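Clear the thread winder and tighten its clamp nut

ROBOT

A 6-joint arm with a two-finger parallel gripper is mounted at the origin on the work surface. World frame = base frame: x ahead of the robot, y to its left, z up, the work surface at z = 0. Lengths are in m, angles in rad, forces in N, time in s.
With the tool pointing down it reaches from about 0.4 to 0.825 m from the base axis. Payload 7 kg.
Tool frame: the origin (TCP) lies between the finger pads; the fingertips stand arm.nose_length ahead of it and the grasp point (between the pads) is the TCP (arm.nose_length is the distance from the TCP to the fingertips, in m); x points along the fingers, z is the direction in which the jaws open and shut, and the axes are right-handed (so a half turn about x gives the same grasp; the last joint's range is limited). The gripper opens to 88 mm and grips with 3 to 60 N. Pads are 19 mm wide; open, the fingers measure 130 mm over their backs; the gripper's body (78 mm by 193 mm) begins 47 mm behind the grasp point.
Start: joints at [1.453, 0.359, 0.012, 0, -1.224, -0.288], TCP at [0.266, 0.62, 0.246] pointing down, gripper open.
Joint ranges: [-3.07, 3.07], [-1.43, 2.12], [-1.02, 1.25], [-3.03, 1.67], [-3.05, -0], [-3.03, 3.03]. Speed limits (rad/s): [2.39, 2.39, 3.01, 3.14, 3.14, 3.14].

INTERFACE

Orientations are given as [roll, pitch, yaw] about the fixed x, y, z axes, in that order (R = Rz(yaw) Ry(pitch) Rx(roll)).
In Python, from station import arm, viewer, spotter gives the robot as it stands.
- The arm moves only by the shell command python3 -m handwheel 'ROWS' [FORCE]. ROWS is a JSON object of lists of equal length, an entry for each row: "gripper": the gripper command: -1 is shut, 1 is fully open, values between are in proportion; "travel": the shift along the world's x, y, z each as a share of 500 mm, from -1 to 1, a list of three; "spin": the turn about the world's z as a share of 45 degrees, from -1 to 1. A call has 1 to 20 rows; each row is the pose to reach, as a shift and turn from the pose commanded when the call began; what a row does not reach only later rows make up. A row lasts 1/10 s, in which the tool goes at most 50 mm and 8.59 degrees, less where a joint would pass 70% of its speed; a pose out of reach is approached as far as the arm can. A call with a number of a shift or a turn outside -1 to 1 is refused whole. A call with a gripper value outside its range is refused whole. The fingers move at their own pace and stop on an object; FORCE is the grip in N (left out, the last holds). Time passes only in rows, so rows that repeat a pose let the fingers close. It gives the time, the measured TCP pose, the force and the opening at its end, in the units of the state.
- arm.get_state(): the state, without advancing time (a new reading comes with each control period).
- viewer.grab_frame(name): name is "scene" or "side" or "wrist"; returns a dict with "pixels" (384x512x3 uint8, blue, green, red), "fx", "fy", "cx", "cy" (pixels), "k1" (the pictures are not rectified: a ray, as slopes to the right and down, at radius r is drawn at 1 + k1 r^2 times it, then the intrinsics apply), "eye" and "attitude" of the camera in the world. Camera axes: x right, y down, z forward; pixel columns grow to the right and rows downward; lengths in m; the calibration is good to about 2 mm. A picture is of the moment at which its call begins. There is no depth.
- arm.job_done(): hands the job in, once; it reports no verdict.
Trained networks look in the newest picture that a camera, given by its name, has taken for a name from the list of things; names that differ only in an ending like _2 or _b are one class to them, and where a whole thing is asked for, a point or a joint stands for the part that bears it (a point fixed in the world has none). Each returns a list of dicts, best first, with "conf" (0 to 1); they miss things now and then, are a little off and sometimes report something else, mostly with a low value. They report only what shows in the picture. A call takes as long as a camera call. They do not tell look-alikes from the thing itself.
- spotter.spot_in(camera, label): "rect" ([left, top, right, bottom] in pixels, round what is visible of it).
- spotter.tip_of(camera, label): "at" ([column, row] in pixels: a listed point, or the origin of a listed thing).
The state is a dict: "t": time; "q": joint angles; "qd": joint speeds; "joint_efforts": joint torques, N m; "eef_pos": TCP position; "ee_rot": TCP orientation; "force": force on the tool from outside, world axes, zero at the start; "moment": the same for the moment, N m; "width": finger opening in m.
Only numpy, scipy, OpenCV 4.12 (cv2) and the standard library are available. Lean on these libraries where they do the work, as an engineer would, in place of code of your own. Each camera call takes 0.05 s, during which the arm holds its last target.

TASK

Get the thread winder ready for its next run: put every finished spool from its catch tray into the tote, and tighten the hex nut on its deck clockwise until it comes to its stop. Turn the nut only with the ring wrench, not with the fingers; the guard walls leave room only for a short swing, so lift the wrench off and reseat it for each stroke, and at the end lay it back in its wooden rest as it lay before, ring on the pad and handle between the lips. Do not knock over the glass jar.

Things in the scene. Friction and masses are not known exactly. Their poses are not given: they have to be found in the camera images.
- wrench_grip (a point): Middle of the steel wrench's handle (half-way up and across), the place to grip. Flat, straight ring wrench, the same on both faces, 0.24 to 0.39 kg. Handle: a bar 16 mm wide, 16 mm thick; +x of this frame runs along it to the ring, whose centre is 120 mm away; its other end is 70 mm behind this point. z is the wrench's thickness.
- wrench_ring (a point): Centre of the wrench's ring (half-way up its 16 mm thickness), 60 mm outside diameter, with a hexagonal hole right through, 38.5 mm across flats, one corner pointing along the handle (x axis of this frame; -x towards the handle). On the nut it has about 1.2 mm of play all round and turns freely about 8 degrees to either side.
- winder: Green thread winder, fixed. Origin on the table right under the nut's vertical axis. Deck top 50 mm above the table, from x = -70 to 120 and y = -80 to 135 mm. On it a grey motor housing at x = -5..115, y = 75..135 mm, 115 mm above the table, with a bare spindle out to x = -55 mm, 82 mm above the table.
- guard (a point): On the winder, midway between its two upright guard walls, 28 mm from the nut axis on its -x side; axes as the winder's. The walls stand radially 38 to 74 mm from the nut axis, 60 degrees to either side of -x, 8 mm thick, 86 mm above the table at the top. A seated wrench points from the nut to -x between them and can swing only about 41 degrees to either side of -x.
- nut_seat (a point): On the nut's axis where the middle of the wrench's ring lies when fully seated, 62 mm above the table; turns with the nut, x axis to a corner of the hex. Steel hex nut, 36 mm across flats, straight from 54 to 68 mm above the table, then tapering (lead-in) to 76 mm; brass stud to 82 mm. The wrench fits with its handle in line with any corner, every 60 degrees.
- nut (a joint): Turning of the nut (rad), growing clockwise as seen from above (tightening); at 0 two corners of the hex lie along the winder's x axis. Starts loose at 0 to 0.7; tight at its stop at 5.0 (4.75 and more counts as tight). It needs about 0.22 N m to turn and stays where it is left.
- tray_in (a point): Middle of the inner floor of the winder's aluminium catch tray, fixed, 210 x 210 mm outside, floor 4 mm above the table, rim 12 mm above the table.
- tote: Grey plastic tote, fixed, open at the top, 240 mm (its x) x 170 mm (its y), 70 mm high, walls and floor 5 mm thick; origin under its centre, on the table. It stands left or right of the winder.
- rest: Wooden wrench rest, fixed. Origin on the table, right under point wrench_grip when the wrench is home; +x to the ring end. Base 6 mm thick. Flat pad 50 x 70 mm, 34 mm high, at x = 120 mm for the ring; saddle 20 mm long, 34 mm high, at x = -55 mm for the handle, between lips 26 mm apart and 12 mm higher. Wrench's middle then 42 mm above the table.
- jar: Bystander: glass jar with a white lid, 60 mm wide, 85 mm high, standing beyond the winder; origin under its centre.
- spool0_center (a point): Centre of a finished spool of red thread (None if this one is absent): square white flanges 36 x 36 mm, 5 mm thick, at both ends of its axis (x of this frame), 45 mm long over the flanges, thread 33 mm in diameter, 0.03 to 0.065 kg. It starts lying in the catch tray, centre 18 mm above the tray's floor.
- spool1_center (a point): Centre of a finished spool of red thread (None if this one is absent): square white flanges 36 x 36 mm, 5 mm thick, at both ends of its axis (x of this frame), 45 mm long over the flanges, thread 33 mm in diameter, 0.03 to 0.065 kg. It starts lying in the catch tray, centre 18 mm above the tray's floor.
- spool2_center (a point): Centre of a finished spool of red thread (None if this one is absent): square white flanges 36 x 36 mm, 5 mm thick, at both ends of its axis (x of this frame), 45 mm long over the flanges, thread 33 mm in diameter, 0.03 to 0.065 kg. It starts lying in the catch tray, centre 18 mm above the tray's floor.
- spool3_center (a point): Centre of a finished spool of red thread (None if this one is absent): square white flanges 36 x 36 mm, 5 mm thick, at both ends of its axis (x of this frame), 45 mm long over the flanges, thread 33 mm in diameter, 0.03 to 0.065 kg. It starts lying in the catch tray, centre 18 mm above the tray's floor.
Mind the look-alikes: they are no part of the job. What is shaped like the part that bears spool0_center but green or orange is not meant.

How it is judged:
By the outcome, as a careful person would: the job done as asked, in the order asked, and still so for the second after the job is handed in, with the robot touching nothing.
Of spool0, spool1, spool2, spool3 only 2 to 4 are there at a start; the rules pass over those that are not, and their reading is None.
At some moment in a run one of spool0, spool1, spool2, spool3 may be knocked a few centimetres aside while the robot is not near it.
Once in a run the grip may slacken for a moment while it holds something.
It also fails if it takes over 210 s, if anything falls off the work surface, if the arm or the gripper's body presses on something with over 40 N, if the wrist force passes 120 N, or if a joint passes its speed limit or range.

## Working session

There is one attempt and no reset: what is moved stays moved. The work goes in short steps, Python scripts to look and compute and a shell command to move; the robot and the scene stay as the last step left them, time stands still between calls to the robot, and variables do not carry over. Pictures are saved under pics/ and viewed, and the job is handed in when it is done.

```bash
ls -la; mkdir -p pics; python3 - <<'E'
from station import arm, viewer, spotter
import cv2
s=arm.get_state(); print(s); print(arm.nose_length)
for n in ("scene","side","wrist"):
    f=viewer.grab_frame(n); cv2.imwrite(f"pics/a_{n}.png",f["pixels"])
    print(n,{k:v for k,v in f.items() if k!="pixels"})
E
```

```text
total 12
drwxr-xr-x  3 agent agent 4096 Dec  7 03:33 .
drwxr-xr-x 23 root  root  4096 Dec  7 03:33 ..
drwxr-xr-x  2 agent agent 4096 Dec  7 03:33 pics
{'t': 0.0, 'q': array([ 1.45308140e+00,  3.59402973e-01,  1.10528075e-02, -3.42705662e-04,
       -1.22405101e+00, -2.88124653e-01]), 'qd': array([-0.00092154, -0.00011704,  0.00077564, -0.00047392, -0.00101939,
        0.00093735]), 'joint_efforts': array([-8.62390061e-04, -5.82715416e+01,  2.93058211e+01,  6.99693024e+00,
        6.91286419e-03, -1.59348410e-04]), 'eef_pos': array([0.26631395, 0.61976044, 0.24461094]), 'ee_rot': array([ 0.09004095,  1.56915945, -1.88671168]), 'force': array([ 0.40164273,  0.43684407, -1.01896118]), 'moment': array([ 0.02555935,  0.0256481 , -0.00645625]), 'width': 0.08759799245372399}
0.019
scene {'fx': 447.73742611619923, 'fy': 447.73742611619923, 'cx': 251.15333118051547, 'cy': 191.6356523171907, 'k1': -0.04664803090341056, 'eye': array([1.34792844, 0.88058348, 1.00658353]), 'attitude': array([-2.23230713,  0.02236801,  2.47866306])}
side {'fx': 471.391033834697, 'fy': 471.391033834697, 'cx': 251.9116800247803, 'cy': 187.55244338755938, 'k1': 0.0020138471505941895, 'eye': array([-0.03480149, -0.75828639,  0.96618333]), 'attitude': array([-2.31848468, -0.01285681, -0.74793296])}
wrist {'fx': 270.85986294260863, 'fy': 270.85986294260863, 'cx': 253.95833357830392, 'cy': 189.26732782991456, 'k1': 0.018967452359527022, 'eye': array([0.32778215, 0.5948538 , 0.38435556]), 'attitude': array([ 2.89209516e+00, -1.49520403e-03, -1.97621142e+00])}
```

View pics/a_scene.png

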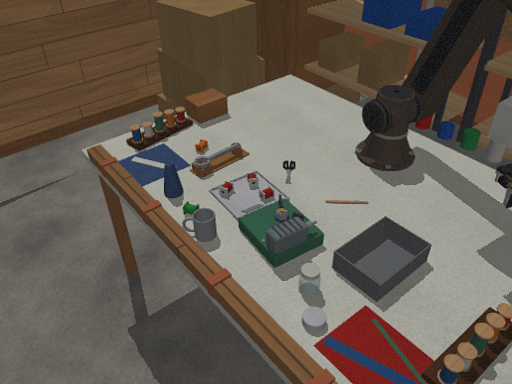

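View pics/a_side.png

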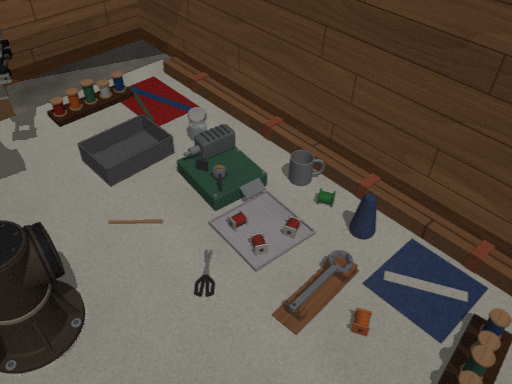

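View pics/a_wrist.png

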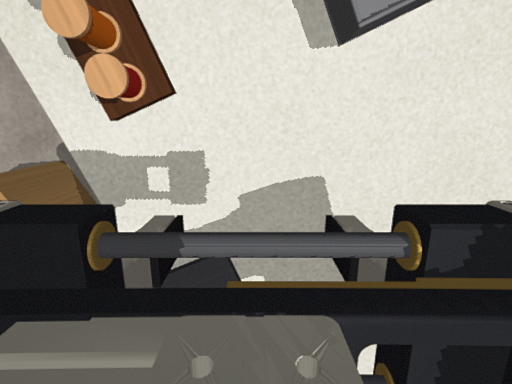

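Three red spools show in the tray: side (238,219), (259,243), (291,227). The look-alikes are the green spool at side (326,198), the orange one at side (361,321), and the rack spools. I'll localise everything next.

```bash
cat > h.py <<'E'
import numpy as np, cv2
from scipy.spatial.transform import Rotation as Rot
from scipy.optimize import least_squares
from station import arm, viewer, spotter
def cam(n):
    f=viewer.grab_frame(n); f["R"]=Rot.from_euler("xyz",f["attitude"]).as_matrix(); f["name"]=n; return f
def ray(f,p):
    d=np.array([(p[0]-f["cx"])/f["fx"],(p[1]-f["cy"])/f["fy"]]); s=d.copy()
    for _ in range(20): s=d/(1+f["k1"]*(s@s))
    v=f["R"]@np.array([s[0],s[1],1]); return v/np.linalg.norm(v)
def onz(f,p,z):
    v=ray(f,p); return f["eye"]+v*(z-f["eye"][2])/v[2]
def proj(f,P):
    c=f["R"].T@(np.asarray(P)-f["eye"]); s=c[:2]/c[2]; s=s*(1+f["k1"]*(s@s))
    return np.array([f["cx"]+f["fx"]*s[0],f["cy"]+f["fy"]*s[1]])
def tri(obs):
    A=np.zeros((3,3));b=np.zeros(3)
    for f,p in obs:
        v=ray(f,p);M=np.eye(3)-np.outer(v,v);A+=M;b+=M@f["eye"]
    return np.linalg.solve(A,b)
def crop(f,c,r,name,k=4):
    x,y=map(int,c);im=f["pixels"][max(0,y-r):y+r,max(0,x-r):x+r]
    cv2.imwrite("pics/"+name,cv2.resize(im,None,fx=k,fy=k,interpolation=cv2.INTER_CUBIC))
E
python3 - <<'E'
from h import *
fs={n:cam(n) for n in("scene","side")}
zs=dict(wrench_grip=.042,wrench_ring=.042,winder=0,guard=None,nut_seat=.062,tray_in=.004,tote=0,rest=0,jar=0,spool0_center=.022)
for l,z in zs.items():
    for n,f in fs.items():
        for r in spotter.tip_of(n,l)[:5]:
            print(l,n,round(r["conf"],2),np.round(r["at"],1), np.round(onz(f,r["at"],z if z is not None else .06),4))
E
```

```text
wrench_grip scene 0.75 [225.1 150.9] [ 0.5197 -0.384   0.042 ]
wrench_grip side 0.65 [213.6 173.1] [0.6101 0.0872 0.042 ]
wrench_grip side 0.6 [309.2 290. ] [ 0.5116 -0.384   0.042 ]
wrench_ring scene 0.81 [200.5 162. ] [ 0.6383 -0.3807  0.042 ]
wrench_ring scene 0.36 [247.9 195. ] [ 0.6227 -0.1017  0.042 ]
wrench_ring side 0.65 [336.7 261.7] [ 0.6241 -0.3738  0.042 ]
winder scene 0.84 [282.5 225. ] [0.6007 0.0568 0.    ]
winder side 0.7 [219.7 183.3] [0.6232 0.0767 0.    ]
guard scene 0.73 [288.8 210.2] [0.5822 0.065  0.06  ]
guard side 0.91 [215.2 173. ] [0.6013 0.0679 0.06  ]
nut_seat scene 0.64 [226.2 158.1] [ 0.563  -0.3136  0.062 ]
nut_seat scene 0.53 [290.7 209. ] [0.575  0.0661 0.062 ]
nut_seat scene 0.51 [378.4 263.7] [0.5444 0.4032 0.062 ]
nut_seat scene 0.42 [282.3 215.5] [0.6174 0.0731 0.062 ]
nut_seat side 0.72 [220.  171.2] [0.6155 0.0629 0.062 ]
tray_in scene 0.72 [251.8 193.1] [ 0.5764 -0.1402  0.004 ]
tray_in side 0.8 [263.3 225.7] [ 0.598  -0.1406  0.004 ]
tote scene 0.78 [377.7 264.2] [0.4949 0.3719 0.    ]
tote side 0.73 [128.1 157.6] [0.4835 0.3681 0.    ]
rest scene 0.81 [227.9 160.5] [ 0.5163 -0.3734  0.    ]
rest side 0.87 [306.8 300.5] [ 0.5097 -0.3833  0.    ]
rest side 0.56 [238.  221.8] [ 0.5584 -0.08    0.    ]
jar scene 0.63 [309.  288.3] [0.7193 0.308  0.    ]
jar side 0.7 [200.9 136.8] [0.7269 0.2997 0.    ]
jar side 0.25 [128.8 158.8] [0.4819 0.3614 0.    ]
spool0_center scene 0.66 [189.6 210.4] [ 0.8131 -0.182   0.022 ]
spool0_center scene 0.61 [226.1 189.7] [ 0.6495 -0.1967  0.022 ]
spool0_center side 0.89 [360.6 318.2] [ 0.553  -0.5062  0.022 ]
spool0_center side 0.83 [289.9 224.9] [ 0.6418 -0.1986  0.022 ]
spool0_center side 0.75 [323.6 197.4] [ 0.792  -0.1895  0.022 ]
```

```bash
cat >> h.py <<'E'
def tool():
    s=arm.get_state(); R=Rot.from_euler("xyz",s["ee_rot"]).as_matrix()
    return s,R
def jaw():
    s,R=tool(); return np.degrees(np.arctan2(R[1,2],R[0,2]))
E
python3 - <<'E'
from h import *
s,R=tool(); f=cam("wrist")
print(R.round(3)); print("jaw",jaw()); print("cam off tool",R.T@(f["eye"]-s["eef_pos"])); print((R.T@f["R"]).round(3))
for n in("scene","side"):
    f=cam(n); hsv=cv2.cvtColor(f["pixels"],cv2.COLOR_BGR2HSV)
    m=((hsv[...,0]<6)|(hsv[...,0]>174))&(hsv[...,1]>140)&(hsv[...,2]>60)
    k,_,st,c=cv2.connectedComponentsWithStats(m.astype(np.uint8))
    for i in range(1,k):
        if st[i,4]>8: print(n,st[i],c[i].round(1),onz(f,c[i],.03).round(3))
f=cam("side"); crop(f,(262,225),62,"b_tray.png",6)
f=cam("scene"); crop(f,(262,205),62,"b_tray2.png",6)
E
```

```text
[[ 0.     0.919 -0.395]
 [ 0.    -0.395 -0.919]
 [-1.    -0.    -0.   ]]
jaw -113.25166322023503
cam off tool [-0.13962139  0.06632456 -0.00114277]
[[-0.    -0.247  0.969]
 [ 0.    -0.969 -0.247]
 [ 1.     0.     0.   ]]
scene [177 112   8   9  53] [180.4 116. ] [ 0.495 -0.774  0.03 ]
scene [416 115  17  14 150] [424.1 122.6] [-0.297 -0.026  0.03 ]
scene [248 173   8   6  30] [251.2 175.6] [ 0.533 -0.198  0.03 ]
scene [223 182   9  10  47] [227.6 185.9] [ 0.638 -0.203  0.03 ]
scene [263 188  10  10  67] [267.9 192.5] [ 0.55 -0.08  0.03]
scene [ 329  306  105   78 3033] [380.5 342.9] [0.721 0.563 0.03 ]
scene [504 318   6  10  28] [506.5 321.5] [0.42  0.731 0.03 ]
scene [ 314  336   81   48 1074] [350.8 367. ] [0.827 0.561 0.03 ]
side [132  77  67  30 638] [162.8  90.7] [0.775 0.587 0.03 ]
side [137  94  51  32 664] [160.7 110.1] [0.695 0.485 0.03 ]
side [121  96  27  21 223] [133.8 105.6] [0.64  0.572 0.03 ]
side [ 54 105  10  10  79] [ 58.4 109.8] [0.429 0.725 0.03 ]
side [232 213  14  14 123] [239. 219.] [ 0.549 -0.095  0.03 ]
side [287 218  12  11  89] [293.  222.8] [ 0.648 -0.204  0.03 ]
side [252 235  13  11  99] [257.7 239.7] [ 0.536 -0.183  0.03 ]
```

View pics/b_tray.png

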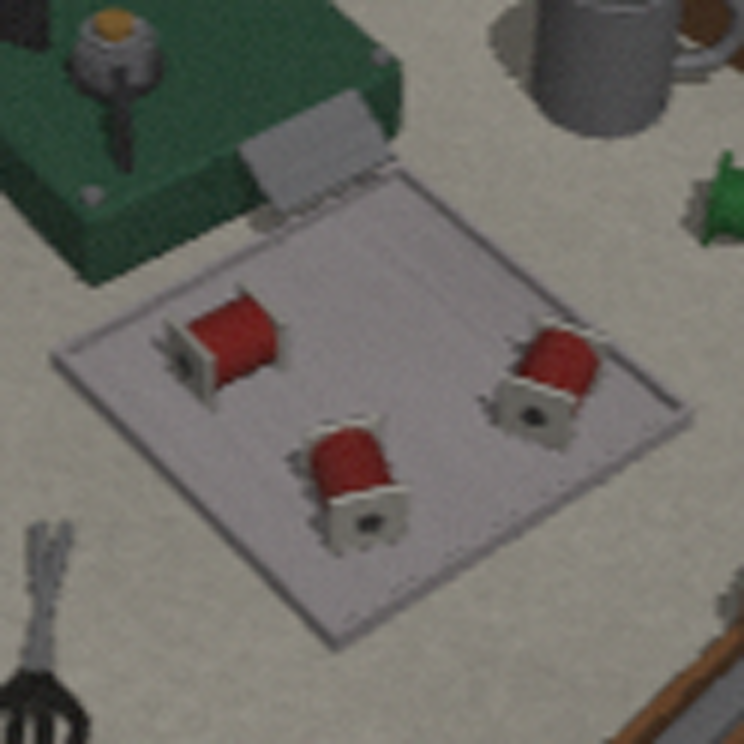

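View pics/b_tray2.png

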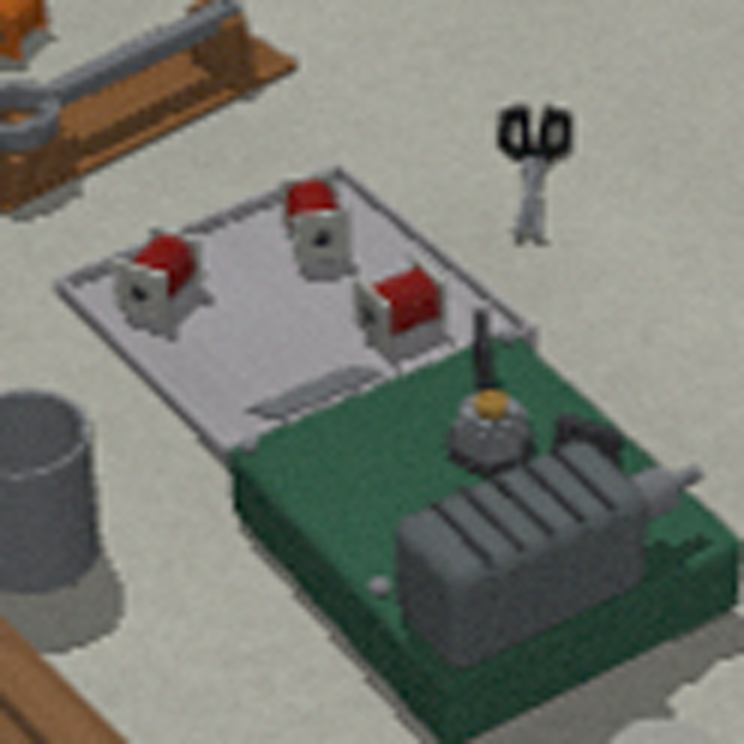

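Three real spools sit in the tray, all red: side crop pixels ≈(230,345), (355,480) and (550,385). The green and orange spools lie outside the tray. I'll take the wrist camera in for accuracy.

```bash
python3 -m handwheel '{"gripper":[1,1,1,1,1,1,1,1,1,1,1,1,1,1,1],"travel":[[0.3,-1,0.12],[0.3,-1,0.12],[0.3,-1,0.12],[0.3,-1,0.12],[0.3,-1,0.12],[0.3,-1,0.12],[0.3,-1,0.12],[0.3,-1,0.12],[0.3,-1,0.12],[0.3,-1,0.12],[0.3,-1,0.12],[0.3,-1,0.12],[0.3,-1,0.12],[0.3,-1,0.12],[0.3,-1,0.12]],"spin":[0.52,0.52,0.52,0.52,0.52,0.52,0.52,0.52,0.52,0.52,0.52,0.52,0.52,0.52,0.52]}'
python3 - <<'E'
from h import *
f=cam("wrist"); cv2.imwrite("pics/c_wr.png",f["pixels"]); s,R=tool(); print(s["eef_pos"],jaw(),s["q"])
E
```

```text
t: 3.0
eef_pos: [0.4163, 0.121, 0.3054]
ee_rot: [-1.101, 1.57, -2.668]
force: [-0.6, 0.2, -0.5]
width: 0.0876
[0.41628984 0.12097288 0.30539814] -89.76373543540154 [ 7.41106342e-01 -9.16984388e-02 -3.83641867e-01 -1.52055242e-05
 -1.27918292e+00  8.33817927e-01]
```

View pics/c_wr.png

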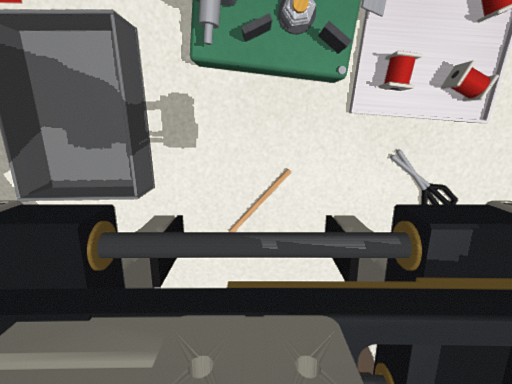

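The wrist image shows the tote on the left, the nut at about (298,8), and two spools on the right at (400,70) and (470,80). Next I'll go over the tray.

```bash
python3 -m handwheel '{"gripper":[1,1,1,1,1,1,1,1,1],"travel":[[0.1,-0.46,0],[0.1,-0.46,0],[0.1,-0.46,0],[0.1,-0.46,0],[0.1,-0.46,0],[0.1,-0.46,0],[0.1,-0.46,0],[0.1,-0.46,0],[0.1,-0.46,0]],"spin":[0,0,0,0,0,0,0,0,0]}'
python3 - <<'E'
from h import *
f=cam("wrist"); cv2.imwrite("pics/c_wr2.png",f["pixels"]); s,R=tool(); print(s["eef_pos"],jaw(),s["q"])
for l,z in dict(wrench_grip=.042,wrench_ring=.042,nut_seat=.062,guard=.06,tray_in=.004,spool0_center=.022).items():
    for r in spotter.tip_of("wrist",l)[:5]:
        print(l,round(r["conf"],2),np.round(r["at"],1), np.round(onz(f,r["at"],z),4))
E
```

```text
t: 3.95
eef_pos: [0.4665, -0.1087, 0.3057]
ee_rot: [2.005, 1.571, 0.439]
force: [-0.1, 0.1, -0.3]
width: 0.0874
[ 0.46651686 -0.10871975  0.30570156] -89.73221603850489 [ 1.82946564e-01 -7.46339178e-03 -3.04361821e-01 -6.47085215e-05
 -1.27353799e+00  1.39254240e+00]
wrench_grip 0.6 [442.4 133.8] [ 0.5147 -0.38    0.042 ]
wrench_ring 0.59 [455.5  42.1] [ 0.6341 -0.3751  0.042 ]
nut_seat 0.59 [117.9  54.3] [0.6138 0.068  0.062 ]
guard 0.73 [113.8  72.2] [0.5927 0.0769 0.06  ]
tray_in 0.72 [276.3  80.1] [ 0.5923 -0.141   0.004 ]
spool0_center 0.66 [320.9  38.9] [ 0.6438 -0.2008  0.022 ]
spool0_center 0.51 [444.1 132.1] [ 0.5163 -0.3956  0.022 ]
```

View pics/c_wr2.png

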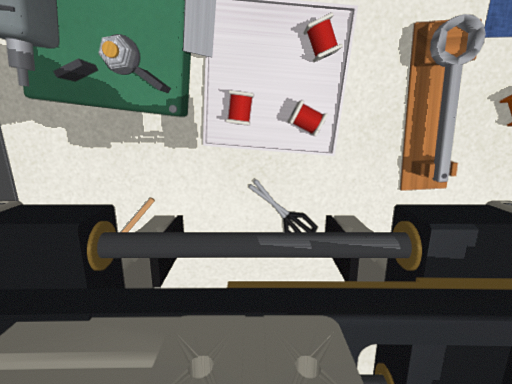

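```bash
cat >> h.py <<'E'
def spools(f,z=.034,verbose=True):
    hsv=cv2.cvtColor(f["pixels"],cv2.COLOR_BGR2HSV)
    m=(((hsv[...,0]<6)|(hsv[...,0]>174))&(hsv[...,1]>150)&(hsv[...,2]>60)).astype(np.uint8)
    k,lab,st,c=cv2.connectedComponentsWithStats(m); out=[]
    for i in range(1,k):
        if st[i,4]<30: continue
        ys,xs=np.nonzero(lab==i)
        P=np.array([onz(f,(x,y),z)[:2] for x,y in zip(xs,ys)],dtype=np.float32)*1000
        r=cv2.minAreaRect(P); bx=cv2.boxPoints(r)
        out.append((np.array(r[0])/1000,r[1],r[2])); 
        if verbose: print(c[i].round(1),"rect ctr mm",np.round(r[0],1),"size",np.round(r[1],1),"ang of size[0]",round(r[2],1))
    return out
E
python3 - <<'E'
from h import *
f=cam("wrist"); spools(f)
crop(f,(280,80),80,"d1.png",5); crop(f,(110,60),70,"d2.png",5); crop(f,(450,90),90,"d3.png",4)
E
```

```text
[321.1  36.4] rect ctr mm [ 643.1 -199.1] size [35.5 32. ] ang of size[0] 24.5
[239.  107.3] rect ctr mm [551.  -86.4] size [29.7 34. ] ang of size[0] 82.9
[307.2 118.5] rect ctr mm [ 535.3 -186.5] size [33.9 29.8] ang of size[0] 62.1
```

View pics/d1.png

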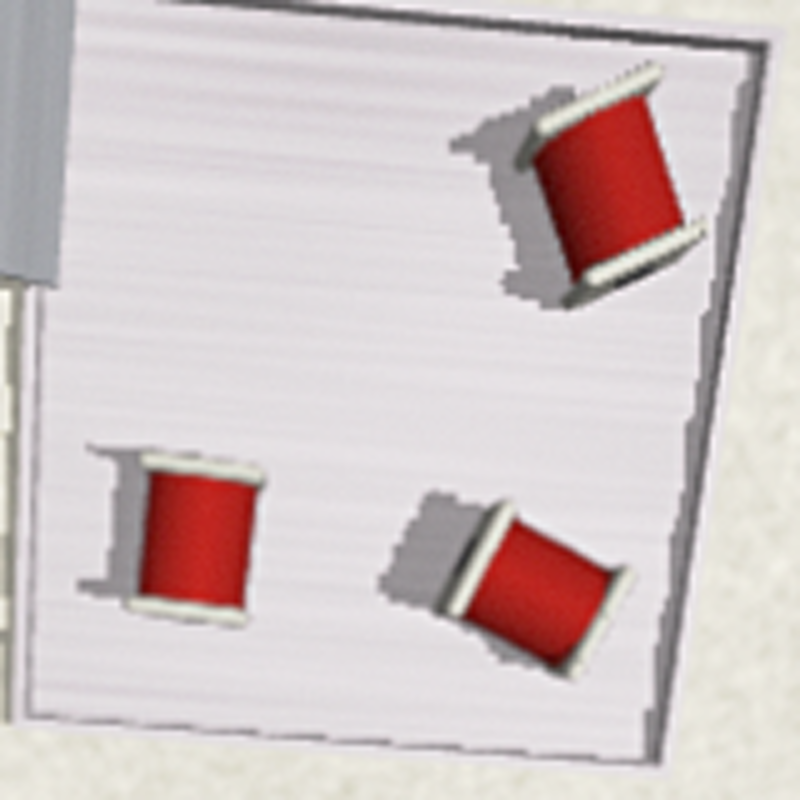

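View pics/d2.png

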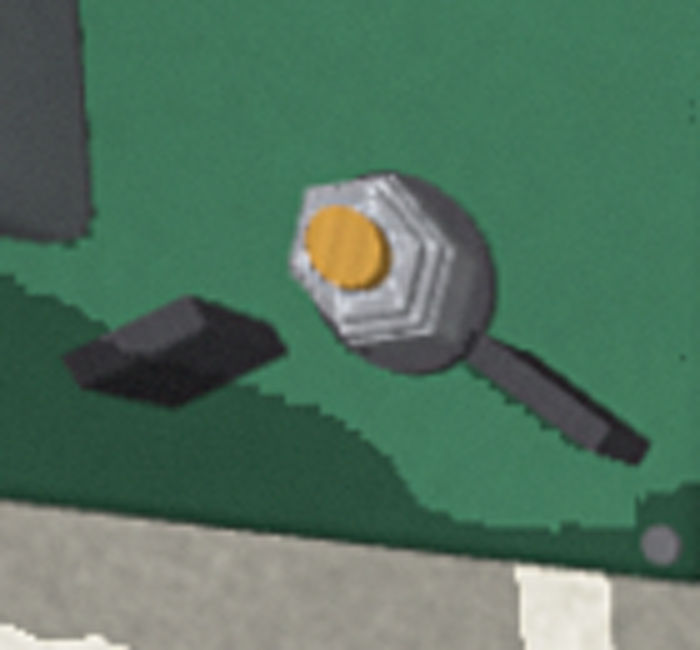

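View pics/d3.png

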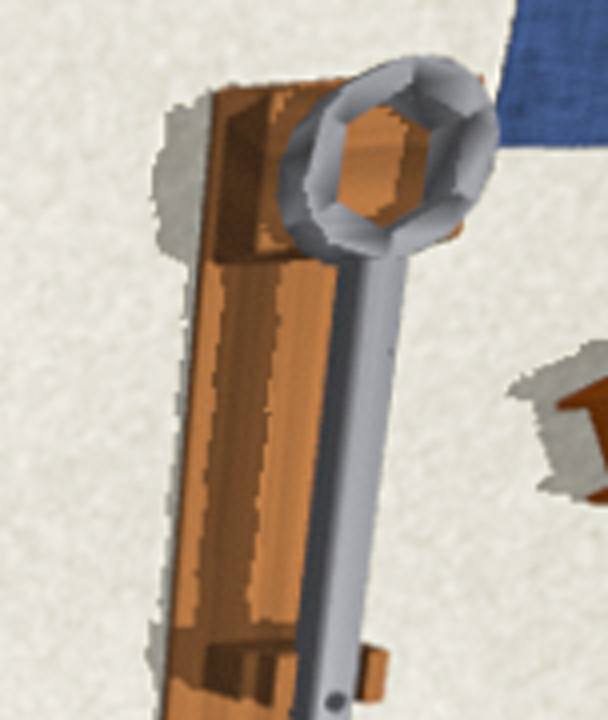

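```bash
python3 - <<'E'
from h import *
f=cam("wrist")
P=lambda p,z: onz(f,p,z)[:2]
a=P((40,100),.05);b=P((180,116),.05);d=b-a; print("deck front edge",a,b,"yaw of -y dir",np.degrees(np.arctan2(d[1],d[0])),"winder yaw",np.degrees(np.arctan2(d[1],d[0]))+90)
c=[P(p,.012) for p in((202.4,143.6),(332,153),(355,7))]; print("tray",c)
for u,v in((0,1),(1,2)):
    d=c[v]-c[u]; print(np.hypot(*d),np.degrees(np.arctan2(d[1],d[0])))
print("tray ctr",(c[0]+c[2])/2)
print("stud",P((40+347/5,248/5),.082),"nut top",)
# wrench: ring hole & handle
g=lambda p:(360+p[0]/4,p[1]/4)
print("ring outer top ctr",P(g((398,157)),.05),"handle top pts",P(g((378,280)),.05),P(g((338,700)),.05))
f=cam("side"); crop(f,(128,150),55,"e1.png",6)
f=cam("scene"); crop(f,(380,260),55,"e2.png",6)
E
```

```text
deck front edge [0.55789468 0.18536595] [ 0.53839686 -0.00444907] yaw of -y dir -95.86485986030998 winder yaw -5.864859860309977
tray [array([ 0.49705172, -0.02700241]), array([ 0.48291806, -0.23289674]), array([ 0.68590153, -0.24889397])]
0.20637886770533137 -93.9269205852492
0.2036128699846591 -4.5061957592751485
tray ctr [ 0.59147663 -0.13794819]
stud [0.61480449 0.06716454] nut top
ring outer top ctr [ 0.63487827 -0.37543412] handle top pts [ 0.5980714  -0.37634187] [ 0.4552148 -0.3891723]
```

View pics/e1.png

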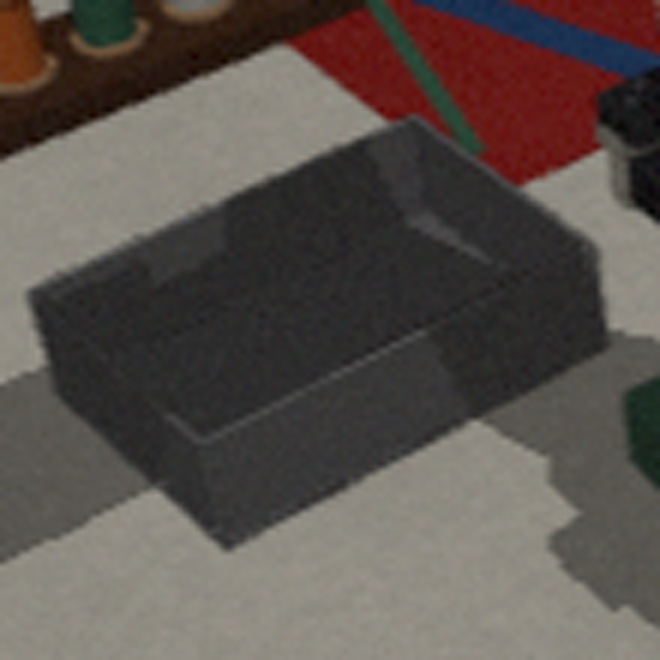

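View pics/e2.png

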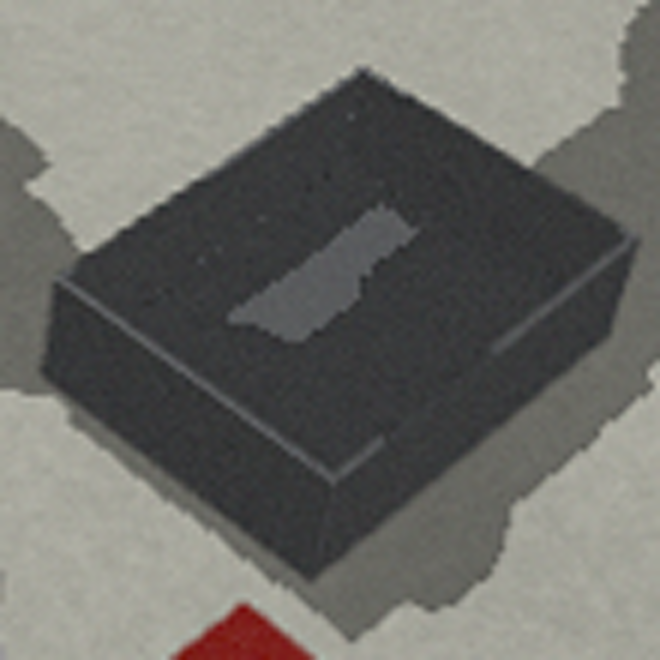

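```bash
python3 - <<'E'
from h import *
for n,o,cs in(("side",(73,95),((30,292),(413,117),(598,255),(203,443))),("scene",(325,205),((365,70),(637,240),(335,480),(58,280)))):
    f=cam(n); c=np.array([onz(f,(o[0]+a/6,o[1]+b/6),.07)[:2] for a,b in cs]); print(n,c.round(3).tolist(),"ctr",c.mean(0))
    for i in range(4):
        d=c[(i+1)%4]-c[i]; print(round(np.hypot(*d),3),round(np.degrees(np.arctan2(d[1],d[0])),1))
s,R=tool(); print(s["eef_pos"],jaw())
E
```

```text
side [[0.368, 0.448], [0.602, 0.452], [0.603, 0.279], [0.373, 0.283]] ctr [0.4865518  0.36545987]
0.234 1.0
0.172 -89.6
0.231 179.0
0.164 91.5
scene [[0.375, 0.292], [0.373, 0.458], [0.607, 0.461], [0.612, 0.297]] ctr [0.49174947 0.37701622]
0.166 90.6
0.233 0.9
0.165 -88.3
0.236 -178.9
[ 0.4664696  -0.10987406  0.30556098] -89.85497871581728
```

```bash
python3 -m handwheel '{"gripper":[0.5,0.5,0.5,0.5,0.5,0.5,0.5,0.5,0.5],"travel":[[0.353,-0.178,-0.3],[0.353,-0.178,-0.3],[0.353,-0.178,-0.3],[0.353,-0.178,-0.3],[0.353,-0.178,-0.3],[0.353,-0.178,-0.3],[0.353,-0.178,-0.3],[0.353,-0.178,-0.3],[0.353,-0.178,-0.3]],"spin":[-1,-1,-1,-1,-1,-1,-1,-1,-1]}' 20
python3 -m handwheel '{"gripper":[0.5,0.5,0.5,0.5],"travel":[[0,0,0],[0,0,0],[0,0,0],[0,0,0]],"spin":[-0.467,-0.467,-0.467,-0.467]}'
python3 - <<'E'
from h import *
f=cam("wrist"); cv2.imwrite("pics/f1.png",f["pixels"]); s,R=tool(); print(s["eef_pos"],jaw(),s["width"]); 
for n in("side","scene"):
    f=cam(n); spools(f)
f=cam("side"); crop(f,(280,200),60,"f2.png",6)
E
```

```text
t: 5.5
eef_pos: [0.6431, -0.1986, 0.1573]
ee_rot: [2.281, 1.568, -0.071]
force: [0.0, 0.6, 0.4]
width: 0.0656
t: 5.9
eef_pos: [0.6431, -0.1985, 0.1577]
ee_rot: [2.696, 1.568, -0.024]
force: [-0.5, 0.1, 0.2]
width: 0.0659
[ 0.64307192 -0.19852393  0.15744858] -155.70681375221596 0.06586736703809455
[162.6  90.7] rect ctr mm [756.8 553.3] size [ 98.1 276.1] ang of size[0] 0.0
[160.7 110.1] rect ctr mm [690.8 515.5] size [120.6 218.5] ang of size[0] 2.1
[133.8 105.6] rect ctr mm [636.5 553.7] size [145.1  49.8] ang of size[0] 83.2
[ 58.5 109.4] rect ctr mm [428.5 721.8] size [70.9 29.4] ang of size[0] 72.8
[239.2 219. ] rect ctr mm [546.8 -98.4] size [42.3 30.8] ang of size[0] 71.3
[293.  222.9] rect ctr mm [ 645.8 -206.6] size [29.9 28.6] ang of size[0] 22.9
[257.8 239.7] rect ctr mm [ 533.8 -184.9] size [31.8 27.8] ang of size[0] 61.4
[180.2 115.8] rect ctr mm [ 498.6 -769.1] size [81.6 30.5] ang of size[0] 63.3
[251.2 175.5] rect ctr mm [ 536.4 -196.3] size [28.7 26.4] ang of size[0] 62.7
[227.7 186.1] rect ctr mm [ 641.6 -194.3] size [45.1 27.1] ang of size[0] 84.8
[268.1 192.4] rect ctr mm [552.2 -76.4] size [48.1 30.4] ang of size[0] 67.8
[380.3 342.9] rect ctr mm [734.3 577. ] size [140.3 225.8] ang of size[0] 0.6
[351.  367.1] rect ctr mm [829.1 560.1] size [ 61.8 196.6] ang of size[0] 9.4
```

View pics/f1.png

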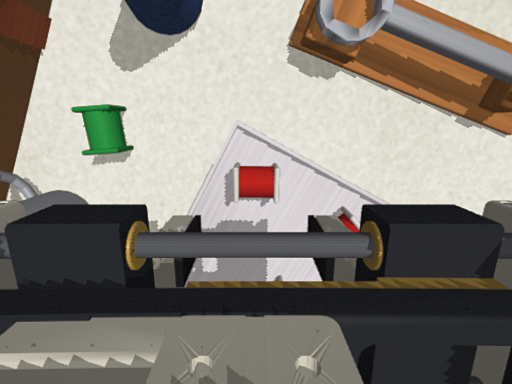

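View pics/f2.png

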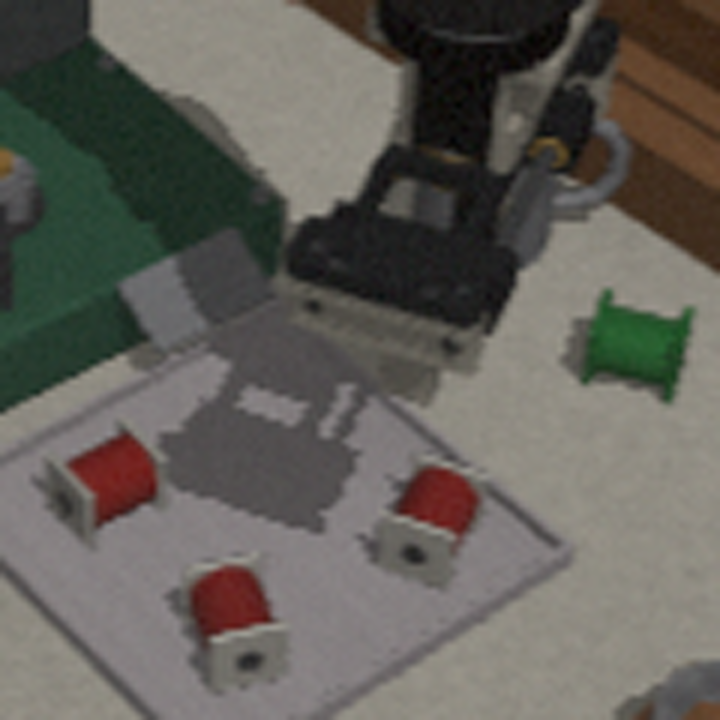

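```bash
python3 - <<'E'
from h import *
f=cam("wrist"); spools(f); s,R=tool(); print(s["eef_pos"])
E
```

```text
[255.8 181.6] rect ctr mm [ 644.7 -204.5] size [34.  30.5] ang of size[0] 24.3
[347.8 223.2] rect ctr mm [ 539.8 -203.3] size [ 6.5 25.4] ang of size[0] 65.9
[ 0.64299799 -0.1987204   0.15619314]
```

```bash
python3 -m handwheel '{"gripper":[0.5,0.5,0.5,0.5,0.5,-1,-1,-1,-1,-1,-1],"travel":[[0.002,-0.006,-0.1],[0.002,-0.006,-0.18],[0.002,-0.006,-0.22],[0.002,-0.006,-0.25],[0.002,-0.006,-0.25],[0.002,-0.006,-0.25],[0.002,-0.006,-0.25],[0.002,-0.006,-0.25],[0.002,-0.006,-0.25],[0.002,-0.006,-0.25],[0.002,-0.006,-0.25]],"spin":[0,0,0,0,0,0,0,0,0,0,0]}' 25
```

```text
t: 7.25
eef_pos: [0.6444, -0.2019, 0.0313]
ee_rot: [2.558, 1.57, -0.162]
force: [-0.5, 0.3, 4.9]
width: 0.0448
```

```bash
python3 -m handwheel '{"gripper":[-1,-1,-1,-1,-1,-1,-1,-1,-1,-1,-1,-1,-1,-1,-1,-1],"travel":[[0,0,0.08],[0,0,0.18],[0,0,0.28],[0,0,0.34],[-0.35,0.9,0.34],[-0.35,0.9,0.34],[-0.35,0.9,0.34],[-0.35,0.9,0.34],[-0.35,0.9,0.34],[-0.35,0.9,0.34],[-0.35,0.9,0.34],[-0.35,0.9,0.34],[-0.35,0.9,0.34],[-0.35,0.9,0.34],[-0.35,0.9,0.34],[-0.35,0.9,0.34]],"spin":[0,0,0,0,1,1,1,1,1,1,1,1,1,1,1,1]}' 25
```

```text
t: 8.85
eef_pos: [0.4683, 0.2487, 0.2003]
ee_rot: [-0.655, 1.57, -2.588]
force: [0.6, -0.2, -1.3]
width: 0.045
```

```bash
python3 -m handwheel '{"gripper":[-1,-1,-1,-1,-1,-1,-1,-1,-1,0.5,0.5,0.5,0.5,0.5,0.5,0.5],"travel":[[-0.077,0.245,0],[-0.077,0.245,0],[-0.077,0.245,0],[-0.077,0.245,-0.1],[-0.077,0.245,-0.2],[-0.077,0.245,-0.27],[-0.077,0.245,-0.325],[-0.077,0.245,-0.325],[-0.077,0.245,-0.325],[-0.077,0.245,-0.325],[-0.077,0.245,-0.325],[-0.077,0.245,-0.325],[-0.077,0.245,-0.2],[-0.077,0.245,-0.1],[-0.077,0.245,0],[-0.077,0.245,0]],"spin":[0.46,0.46,0.46,0.46,0.46,0.46,0.46,0.46,0.46,0.46,0.46,0.46,0.46,0.46,0.46,0.46]}' 25
python3 - <<'E'
from h import *
f=cam("scene"); crop(f,(330,220),110,"g1.png",4); f=cam("side"); crop(f,(200,190),110,"g2.png",4); spools(f)
E
```

```text
t: 10.45
eef_pos: [0.4323, 0.3728, 0.2078]
ee_rot: [2.472, 1.56, 0.899]
force: [1.1, -0.3, 0.5]
width: 0.0658
[162.6  90.7] rect ctr mm [756.8 552.1] size [ 98.1 278.4] ang of size[0] 0.0
[160.7 110.2] rect ctr mm [690.8 515.5] size [120.6 218.5] ang of size[0] 2.1
[134.5 105.8] rect ctr mm [630.9 557.3] size [146.   47.3] ang of size[0] 75.7
[109.6 156.2] rect ctr mm [423.5 373.3] size [35.9 30. ] ang of size[0] 11.3
[239.2 218.8] rect ctr mm [547.3 -98.6] size [42.5 31.6] ang of size[0] 70.7
[257.9 239.8] rect ctr mm [ 533.8 -184.9] size [31.8 27.8] ang of size[0] 61.4
```

View pics/g2.png

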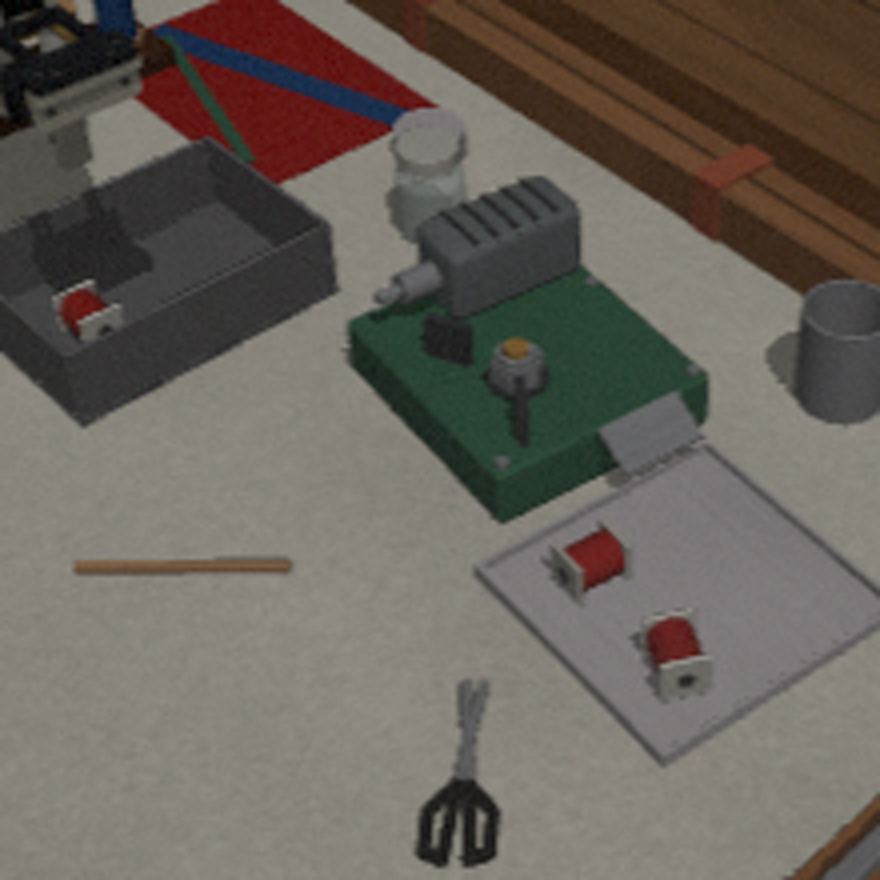

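The first spool is in the tote (crop pixel (85,315)), and the other two haven't moved. Spool B is next.

```bash
python3 -m handwheel '{"gripper":[0.5,0.5,0.5,0.5,0.5,0.5,0.5,0.5,0.5,0.5,0.5,0.5,0.5],"travel":[[0.2,-1,0],[0.2,-1,0],[0.2,-1,0],[0.2,-1,0],[0.2,-1,0],[0.2,-1,0],[0.2,-1,0],[0.2,-1,0],[0.2,-1,0],[0.2,-1,0],[0.2,-1,0],[0.2,-1,0],[0.2,-1,0]],"spin":[-0.622,-0.622,-0.622,-0.622,-0.622,-0.622,-0.622,-0.622,-0.622,-0.622,-0.622,-0.622,-0.622]}' 25
python3 - <<'E'
from h import *
f=cam("wrist");spools(f);cv2.imwrite("pics/h1.png",f["pixels"]); s,R=tool(); print(s["eef_pos"],jaw())
E
```

```text
t: 11.85
eef_pos: [0.5298, -0.1291, 0.1996]
ee_rot: [-1.23, 1.569, 2.99]
force: [0.7, 0.4, 0.1]
width: 0.0656
[297.5 148.9] rect ctr mm [ 537.6 -188. ] size [33.6 30.1] ang of size[0] 63.4
[214.8 180.3] rect ctr mm [550.2 -87.9] size [30.4 34.3] ang of size[0] 83.7
[ 0.52997008 -0.12854372  0.19993866] -118.13178375721876
```

View pics/h1.png

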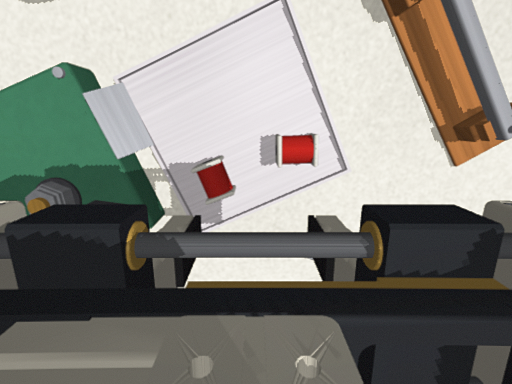

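```bash
python3 -m handwheel '{"gripper":[0.5,0.5,0.5,0.5,0.5,0.5,0.5,-1,-1,-1,-1,-1,-1],"travel":[[0.015,-0.119,0],[0.015,-0.119,-0.1],[0.015,-0.119,-0.2],[0.015,-0.119,-0.27],[0.015,-0.119,-0.31],[0.015,-0.119,-0.336],[0.015,-0.119,-0.336],[0.015,-0.119,-0.336],[0.015,-0.119,-0.336],[0.015,-0.119,-0.336],[0.015,-0.119,-0.336],[0.015,-0.119,-0.336],[0.015,-0.119,-0.336]],"spin":[0,0,0,0,0,0,0,0,0,0,0,0,0]}' 25
python3 -m handwheel '{"gripper":[-1,-1,-1,-1,-1,-1,-1,-1,-1,-1,-1,-1,-1,-1,-1,-1],"travel":[[0,0,0.08],[0,0,0.18],[0,0,0.28],[0,0,0.34],[-0.1,1,0.34],[-0.1,1,0.34],[-0.1,1,0.34],[-0.1,1,0.34],[-0.1,1,0.34],[-0.1,1,0.34],[-0.1,1,0.34],[-0.1,1,0.34],[-0.1,1,0.34],[-0.1,1,0.34],[-0.1,1,0.34],[-0.1,1,0.34]],"spin":[0,0,0,0,0.62,0.62,0.62,0.62,0.62,0.62,0.62,0.62,0.62,0.62,0.62,0.62]}' 25
```

```text
t: 13.2
eef_pos: [0.5388, -0.1888, 0.0338]
ee_rot: [2.02, 1.569, -0.042]
force: [-0.8, 2.7, 6.0]
width: 0.0452
t: 14.8
eef_pos: [0.4874, 0.3122, 0.2022]
ee_rot: [-0.901, 1.57, -2.474]
force: [-0.1, -0.4, -1.0]
width: 0.0449
```

```bash
python3 -m handwheel '{"gripper":[-1,-1,-1,-1,-1,-1,-1,-1,0.5,0.5,0.5,0.5,0.5,0.5,0.5],"travel":[[0.015,0.118,0],[0.015,0.118,0],[0.015,0.118,-0.1],[0.015,0.118,-0.2],[0.015,0.118,-0.27],[0.015,0.118,-0.325],[0.015,0.118,-0.325],[0.015,0.118,-0.325],[0.015,0.118,-0.325],[0.015,0.118,-0.325],[0.015,0.118,-0.325],[0.015,0.118,-0.2],[0.015,0.118,-0.1],[0.015,0.118,0],[0.015,0.118,0]],"spin":[0,0,0,0,0,0,0,0,0,0,0,0,0,0,0]}' 25
python3 -m handwheel '{"gripper":[0.5,0.5,0.5,0.5,0.5,0.5,0.5,0.5,0.5,0.5,0.5,0.5],"travel":[[0.1,-0.92,0],[0.1,-0.92,0],[0.1,-0.92,0],[0.1,-0.92,0],[0.1,-0.92,0],[0.1,-0.92,0],[0.1,-0.92,0],[0.1,-0.92,0],[0.1,-0.92,0],[0.1,-0.92,0],[0.1,-0.92,0],[0.1,-0.92,0]],"spin":[-1,-1,-1,-1,-1,-1,-1,-1,-1,-1,-1,-1]}' 25
python3 -m handwheel '{"gripper":[0.5,0.5,0.5,0.5,0.5,0.5,0.5],"travel":[[0,0,0],[0,0,0],[0,0,0],[0,0,0],[0,0,0],[0,0,0],[0,0,0]],"spin":[-1,-1,-1,-1,-1,-1,-1]}' 25
python3 - <<'E'
from h import *
f=cam("wrist");spools(f);cv2.imwrite("pics/i1.png",f["pixels"]); s,R=tool(); print(s["eef_pos"],jaw(),s["q"])
f=cam("side");spools(f); crop(f,(200,190),110,"i2.png",4)
E
```

```text
t: 16.3
eef_pos: [0.4976, 0.3721, 0.2102]
ee_rot: [2.368, 1.56, 0.793]
force: [0.4, 0.5, 0.2]
width: 0.0657
t: 17.5
eef_pos: [0.5454, -0.0897, 0.2028]
ee_rot: [2.818, 1.57, 0.456]
force: [0.1, 0.2, 0.2]
width: 0.0656
t: 18.2
eef_pos: [0.5455, -0.0883, 0.2028]
ee_rot: [-2.707, 1.57, 0.432]
force: [1.1, -0.6, -0.2]
width: 0.0658
[250.2 177.9] rect ctr mm [550.5 -88.1] size [30.5 34.5] ang of size[0] 82.7
[ 0.54555714 -0.08847363  0.2028027 ] 179.92325593719113 [ 1.93573172e-01  1.91136415e-01 -3.21991895e-01 -1.01776889e-04
 -1.05718094e+00 -1.94862583e-01]
[162.6  90.7] rect ctr mm [756.8 553.3] size [ 98.1 276.1] ang of size[0] 0.0
[160.7 110.2] rect ctr mm [690.8 515.5] size [120.6 218.5] ang of size[0] 2.1
[133.8 105.5] rect ctr mm [636.1 551. ] size [150.6  49.8] ang of size[0] 83.2
[ 58.4 109.4] rect ctr mm [428.7 722.4] size [69.5 29.4] ang of size[0] 72.8
[126.2 148.7] rect ctr mm [483.6 370.2] size [34.4 23.3] ang of size[0] 24.1
[108.8 156.5] rect ctr mm [423.1 372.6] size [35.5 23.7] ang of size[0] 87.6
[239.2 219. ] rect ctr mm [546.4 -98.7] size [40.1 32.1] ang of size[0] 73.6
```

View pics/i1.png

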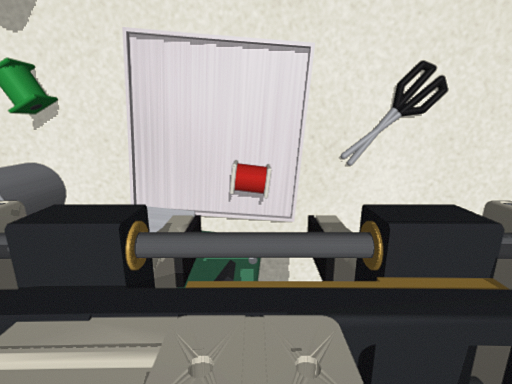

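View pics/i2.png

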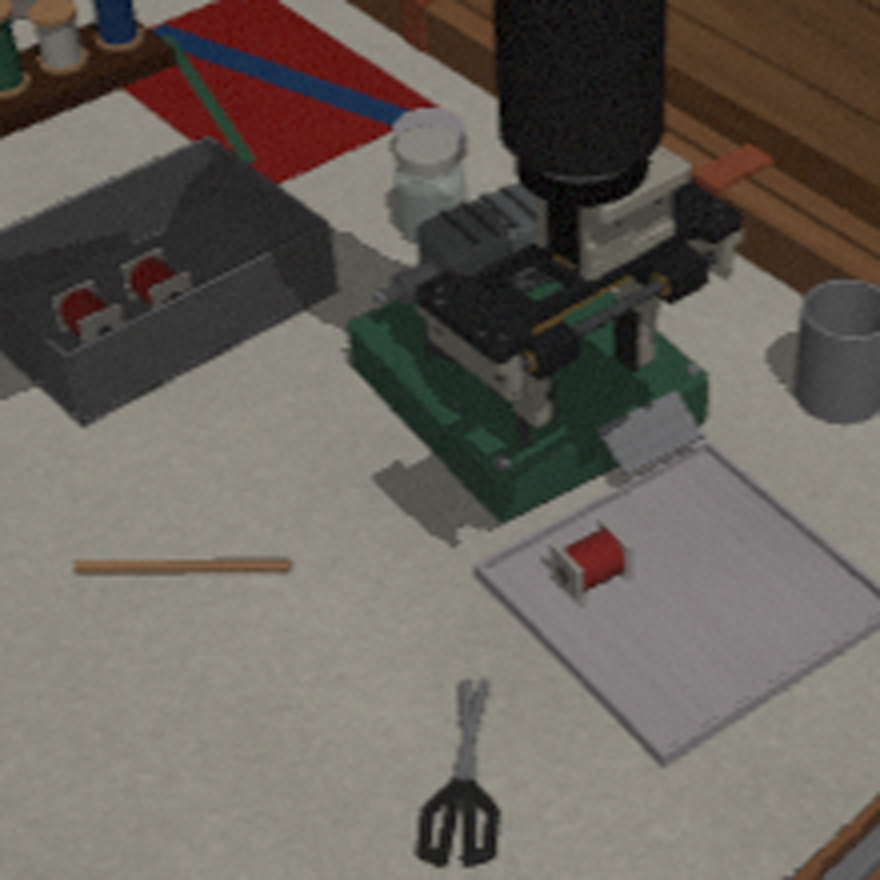

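```bash
python3 -m handwheel '{"gripper":[0.5,0.5,0.5,0.5,0.5,0.5,0.5,-1,-1,-1,-1,-1,-1],"travel":[[0.01,0,0],[0.01,0,-0.1],[0.01,0,-0.2],[0.01,0,-0.27],[0.01,0,-0.31],[0.01,0,-0.341],[0.01,0,-0.341],[0.01,0,-0.341],[0.01,0,-0.341],[0.01,0,-0.341],[0.01,0,-0.341],[0.01,0,-0.341],[0.01,0,-0.341]],"spin":[-0.155,-0.155,-0.155,-0.155,-0.155,-0.155,-0.155,-0.155,-0.155,-0.155,-0.155,-0.155,-0.155]}' 25
python3 -m handwheel '{"gripper":[-1,-1,-1,-1,-1,-1,-1,-1,-1,-1,-1,-1,-1,-1,-1,-1],"travel":[[0,0,0.08],[0,0,0.18],[0,0,0.28],[0,0,0.34],[0.02,0.92,0.34],[0.02,0.92,0.34],[0.02,0.92,0.34],[0.02,0.92,0.34],[0.02,0.92,0.34],[0.02,0.92,0.34],[0.02,0.92,0.34],[0.02,0.92,0.34],[0.02,0.92,0.34],[0.02,0.92,0.34],[0.02,0.92,0.34],[0.02,0.92,0.34]],"spin":[0,0,0,0,1,1,1,1,1,1,1,1,1,1,1,1]}' 25
python3 -m handwheel '{"gripper":[-1,-1,-1,-1,-1,-1,-1],"travel":[[0,0,0],[0,0,0],[0,0,0],[0,0,0],[0,0,0],[0,0,0],[0,0,0]],"spin":[1,1,1,1,1,1,1]}' 25
```

```text
t: 19.6
eef_pos: [0.5511, -0.0897, 0.0331]
ee_rot: [-2.888, 1.569, 0.128]
force: [-1.0, 1.6, 6.8]
width: 0.0447
t: 21.2
eef_pos: [0.5602, 0.3696, 0.2018]
ee_rot: [0.081, 1.57, -2.401]
force: [0.7, 0.1, -0.5]
width: 0.0448
t: 21.9
eef_pos: [0.5607, 0.3684, 0.2026]
ee_rot: [2.759, 1.57, 1.06]
force: [-0.5, -0.0, -0.4]
width: 0.0445
```

```bash
python3 -m handwheel '{"gripper":[-1,-1,-1,-1,-1,-1,0.5,0.5,0.5,0.5,0.5,0.5,0.5],"travel":[[0,0,-0.1],[0,0,-0.2],[0,0,-0.27],[0,0,-0.325],[0,0,-0.325],[0,0,-0.325],[0,0,-0.325],[0,0,-0.325],[0,0,-0.325],[0,0,-0.2],[0,0,-0.1],[0,0,0],[0,0,0.05]],"spin":[0.155,0.155,0.155,0.155,0.155,0.155,0.155,0.155,0.155,0.155,0.155,0.155,0.155]}' 25
python3 -m handwheel '{"gripper":[0.5,0.5,0.5,0.5,0.5,0.5,0.5,0.5,0.5,0.5,0.5,0.5],"travel":[[-0.25,-0.9,0.1],[-0.25,-0.9,0.1],[-0.25,-0.9,0.1],[-0.25,-0.9,0.1],[-0.25,-0.9,0.1],[-0.25,-0.9,0.1],[-0.25,-0.9,0.1],[-0.25,-0.9,0.1],[-0.25,-0.9,0.1],[-0.25,-0.9,0.1],[-0.25,-0.9,0.1],[-0.25,-0.9,0.1]],"spin":[0,0,0,0,0,0,0,0,0,0,0,0]}' 25
python3 - <<'E'
from h import *
f=cam("wrist");cv2.imwrite("pics/j1.png",f["pixels"]); s,R=tool(); print(s["eef_pos"],jaw(),s["q"])
f=cam("side"); spools(f);crop(f,(200,190),110,"j2.png",4)
f=cam("scene"); spools(f)
E
```

```text
t: 23.2
eef_pos: [0.561, 0.3705, 0.2318]
ee_rot: [2.295, 1.566, 0.72]
force: [-0.1, 0.2, -0.0]
width: 0.066
t: 24.4
eef_pos: [0.4353, -0.0801, 0.2777]
ee_rot: [1.902, 1.569, 0.325]
force: [-0.3, 0.4, 0.3]
width: 0.0657
[ 0.43553221 -0.07963529  0.27743693] -90.28139102421923 [ 2.67077307e-01 -5.87669079e-02 -4.17718935e-01 -1.34632756e-04
 -1.21082939e+00  1.29885499e+00]
[152.8  86.5] rect ctr mm [756.8 613.1] size [ 98.1 156.4] ang of size[0] 0.0
[153.2 106.7] rect ctr mm [698.2 522.6] size [190.6  77.8] ang of size[0] 73.8
[133.6 105.4] rect ctr mm [643.1 553. ] size [144.5  53. ] ang of size[0] 89.9
[ 58.4 109.3] rect ctr mm [428.3 722.6] size [69.5 30.4] ang of size[0] 72.8
[144.2 139.9] rect ctr mm [549.9 372.2] size [41.2 29.8] ang of size[0] 17.9
[126.1 148.8] rect ctr mm [483.7 370.1] size [37.2 23.2] ang of size[0] 24.7
[108.9 156.4] rect ctr mm [426.  372.6] size [35.2 21.3] ang of size[0] 59.9
[180.4 115.8] rect ctr mm [ 498.2 -769.6] size [68.7 31.1] ang of size[0] 64.2
[390.  247.9] rect ctr mm [442.9 369.8] size [49.1 31.9] ang of size[0] 16.7
[377.  257.2] rect ctr mm [504.1 369.4] size [45.3 33.6] ang of size[0] 14.6
[363.3 266.1] rect ctr mm [561.5 366.6] size [28.2 31.8] ang of size[0] 2.6
[380.4 342.9] rect ctr mm [734.3 577. ] size [140.3 225.8] ang of size[0] 0.6
[351.  367.1] rect ctr mm [829.1 560.1] size [ 61.8 196.6] ang of size[0] 9.4
```

View pics/j1.png

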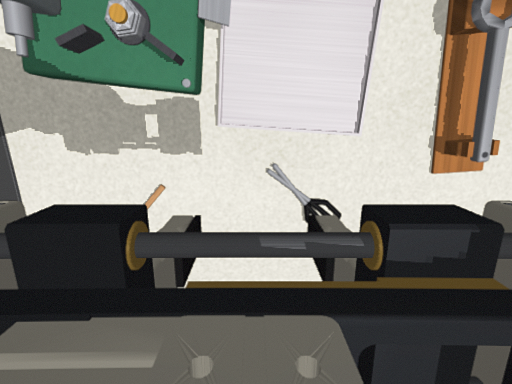

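View pics/j2.png

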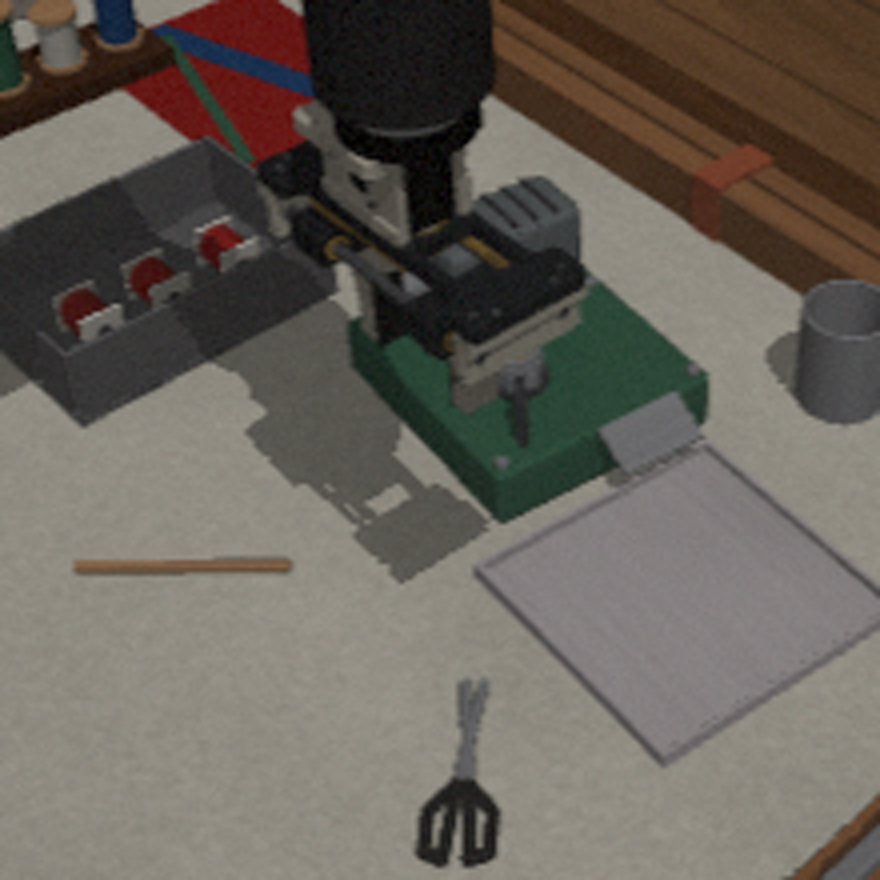

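All three spools are in the tote (side crop pixels (85,312), (155,278), (222,245)) and the tray is empty. Next I'll measure the nut and guard from straight above.

```bash
python3 -m handwheel '{"gripper":[0.5,0.5,0.5,0.5,0.5,0.5,0.5,0.5],"travel":[[0.223,0.294,-0.08],[0.223,0.294,-0.08],[0.223,0.294,-0.08],[0.223,0.294,-0.08],[0.223,0.294,-0.08],[0.223,0.294,-0.08],[0.223,0.294,-0.08],[0.223,0.294,-0.08]],"spin":[0,0,0,0,0,0,0,0]}' 25
python3 - <<'E'
from h import *
f=cam("wrist");cv2.imwrite("pics/k1.png",f["pixels"]);crop(f,(254,120),70,"k2.png",5); s,R=tool(); print(s["eef_pos"],jaw(),s["q"],f["eye"])
for l,z in dict(nut_seat=.062,guard=.062,winder=0).items():
    for r in spotter.tip_of("wrist",l)[:5]:
        print(l,round(r["conf"],2),np.round(r["at"],1), np.round(onz(f,r["at"],z),4))
E
```

```text
t: 25.35
eef_pos: [0.5466, 0.0668, 0.2375]
ee_rot: [1.99, 1.57, 0.414]
force: [-0.3, 0.8, 0.4]
width: 0.0656
[0.54668474 0.06671992 0.23767786] -90.27983693177593 [ 4.77172215e-01  1.59873052e-01 -2.76668782e-01  2.55054616e-05
 -1.13323740e+00  1.08872904e+00] [0.61329094 0.06737099 0.37719859]
nut_seat 0.74 [253.8 119.9] [0.6137 0.0678 0.062 ]
guard 0.59 [250.8 140.2] [0.5912 0.0713 0.062 ]
winder 0.63 [252.9 120. ] [0.6137 0.069  0.    ]
```

View pics/k1.png

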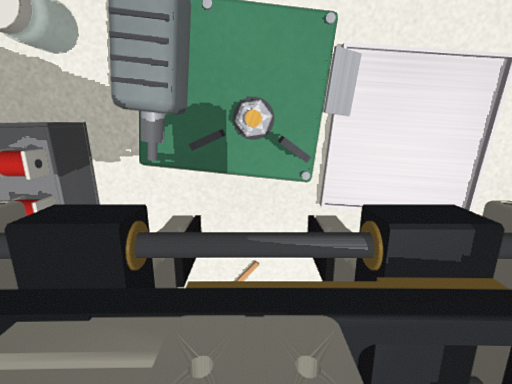

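View pics/k2.png

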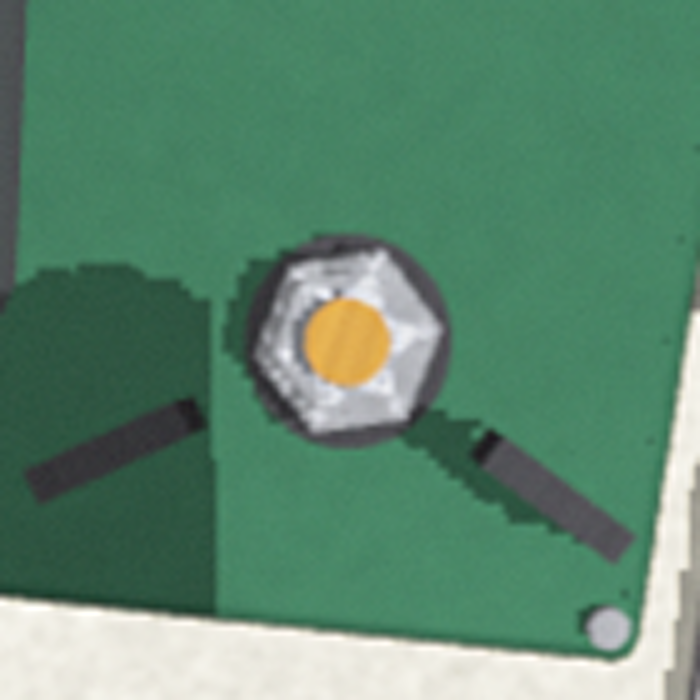

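```bash
python3 - <<'E'
from h import *
f=cam("wrist"); g=lambda p:(184+p[0]/5,50+p[1]/5)
P=lambda p,z: onz(f,g(p),z)[:2]
n=P((347,342),.082); print("stud",n)
cs=[(380,250),(443,330),(412,415),(318,432),(253,352),(290,262)]
c=np.array([P(p,.069) for p in cs]); print("hexc",c.mean(0)); d=c-c.mean(0); print(np.hypot(*d.T)*1000,np.degrees(np.arctan2(d[:,1],d[:,0]))%60)
for a,b in(((190,412),(35,485)),((487,450),(622,550))):
    a=P(a,.086)-n;b=P(b,.086)-n; print(np.hypot(*a),np.hypot(*b),np.degrees(np.arctan2(a[1],a[0])),np.degrees(np.arctan2(b[1],b[0])))
a=P((0,597),.05);b=P((600,655),.05);d=b-a;print("yaw",np.degrees(np.arctan2(d[1],d[0]))+90, a)
E
python3 -m handwheel '{"gripper":[0,0,0,0,0,0,0,0,0,0,0,0],"travel":[[-0.064,-0.9,-0.04],[-0.064,-0.9,-0.04],[-0.064,-0.9,-0.04],[-0.064,-0.9,-0.04],[-0.064,-0.9,-0.04],[-0.064,-0.9,-0.04],[-0.064,-0.9,-0.04],[-0.064,-0.9,-0.04],[-0.064,-0.9,-0.04],[-0.064,-0.9,-0.04],[-0.064,-0.9,-0.04],[-0.064,-0.9,-0.04]],"spin":[0.12,0.12,0.12,0.12,0.12,0.12,0.12,0.12,0.12,0.12,0.12,0.12]}' 25
python3 - <<'E'
from h import *
f=cam("wrist");cv2.imwrite("pics/l1.png",f["pixels"]); s,R=tool(); print(s["eef_pos"],jaw(),s["q"],f["eye"])
for l,z in dict(wrench_grip=.042,wrench_ring=.042,rest=0).items():
    for r in spotter.tip_of("wrist",l)[:5]:
        print(l,round(r["conf"],2),np.round(r["at"],1), np.round(onz(f,r["at"],z),4))
E
```

```text
stud [0.61549496 0.06797444]
hexc [0.61578076 0.0674868 ]
[20.12343059 20.67971235 21.16502287 20.84620022 21.36755039 20.95298217] [40.51153625 36.22277996 40.99706866 40.05852594 36.000435   37.63944453]
0.035993997533653246 0.07278894463405987 113.09162365982039 113.67844636991946
0.037022859701283745 0.07351943060295027 -126.99414266828344 -126.47029633998734
yaw -5.877643073854102 [0.55577549 0.1532234 ]
t: 26.8
eef_pos: [0.5148, -0.3824, 0.2171]
ee_rot: [3.134, 1.571, 1.653]
force: [0.8, 0.2, 1.2]
width: 0.0441
[ 0.51507075 -0.38196617  0.21734038] -84.81017983759314 [-3.34416166e-01  3.21923673e-01 -1.07663261e-01 -1.51075907e-04
 -1.14093279e+00  1.99585488e+00] [ 0.58128904 -0.37570097  0.35673697]
wrench_grip 0.88 [255.9 177.3] [ 0.5162 -0.3837  0.042 ]
rest 0.97 [254.9 168.4] [ 0.5194 -0.3823  0.    ]
```

View pics/l1.png

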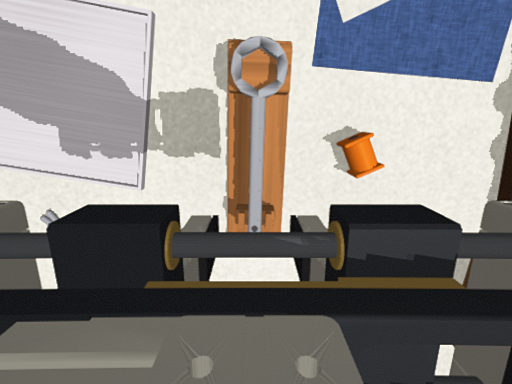

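```bash
python3 - <<'E'
from h import *
f=cam("wrist");crop(f,(257,110),75,"l2.png",5); print(f["eye"])
E
```

```text
[ 0.58183005 -0.37477583  0.35728158]
```

View pics/l2.png

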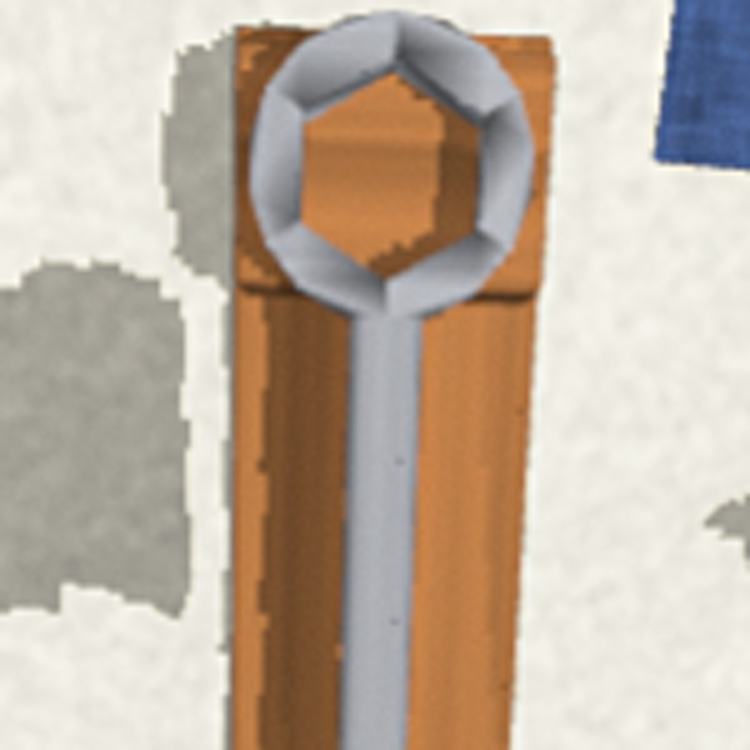

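```bash
python3 - <<'E'
from h import *
f=cam("wrist"); P=lambda p,z: onz(f,(182+p[0]/5,35+p[1]/5),z)[:2]
r=P((391,163),.05); a=P((387,330),.05); b=P((376,740),.05); print(r,a,b)
for u,v in((r,a),(a,b),(r,b)):
    d=u-v; print(np.degrees(np.arctan2(d[1],d[0])))
print("grip from ring",r-.12*(r-b)/np.linalg.norm(r-b)); print("diam",P((250,163),.05)-P((533,163),.05),P((391,12),.05)-P((391,318),.05))
s,R=tool();print(s["eef_pos"],jaw())
E
```

```text
[ 0.63554855 -0.376425  ] [ 0.60246186 -0.37881048] [ 0.51192148 -0.38505371]
4.123758287562468
3.9445997669953767
3.9925562293209205
grip from ring [ 0.51583978 -0.38478023]
diam [-0.00541782  0.05899388] [0.05870629 0.00577448]
[ 0.51539906 -0.38193969  0.21752584] -84.77046628996158
```

```bash
python3 -m handwheel '{"gripper":[0,0,0,0,0,0,0,0,-1,-1,-1,-1,-1,-1,-1],"travel":[[0.001,-0.006,-0.1],[0.001,-0.006,-0.2],[0.001,-0.006,-0.26],[0.001,-0.006,-0.3],[0.001,-0.006,-0.325],[0.001,-0.006,-0.339],[0.001,-0.006,-0.339],[0.001,-0.006,-0.339],[0.001,-0.006,-0.339],[0.001,-0.006,-0.339],[0.001,-0.006,-0.339],[0.001,-0.006,-0.339],[0.001,-0.006,-0.339],[0.001,-0.006,-0.339],[0.001,-0.006,-0.339]],"spin":[-0.027,-0.027,-0.027,-0.027,-0.027,-0.027,-0.027,-0.027,-0.027,-0.027,-0.027,-0.027,-0.027,-0.027,-0.027]}' 55
python3 - <<'E'
from h import *
s,R=tool(); print(s["eef_pos"],jaw(),s["force"],s["moment"],s["width"])
E
```

```text
t: 28.6
eef_pos: [0.5155, -0.3858, 0.0479]
ee_rot: [1.076, 1.571, -0.426]
force: [-1.2, 2.2, 4.2]
width: 0.0155
[ 0.51551007 -0.3857925   0.04786967] -86.06380116247769 [-1.24249244  2.16434788  4.22432231] [0.80833035 0.33319563 0.04190654] 0.0155445797599449
```

```bash
python3 -m handwheel '{"gripper":[-1,-1,-1,-1,-1,-1,-1,-1],"travel":[[0,0,0.03],[0,0,0.08],[0,0,0.15],[0,0,0.22],[0,0,0.27],[0,0,0.3],[0,0,0.3],[0,0,0.3]],"spin":[0,0,0,0,0,0,0,0]}' 55
python3 - <<'E'
from h import *
s,R=tool(); print(s["eef_pos"],jaw(),s["force"],s["moment"],s["width"])
f=cam("wrist");cv2.imwrite("pics/m1.png",f["pixels"])
f=cam("side");crop(f,(320,270),80,"m2.png",5)
E
```

```text
t: 29.4
eef_pos: [0.5149, -0.3855, 0.1971]
ee_rot: [-2.709, 1.57, 2.071]
force: [0.3, 0.5, -3.7]
width: 0.0157
[ 0.51493386 -0.38552973  0.1970871 ] -86.09564486602584 [ 0.32353536  0.52689533 -3.70834811] [ 0.03208426  0.17965968 -0.00902937] 0.01571634756579786
```

View pics/m1.png

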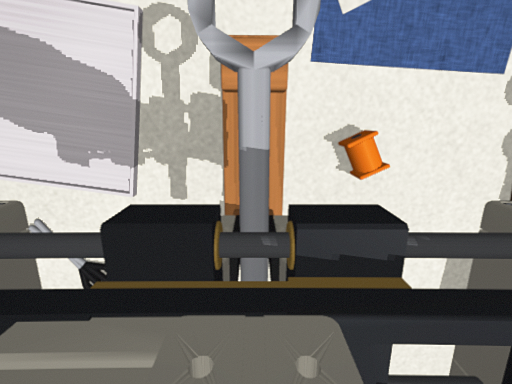

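View pics/m2.png

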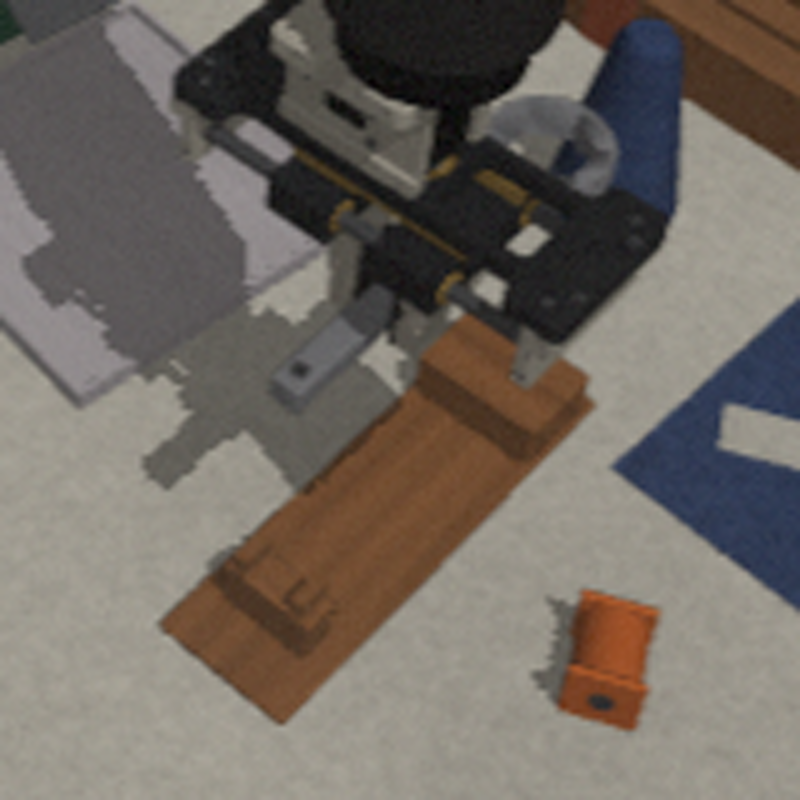

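```bash
python3 -m handwheel '{"gripper":[-1,-1,-1,-1,-1,-1,-1,-1,-1,-1,-1,-1,-1,-1,-1,-1,-1,-1],"travel":[[-0.023,0.08,0],[-0.023,0.16,0],[-0.023,0.24,0],[-0.023,0.32,0],[-0.023,0.4,0],[-0.023,0.48,0],[-0.023,0.56,0],[-0.023,0.64,0],[-0.023,0.72,0],[-0.023,0.8,0],[-0.023,0.87,0],[-0.023,0.93,0],[-0.023,0.97,0],[-0.023,0.994,0],[-0.023,0.994,-0.04],[-0.023,0.994,-0.08],[-0.023,0.994,-0.12],[-0.023,0.994,-0.12]],"spin":[-0.05,-0.1,-0.15,-0.2,-0.25,-0.3,-0.35,-0.4,-0.45,-0.5,-0.53,-0.562,-0.562,-0.562,-0.562,-0.562,-0.562,-0.562]}' 55
python3 - <<'E'
from h import *
s,R=tool(); print(s["eef_pos"],jaw(),s["force"],s["moment"],s["width"])
f=cam("wrist");cv2.imwrite("pics/n1.png",f["pixels"])
f=cam("side");crop(f,(220,180),50,"n2.png",7);f=cam("scene");crop(f,(280,220),50,"n3.png",7)
E
```

```text
t: 31.3
eef_pos: [0.5018, 0.1097, 0.1344]
ee_rot: [-0.726, 1.564, -2.67]
force: [-0.8, -0.1, -3.8]
width: 0.0157
[0.50179056 0.10966781 0.13442921] -111.41920897905811 [-0.81476452 -0.11760574 -3.80260474] [-0.04792741  0.24942059  0.00277754] 0.01572134789032439
```

View pics/n1.png

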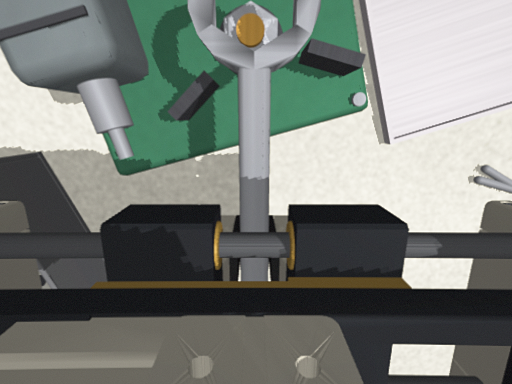

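View pics/n2.png

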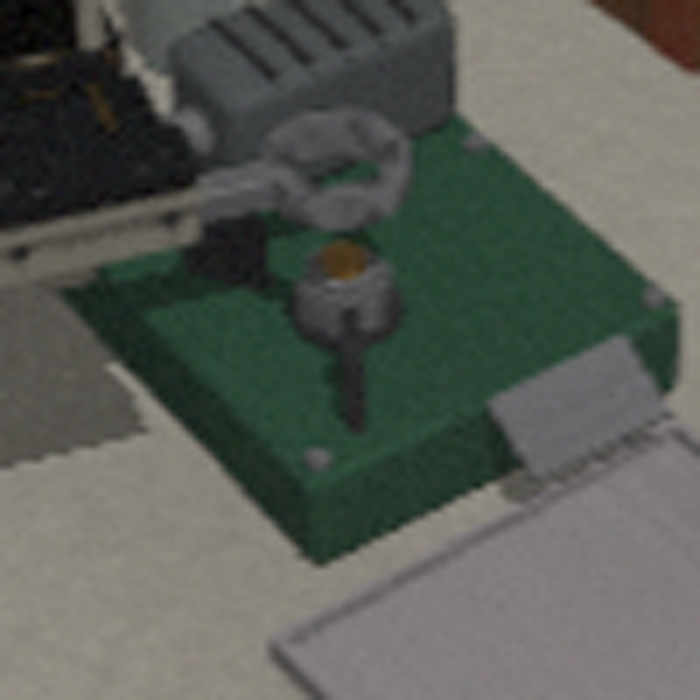

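View pics/n3.png

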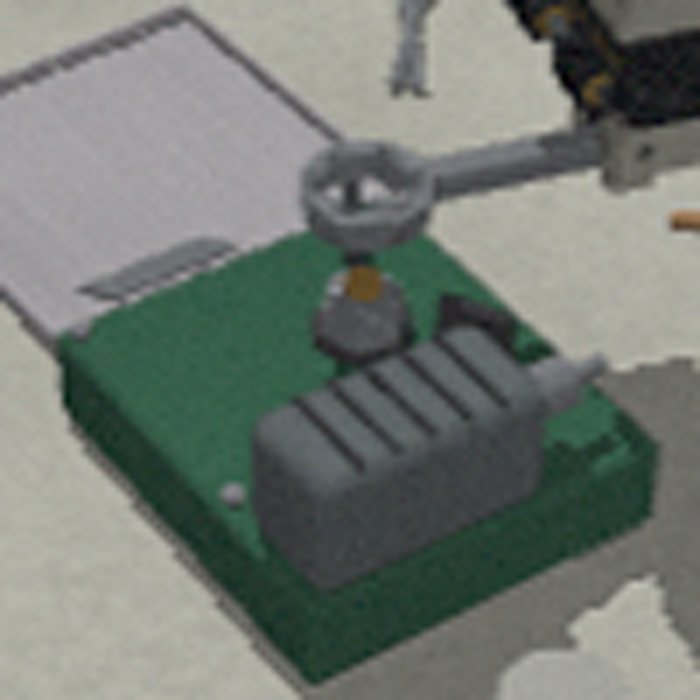

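```bash
cat >> h.py <<'E'
def overlay(name,nut=(0.6155,0.0677),corner=None,dz=.006,lat=0.0,ly=.120):
    s,R=tool(); f=cam("wrist"); T=s["eef_pos"]; k=3
    im=cv2.resize(f["pixels"][:200],None,fx=k,fy=k,interpolation=cv2.INTER_CUBIC)
    W=lambda a: T+R@np.array([dz+a[2],ly+a[0],lat+a[1]])   # wrench frame x->tool y
    def poly(pts,col):
        q=np.array([(proj(f,p)+.5)*k-.5 for p in pts]); cv2.polylines(im,[np.round(q).astype(np.int32)],True,col,1,cv2.LINE_AA)
    t=np.linspace(0,2*np.pi,60)
    poly([W((.03*np.cos(a),.03*np.sin(a),-.008)) for a in t],(0,255,255))
    rc=.0385/2/np.cos(np.pi/6)
    poly([W((rc*np.cos(a),rc*np.sin(a),0.008)) for a in np.arange(6)*np.pi/3],(0,255,0))
    poly([(nut[0]+.006*np.cos(a),nut[1]+.006*np.sin(a),.082) for a in t],(255,0,255))
    if corner is not None:
        rn=.018/np.cos(np.pi/6)
        poly([(nut[0]+rn*np.cos(a),nut[1]+rn*np.sin(a),.068) for a in np.radians(corner)+np.arange(6)*np.pi/3],(255,0,0))
    cv2.imwrite("pics/"+name,im[:, 130*k:390*k]); 
    ring=W((0,0,0)); print("TCP",T.round(4),"jaw",round(jaw(),2),"ring",ring.round(4),"err nut-ring",np.round(np.array(nut)-ring[:2],4),"F",s["force"].round(1),"M",s["moment"].round(2),"w",round(s["width"],4))
    return f
E
python3 - <<'E'
from h import *
f=overlay("o1.png",corner=38.6)
print(onz(f,(250,29),.082))
E
```

```text
TCP [0.5044 0.111  0.1381] jaw -111.36 ring [0.6162 0.0673 0.1322] err nut-ring [-0.0007  0.0004] F [ 0.2  0.1 -3.3] M [0.12 0.09 0.04] w 0.0158
[0.62040772 0.06960548 0.082     ]
```

View pics/o1.png

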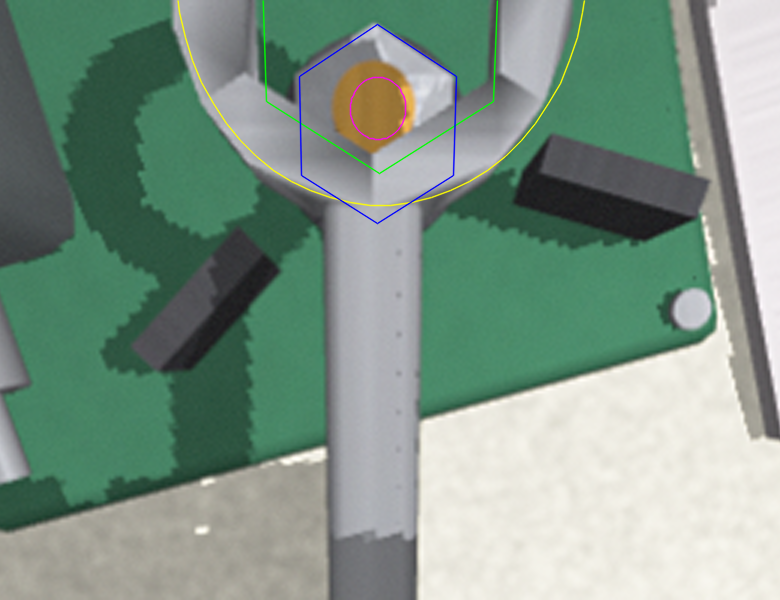

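```bash
python3 -m handwheel '{"gripper":[-1,-1,-1,-1,-1,-1,-1,-1,-1,-1],"travel":[[0,0,-0.03],[0,0,-0.06],[0,0,-0.08],[0,0,-0.095],[0,0,-0.108],[0,0,-0.12],[0,0,-0.13],[0,0,-0.14],[0,0,-0.14],[0,0,-0.14]],"spin":[0,0,0,0,0,0,0,0,0,0]}' 55
python3 - <<'E'
from h import *
f=overlay("o2.png",corner=38.6)
f=cam("side");crop(f,(220,180),50,"n4.png",7)
E
```

```text
t: 32.5
eef_pos: [0.5042, 0.1113, 0.0678]
ee_rot: [2.183, 1.57, 0.239]
force: [-0.4, -0.3, -1.2]
width: 0.0157
TCP [0.5042 0.1113 0.0678] jaw -111.35 ring [0.6159 0.0676 0.0618] err nut-ring [-0.0004  0.0001] F [-0.4 -0.3 -1.2] M [-0.13  0.14 -0.02] w 0.0157
```

View pics/o2.png

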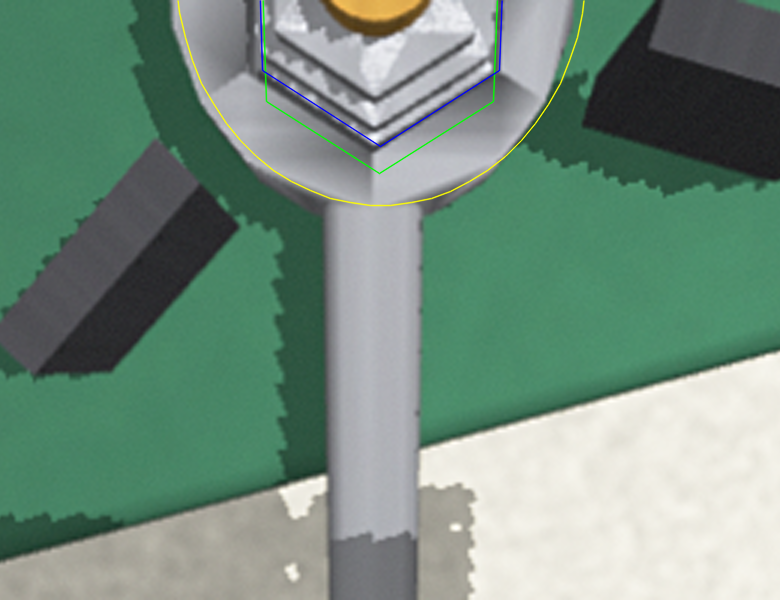

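View pics/n4.png

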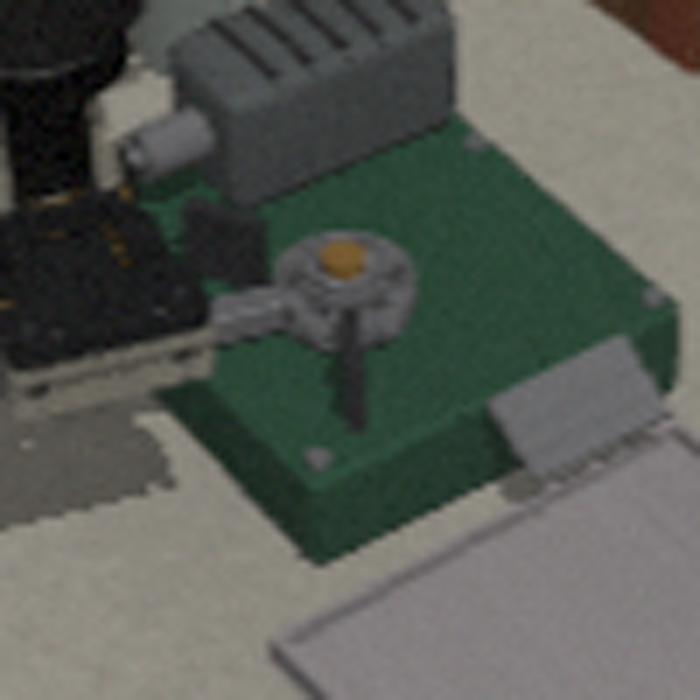

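```bash
cat >> h.py <<'E'
def arc(w0,w1,n,c=(0.6159,0.0676),L=.120):
    a=np.radians(w0);p0=np.array([np.cos(a),np.sin(a)])
    for w in np.linspace(w0,w1,n+1)[1:]:
        b=np.radians(w); d=-L*(np.array([np.cos(b),np.sin(b)])-p0)
        print(round(w,1),np.round(d/.5,3),"spin",round((w-w0)/45,3))
E
python3 -c "
from h import *
arc(-21.36,-41,5)"
```

```text
-25.3 [0.007 0.015] spin -0.087
-29.2 [0.014 0.03 ] spin -0.175
-33.1 [0.023 0.044] spin -0.262
-37.1 [0.032 0.057] spin -0.349
-41.0 [0.042 0.07 ] spin -0.436
```

```bash
python3 -m handwheel '{"gripper":[-1,-1,-1,-1,-1,-1,-1],"travel":[[0.007,0.015,0],[0.014,0.03,0],[0.023,0.044,0],[0.032,0.057,0],[0.042,0.07,0],[0.042,0.07,0],[0.042,0.07,0]],"spin":[-0.087,-0.175,-0.262,-0.349,-0.436,-0.436,-0.436]}' 55
python3 - <<'E'
from h import *
f=overlay("p1.png",corner=27)
E
```

```text
t: 33.3
eef_pos: [0.5253, 0.1458, 0.0678]
ee_rot: [1.992, 1.57, -0.292]
force: [3.4, -4.8, -2.5]
width: 0.0154
TCP [0.5253 0.1458 0.0678] jaw -130.87 ring [0.616  0.0673 0.0618] err nut-ring [-0.0005  0.0004] F [ 3.4 -4.8 -2.5] M [-1.51 -1.18 -0.15] w 0.0154
```

View pics/p1.png

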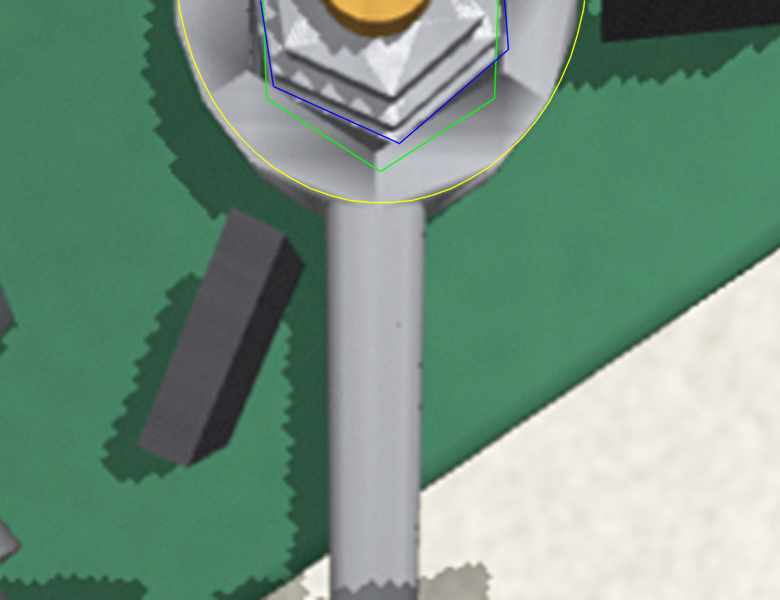

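```bash
python3 -c "
from h import *
arc(-40.9,-36.9,1)
arc(-40.9,0.1,6)
print();arc(0,27,4)
print();arc(27,-41,17)"
```

```text
-36.9 [-0.011 -0.013] spin 0.089
-34.1 [-0.017 -0.023] spin 0.152
-27.2 [-0.032 -0.047] spin 0.304
-20.4 [-0.044 -0.073] spin 0.456
-13.6 [-0.052 -0.101] spin 0.607
-6.7 [-0.057 -0.129] spin 0.759
0.1 [-0.059 -0.158] spin 0.911

6.8 [ 0.002 -0.028] spin 0.15
13.5 [ 0.007 -0.056] spin 0.3
20.2 [ 0.015 -0.083] spin 0.45
27.0 [ 0.026 -0.109] spin 0.6

23.0 [-0.007  0.015] spin -0.089
19.0 [-0.013  0.031] spin -0.178
15.0 [-0.018  0.047] spin -0.267
11.0 [-0.022  0.063] spin -0.356
7.0 [-0.024  0.08 ] spin -0.444
3.0 [-0.026  0.096] spin -0.533
-1.0 [-0.026  0.113] spin -0.622
-5.0 [-0.025  0.13 ] spin -0.711
-9.0 [-0.023  0.147] spin -0.8
-13.0 [-0.02   0.163] spin -0.889
-17.0 [-0.016  0.179] spin -0.978
-21.0 [-0.01   0.195] spin -1.067
-25.0 [-0.004  0.21 ] spin -1.156
-29.0 [0.004 0.225] spin -1.244
-33.0 [0.013 0.24 ] spin -1.333
-37.0 [0.022 0.253] spin -1.422
-41.0 [0.033 0.266] spin -1.511
```

```bash
python3 -m handwheel '{"gripper":[-1,-1,-1,-1,-1,-1,-1,-1,-1,-1,-1,-1],"travel":[[-0.011,-0.013,0],[-0.011,-0.013,0],[-0.011,-0.013,0.03],[-0.011,-0.013,0.06],[-0.011,-0.013,0.09],[-0.017,-0.023,0.09],[-0.032,-0.047,0.09],[-0.044,-0.073,0.09],[-0.052,-0.101,0.09],[-0.057,-0.129,0.09],[-0.059,-0.158,0.09],[-0.059,-0.158,0.09]],"spin":[0.089,0.089,0.089,0.089,0.089,0.152,0.304,0.456,0.607,0.759,0.911,0.911]}' 55
python3 -m handwheel '{"gripper":[-1,-1,-1,-1,-1,-1],"travel":[[0.002,-0.028,0],[0.007,-0.056,0],[0.015,-0.083,0],[0.026,-0.109,0],[0.026,-0.109,0],[0.026,-0.109,0]],"spin":[0.15,0.3,0.45,0.6,0.6,0.6]}' 55
python3 - <<'E'
from h import *
f=overlay("q1.png",corner=27)
E
```

```text
t: 34.55
eef_pos: [0.499, 0.0674, 0.1143]
ee_rot: [1.921, 1.562, 0.355]
force: [9.3, -0.3, -3.2]
width: 0.0153
t: 35.15
eef_pos: [0.5123, 0.0143, 0.1143]
ee_rot: [1.482, 1.562, 0.383]
force: [6.4, 3.4, -1.2]
width: 0.0154
TCP [0.5123 0.0143 0.1143] jaw -62.91 ring [0.6192 0.0689 0.1094] err nut-ring [-0.0037 -0.0012] F [ 6.4  3.4 -1.2] M [ 1.52 -2.59  0.29] w 0.0154
```

View pics/q1.png

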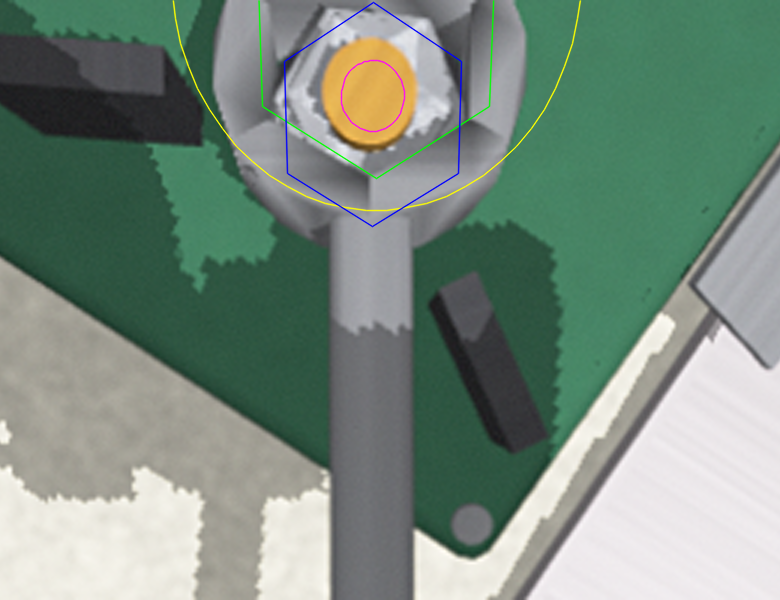

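```bash
python3 - <<'E'
from h import *
f=cam("side");crop(f,(220,180),50,"q2.png",7);f=cam("scene");crop(f,(285,215),45,"q3.png",8)
f=cam("wrist");crop(f,(254,50),60,"q4.png",6)
E
```

```text
(no output)
```

View pics/q2.png

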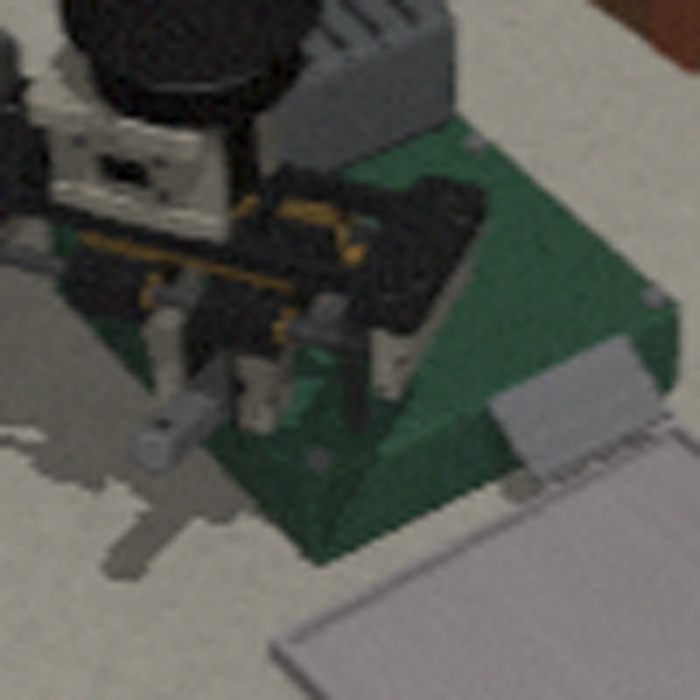

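View pics/q3.png

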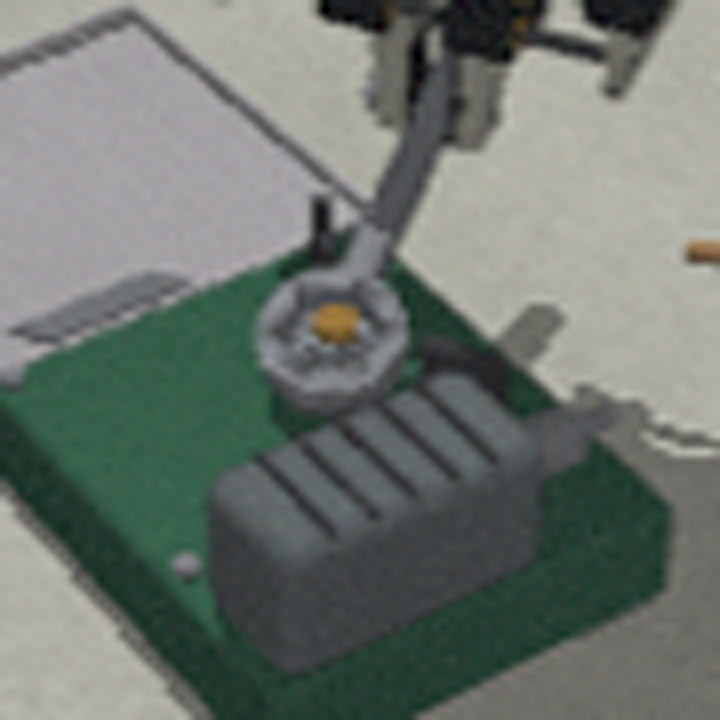

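View pics/q4.png

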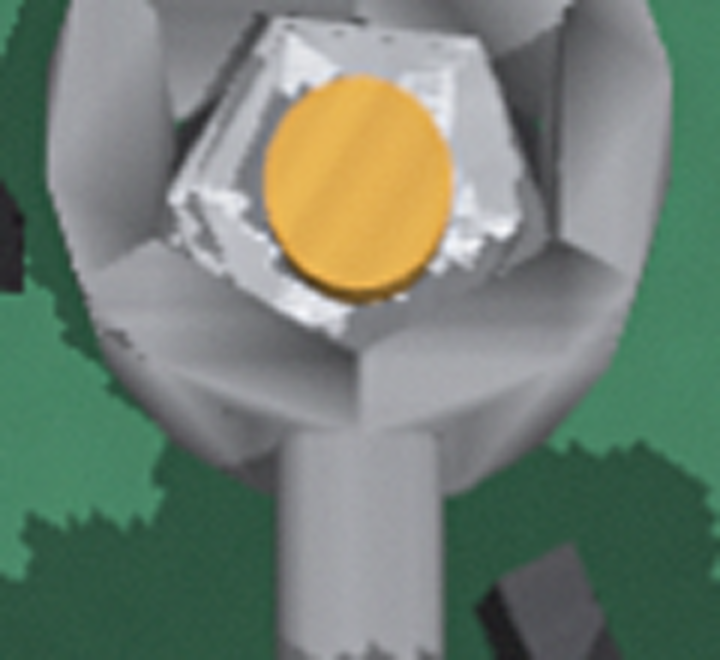

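The ring has drooped in the grip, about 14°. I suspect the grip slackened on the lift. The ring still sits around the nut's taper, so I'll ease the load, lift clear and look again.

```bash
python3 -m handwheel '{"gripper":[-1,-1,-1,-1,-1,-1,-1,-1,-1],"travel":[[0.007,0.004,0],[0.007,0.004,0],[0.007,0.004,0.03],[0.007,0.004,0.06],[0.007,0.004,0.09],[0.007,0.004,0.11],[0.007,0.004,0.12],[0.007,0.004,0.12],[0.007,0.004,0.12]],"spin":[0,0,0,0,0,0,0,0,0]}' 60
python3 - <<'E'
from h import *
f=overlay("r1.png",corner=27)
cv2.imwrite("pics/r0.png",f["pixels"])
f=cam("side");crop(f,(220,180),50,"r2.png",7);f=cam("scene");crop(f,(285,205),45,"r3.png",8)
E
```

```text
t: 36.25
eef_pos: [0.5114, 0.0146, 0.1719]
ee_rot: [-1.95, 1.57, -3.05]
force: [-0.4, 0.4, -3.7]
width: 0.0155
TCP [0.5114 0.0146 0.1719] jaw -63.0 ring [0.6183 0.069  0.1657] err nut-ring [-0.0028 -0.0013] F [-0.4  0.4 -3.7] M [-0.13  0.14 -0.04] w 0.0155
```

View pics/r1.png

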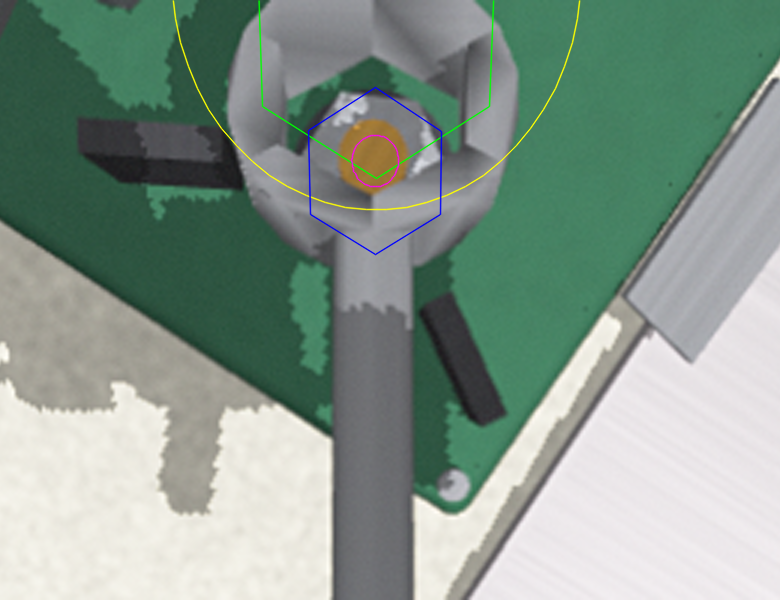

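View pics/r3.png

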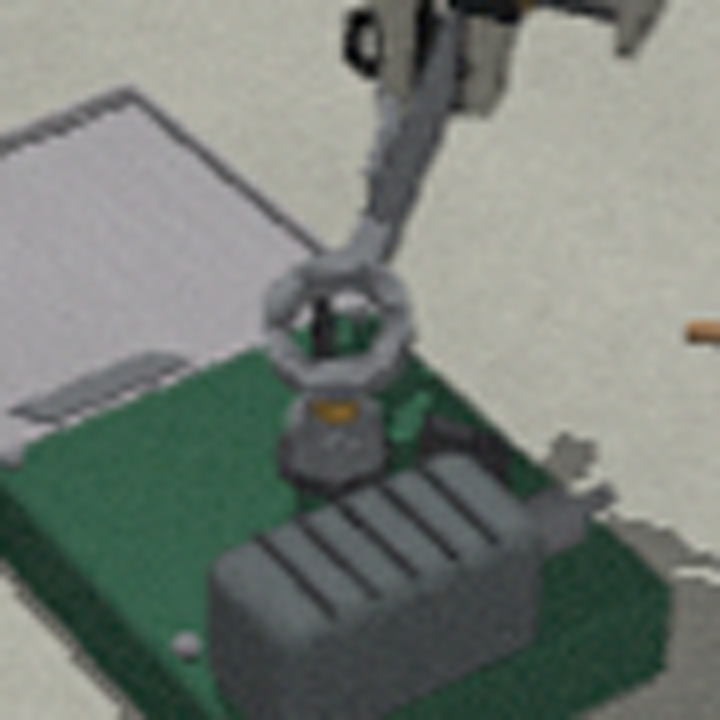

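The nut has turned back about 30°, so its corners are now near 54–57° mod 60, and the wrench is clear of it. I'll lay the wrench in its rest to level it and regrip.

```bash
python3 -m handwheel '{"gripper":[-1,-1,-1,-1,-1,-1,-1,-1,-1,-1,-1,-1],"travel":[[0.008,-0.08,0.02],[0.008,-0.16,0.02],[0.008,-0.24,0.02],[0.008,-0.32,0.02],[0.008,-0.4,0.02],[0.008,-0.48,0.02],[0.008,-0.56,0.02],[0.008,-0.64,0.02],[0.008,-0.72,0.02],[0.008,-0.77,0.02],[0.008,-0.8,0.02],[0.008,-0.8,0.02]],"spin":[-0.05,-0.1,-0.15,-0.2,-0.25,-0.3,-0.36,-0.42,-0.47,-0.512,-0.512,-0.512]}' 60
python3 - <<'E'
from h import *
f=overlay("s1.png")
f=cam("side");crop(f,(320,270),80,"s2.png",5);f=cam("scene");crop(f,(225,155),50,"s3.png",7)
E
```

```text
t: 37.6
eef_pos: [0.5154, -0.3869, 0.1814]
ee_rot: [-1.898, 1.569, 2.883]
force: [-0.3, 1.3, -3.2]
width: 0.0161
TCP [ 0.5154 -0.3869  0.1814] jaw -86.07 ring [ 0.6352 -0.3787  0.1753] err nut-ring [-0.0197  0.4464] F [-0.3  1.3 -3.2] M [0.03 0.16 0.05] w 0.0161
```

View pics/s1.png

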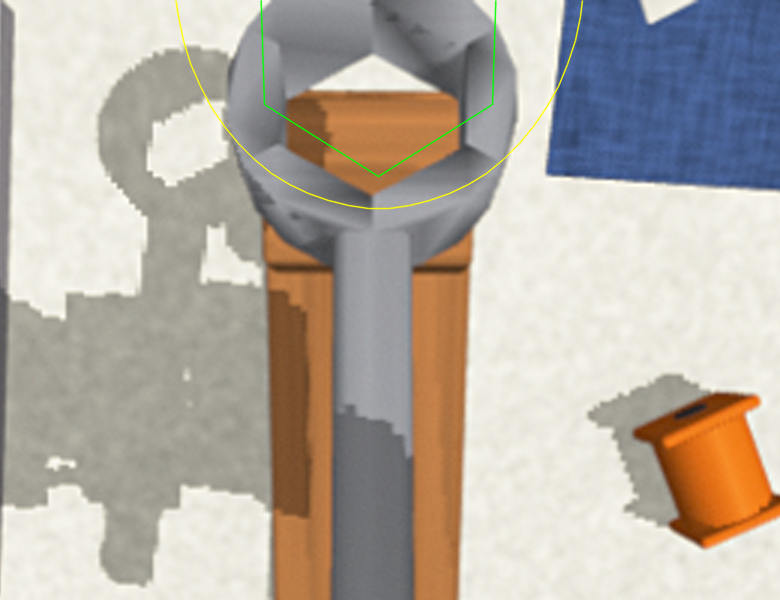

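View pics/s2.png

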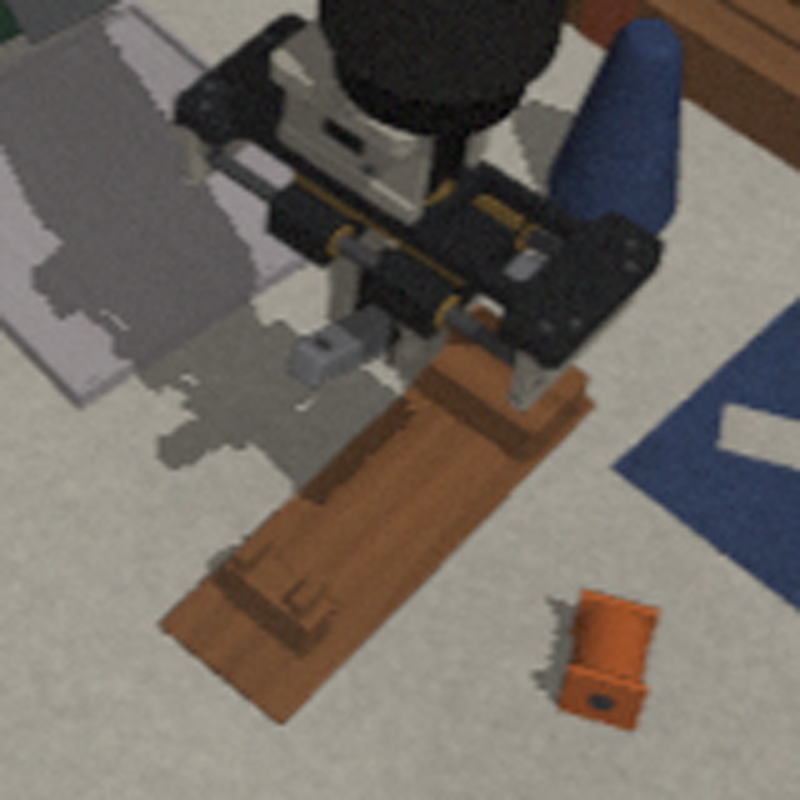

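View pics/s3.png

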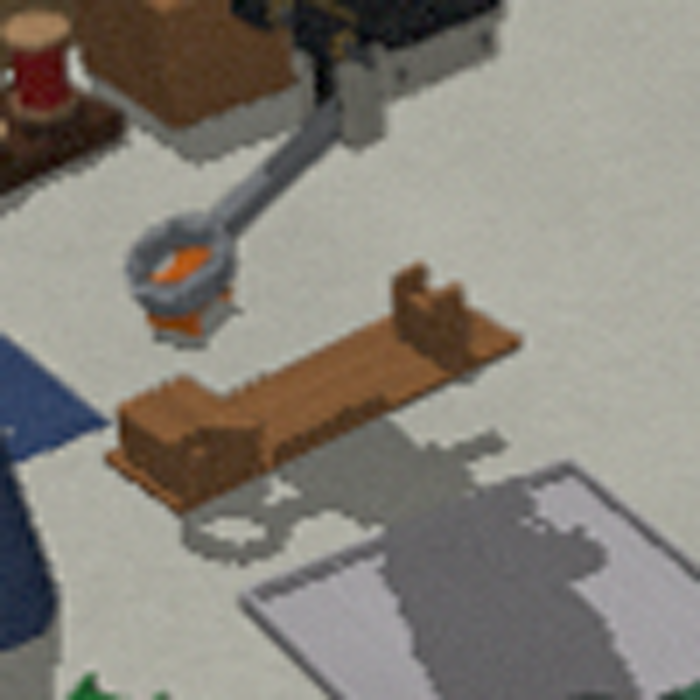

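```bash
python3 -m handwheel '{"gripper":[-1,-1,-1,-1,-1,-1,-1,-1,-1,-1,-1,-1,-1,-1,-1,-1],"travel":[[0,0.002,-0.05],[0,0.002,-0.1],[0,0.002,-0.13],[0,0.002,-0.15],[0,0.002,-0.165],[0,0.002,-0.18],[0,0.002,-0.195],[0,0.002,-0.21],[0,0.002,-0.22],[0,0.002,-0.23],[0,0.002,-0.24],[0,0.002,-0.25],[0,0.002,-0.26],[0,0.002,-0.267],[0,0.002,-0.267],[0,0.002,-0.267]],"spin":[0,0,0,0,0,0,0,0,0,0,0,0,0,0,0,0]}' 30
python3 - <<'E'
from h import *
f=overlay("t1.png")
f=cam("scene");crop(f,(225,155),50,"t3.png",7)
E
```

```text
t: 39.35
eef_pos: [0.5159, -0.3843, 0.049]
ee_rot: [-1.957, 1.57, 2.824]
force: [-2.0, -0.2, -2.5]
width: 0.0156
TCP [ 0.5159 -0.3843  0.049 ] jaw -86.02 ring [ 0.6356 -0.376   0.0429] err nut-ring [-0.0201  0.4437] F [-2.  -0.2 -2.5] M [-0.11  0.21 -0.01] w 0.0156
```

View pics/t1.png

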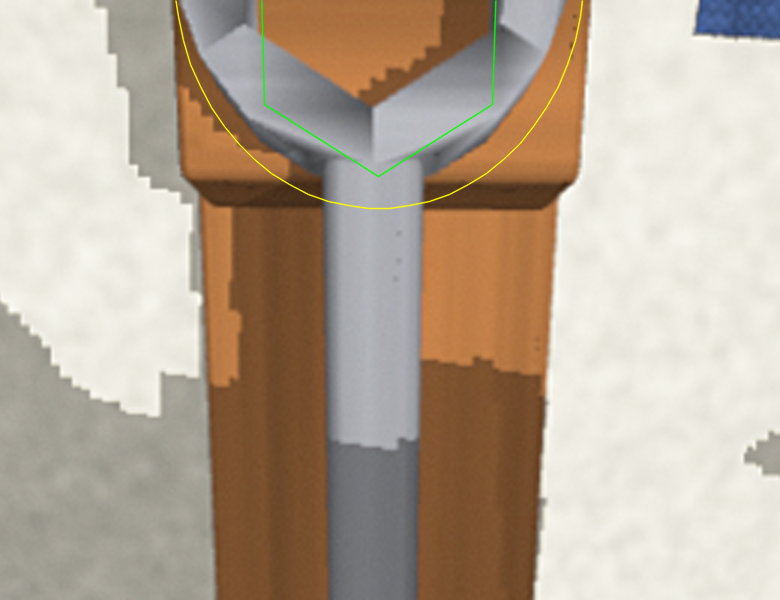

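View pics/t3.png

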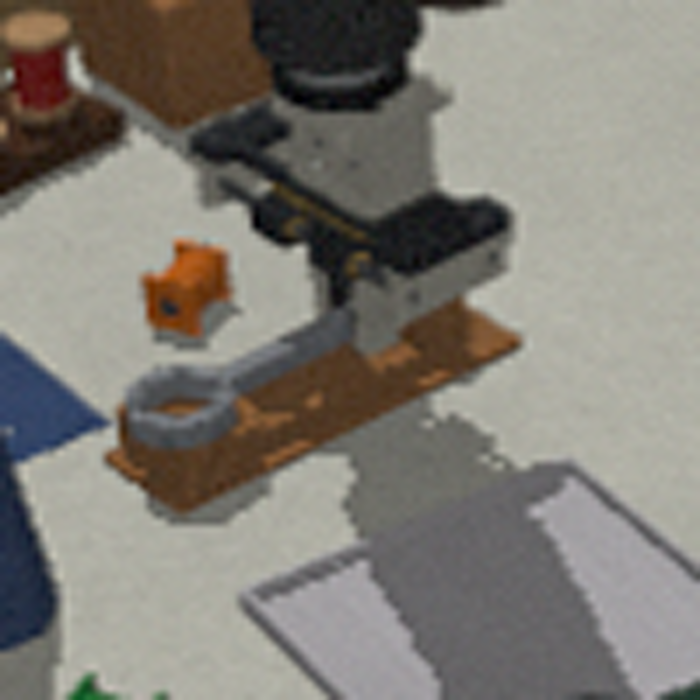

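```bash
python3 -m handwheel '{"gripper":[-0.3,-0.3,-0.3,-0.3,-0.3,-0.3,-1,-1,-1,-1,-1],"travel":[[0,0,0],[0,0,0],[0,0,0],[0.013,0.001,0],[0.013,0.001,0],[0.013,0.001,0],[0.013,0.001,0],[0.013,0.001,0],[0.013,0.001,0],[0.013,0.001,0],[0.013,0.001,0]],"spin":[0,0,0,0,0,0,0,0,0,0,0]}' 60
python3 - <<'E'
from h import *
f=overlay("u1.png")
E
```

```text
t: 40.55
eef_pos: [0.5224, -0.3839, 0.049]
ee_rot: [-2.081, 1.571, 2.701]
force: [0.2, -0.6, -0.3]
width: 0.0156
TCP [ 0.5224 -0.3839  0.049 ] jaw -86.03 ring [ 0.6421 -0.3756  0.043 ] err nut-ring [-0.0266  0.4433] F [ 0.2 -0.6 -0.3] M [-0.12  0.04 -0.04] w 0.0156
```

View pics/u1.png

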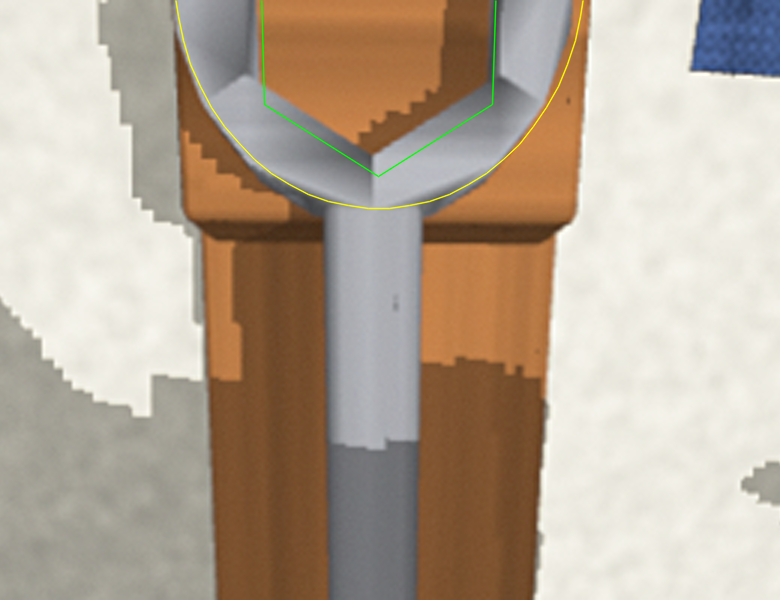

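```bash
python3 -m handwheel '{"gripper":[-1,-1,-1,-1,-1,-1,-1,-1,-1,-1,-1,-1,-1,-1,-1,-1,-1,-1,-1],"travel":[[0,0,0.03],[0,0,0.08],[0,0,0.15],[0,0,0.2],[-0.02,0.08,0.2],[-0.051,0.16,0.2],[-0.051,0.24,0.2],[-0.051,0.32,0.2],[-0.051,0.4,0.2],[-0.051,0.48,0.2],[-0.051,0.56,0.2],[-0.051,0.64,0.2],[-0.051,0.72,0.2],[-0.051,0.8,0.2],[-0.051,0.86,0.2],[-0.051,0.9,0.2],[-0.051,0.924,0.18],[-0.051,0.924,0.172],[-0.051,0.924,0.172]],"spin":[0,0,0,0,-0.02,-0.04,-0.06,-0.08,-0.1,-0.12,-0.14,-0.16,-0.18,-0.199,-0.199,-0.199,-0.199,-0.199,-0.199]}' 60
python3 - <<'E'
from h import *
f=overlay("v1.png",corner=55,dz=.007,ly=.1193)
f=cam("scene");crop(f,(285,205),45,"v3.png",8)
E
```

```text
t: 42.5
eef_pos: [0.496, 0.0775, 0.134]
ee_rot: [-1.048, 1.568, -2.705]
force: [-0.7, -0.1, -3.9]
width: 0.0154
TCP [0.496  0.0775 0.134 ] jaw -95.01 ring [0.6148 0.0671 0.1268] err nut-ring [0.0007 0.0006] F [-0.7 -0.1 -3.9] M [-0.07  0.16 -0.03] w 0.0154
```

View pics/v1.png

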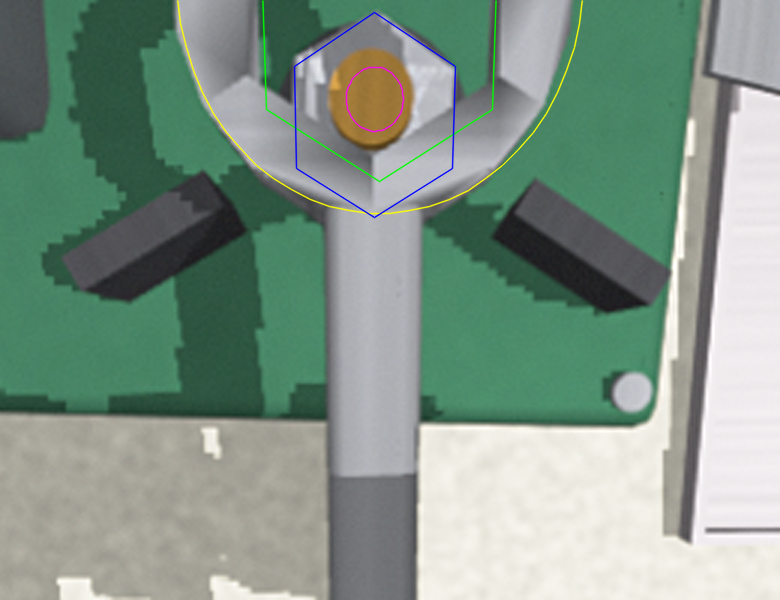

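View pics/v3.png

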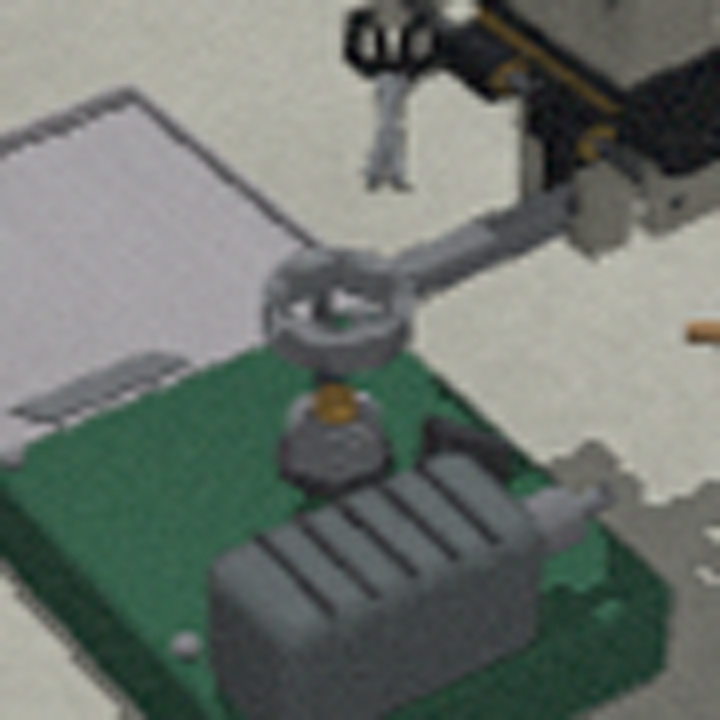

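```bash
python3 -m handwheel '{"gripper":[-1,-1,-1,-1,-1,-1,-1,-1,-1,-1],"travel":[[0,0,-0.03],[0,0,-0.06],[0,0,-0.075],[0,0,-0.09],[0,0,-0.103],[0,0,-0.115],[0,0,-0.125],[0,0,-0.131],[0,0,-0.131],[0,0,-0.131]],"spin":[0,0,0,0,0,0,0,0,0,0]}' 60
python3 - <<'E'
from h import *
f=overlay("w1.png",corner=55,dz=.007,ly=.1193)
arc(-5,-41,9,L=.1193)
E
```

```text
t: 43.6
eef_pos: [0.4971, 0.0782, 0.0697]
ee_rot: [1.78, 1.571, 0.122]
force: [-0.1, 0.1, -3.2]
width: 0.0154
TCP [0.4971 0.0782 0.0697] jaw -94.97 ring [0.6159 0.0679 0.0627] err nut-ring [-0.0004 -0.0002] F [-0.1  0.1 -3.2] M [-0.01  0.14  0.01] w 0.0154
-9.0 [0.002 0.017] spin -0.089
-13.0 [0.005 0.033] spin -0.178
-17.0 [0.01  0.049] spin -0.267
-21.0 [0.015 0.065] spin -0.356
-25.0 [0.021 0.08 ] spin -0.444
-29.0 [0.029 0.095] spin -0.533
-33.0 [0.038 0.109] spin -0.622
-37.0 [0.047 0.123] spin -0.711
-41.0 [0.058 0.136] spin -0.8
```

View pics/w1.png

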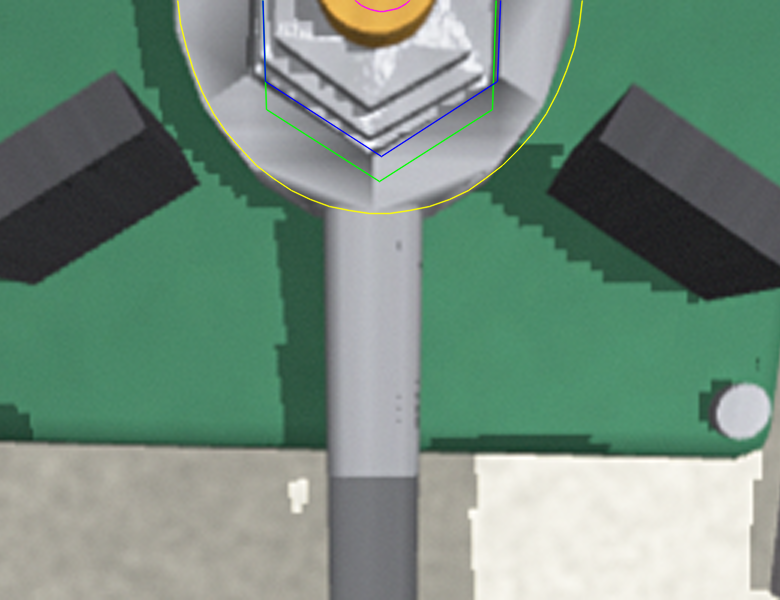

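```bash
python3 -m handwheel '{"gripper":[-1,-1,-1,-1,-1,-1,-1,-1,-1,-1,-1],"travel":[[0.002,0.017,0],[0.005,0.033,0],[0.01,0.049,0],[0.015,0.065,0],[0.021,0.08,0],[0.029,0.095,0],[0.038,0.109,0],[0.047,0.123,0],[0.058,0.136,0],[0.058,0.136,0],[0.058,0.136,0]],"spin":[-0.089,-0.178,-0.267,-0.356,-0.444,-0.533,-0.622,-0.711,-0.8,-0.8,-0.8]}' 60
python3 - <<'E'
from h import *
f=overlay("w2.png",corner=27,dz=.007,ly=.1193)
E
python3 -m handwheel '{"gripper":[-1,-1,-1,-1,-1,-1,-1,-1,-1,-1],"travel":[[-0.01,-0.013,0],[-0.02,-0.027,0],[-0.02,-0.027,0],[-0.02,-0.027,0.01],[-0.02,-0.027,0.025],[-0.02,-0.027,0.04],[-0.02,-0.027,0.055],[-0.02,-0.027,0.07],[-0.02,-0.027,0.085],[-0.02,-0.027,0.085]],"spin":[0.089,0.178,0.178,0.178,0.178,0.178,0.178,0.178,0.178,0.178]}' 60
python3 - <<'E'
from h import *
f=overlay("w3.png",corner=27,dz=.007,ly=.1193)
E
```

```text
t: 44.75
eef_pos: [0.5256, 0.1459, 0.0695]
ee_rot: [-0.47, 1.57, -2.755]
force: [-0.3, -1.3, -4.0]
width: 0.0156
TCP [0.5256 0.1459 0.0695] jaw -130.89 ring [0.6158 0.0678 0.0625] err nut-ring [-0.0003 -0.0001] F [-0.3 -1.3 -4. ] M [-0.33  0.4  -0.14] w 0.0156
t: 45.8
eef_pos: [0.5167, 0.1331, 0.1135]
ee_rot: [2.658, 1.568, 0.512]
force: [0.2, -0.3, -4.3]
width: 0.0158
TCP [0.5167 0.1331 0.1135] jaw -122.97 ring [0.6168 0.0682 0.1066] err nut-ring [-0.0013 -0.0005] F [ 0.2 -0.3 -4.3] M [0.07 0.1  0.01] w 0.0158
```

View pics/w2.png

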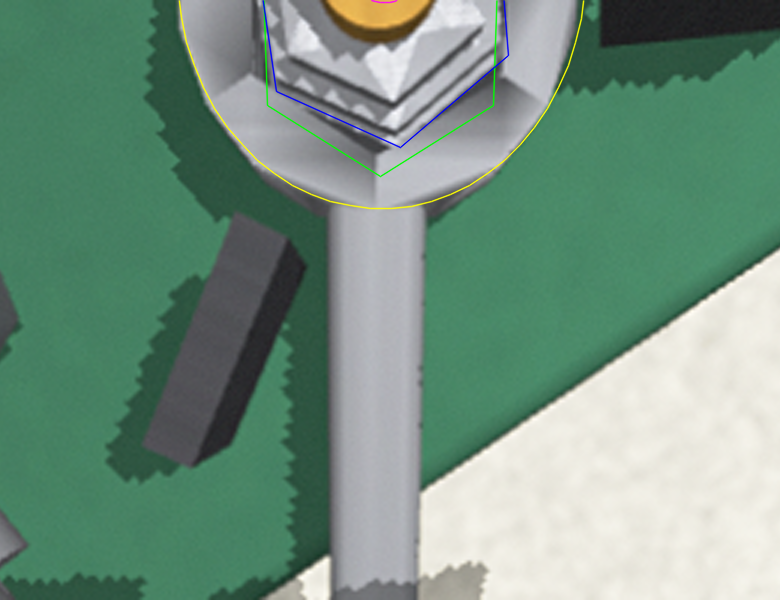

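View pics/w3.png

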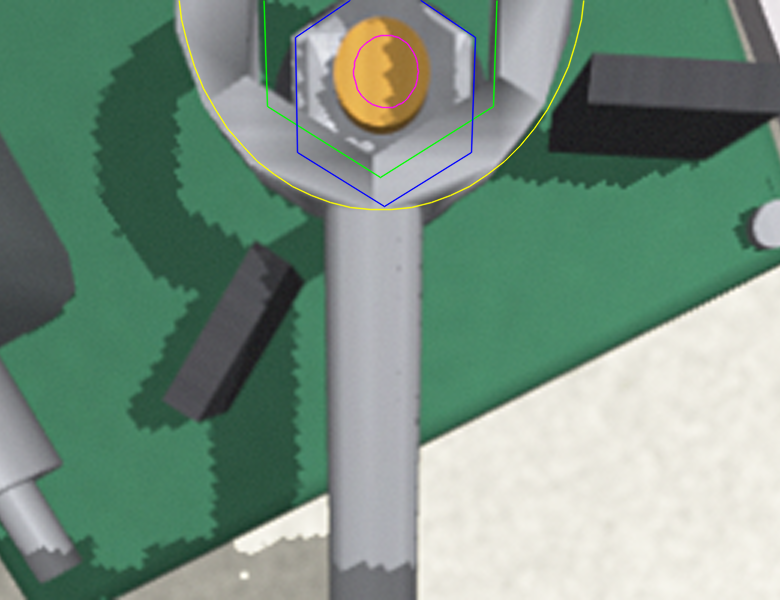

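```bash
python3 -c "
from h import *
arc(-33,7,6,L=.1193)
arc(7,27,3,L=.1193)
arc(27,-13,10,L=.1193);arc(-13,-41,7,L=.1193)"
```

```text
-26.3 [-0.014 -0.024] spin 0.148
-19.7 [-0.025 -0.05 ] spin 0.296
-13.0 [-0.032 -0.076] spin 0.444
-6.3 [-0.037 -0.104] spin 0.593
0.3 [-0.038 -0.131] spin 0.741
7.0 [-0.037 -0.159] spin 0.889
13.7 [ 0.005 -0.027] spin 0.148
20.3 [ 0.013 -0.054] spin 0.296
27.0 [ 0.024 -0.079] spin 0.444
23.0 [-0.007  0.015] spin -0.089
19.0 [-0.013  0.031] spin -0.178
15.0 [-0.018  0.047] spin -0.267
11.0 [-0.022  0.063] spin -0.356
7.0 [-0.024  0.079] spin -0.444
3.0 [-0.026  0.096] spin -0.533
-1.0 [-0.026  0.112] spin -0.622
-5.0 [-0.025  0.129] spin -0.711
-9.0 [-0.023  0.146] spin -0.8
-13.0 [-0.02   0.162] spin -0.889
-17.0 [0.004 0.016] spin -0.089
-21.0 [0.01  0.032] spin -0.178
-25.0 [0.016 0.047] spin -0.267
-29.0 [0.024 0.062] spin -0.356
-33.0 [0.032 0.076] spin -0.444
-37.0 [0.042 0.09 ] spin -0.533
-41.0 [0.052 0.103] spin -0.622
```

```bash
python3 -m handwheel '{"gripper":[-1,-1,-1,-1,-1,-1],"travel":[[-0.014,-0.024,0],[-0.025,-0.05,0],[-0.032,-0.076,0],[-0.037,-0.104,0],[-0.038,-0.131,0],[-0.037,-0.159,0]],"spin":[0.148,0.296,0.444,0.593,0.741,0.889]}' 60
python3 -m handwheel '{"gripper":[-1,-1,-1,-1,-1,-1],"travel":[[0.005,-0.027,0],[0.013,-0.054,0],[0.024,-0.079,0],[0.024,-0.079,0],[0.024,-0.079,0],[0.024,-0.079,0]],"spin":[0.148,0.296,0.444,0.444,0.444,0.444]}' 60
python3 - <<'E'
from h import *
f=overlay("x1.png",corner=27,dz=.007,ly=.1193)
E
```

```text
t: 46.45
eef_pos: [0.4969, 0.0525, 0.1117]
ee_rot: [-1.333, 1.57, -2.776]
force: [-0.3, -0.8, -3.6]
width: 0.0154
t: 47.05
eef_pos: [0.5092, 0.0139, 0.1119]
ee_rot: [-1.907, 1.57, -3.008]
force: [0.2, -0.5, -4.0]
width: 0.0156
TCP [0.5092 0.0139 0.1119] jaw -63.07 ring [0.6156 0.0679 0.1048] err nut-ring [-0.0001 -0.0002] F [ 0.2 -0.5 -4. ] M [-0.06  0.09  0.05] w 0.0156
```

View pics/x1.png

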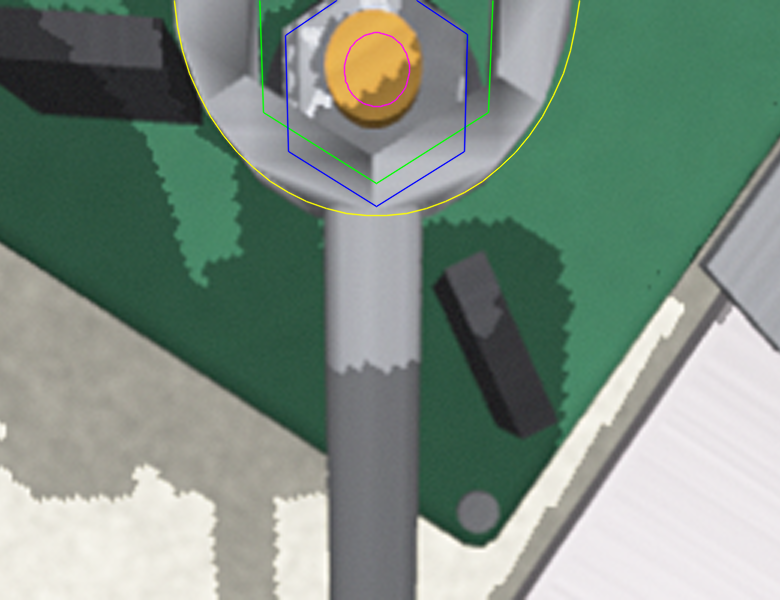

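```bash
python3 -m handwheel '{"gripper":[-1,-1,-1,-1,-1,-1,-1],"travel":[[0,0,-0.02],[0,0,-0.04],[0,0,-0.055],[0,0,-0.07],[0,0,-0.08],[0,0,-0.085],[0,0,-0.085]],"spin":[0,0,0,0,0,0,0]}' 60
python3 - <<'E'
from h import *
f=overlay("x2.png",corner=27,dz=.007,ly=.1193)
E
```

```text
t: 47.8
eef_pos: [0.5094, 0.0136, 0.0693]
ee_rot: [-1.506, 1.57, -2.605]
force: [0.4, -0.2, -2.4]
width: 0.0154
TCP [0.5094 0.0136 0.0693] jaw -62.99 ring [0.6157 0.0678 0.0622] err nut-ring [-0.0002 -0.0001] F [ 0.4 -0.2 -2.4] M [-0.06  0.13 -0.  ] w 0.0154
```

View pics/x2.png

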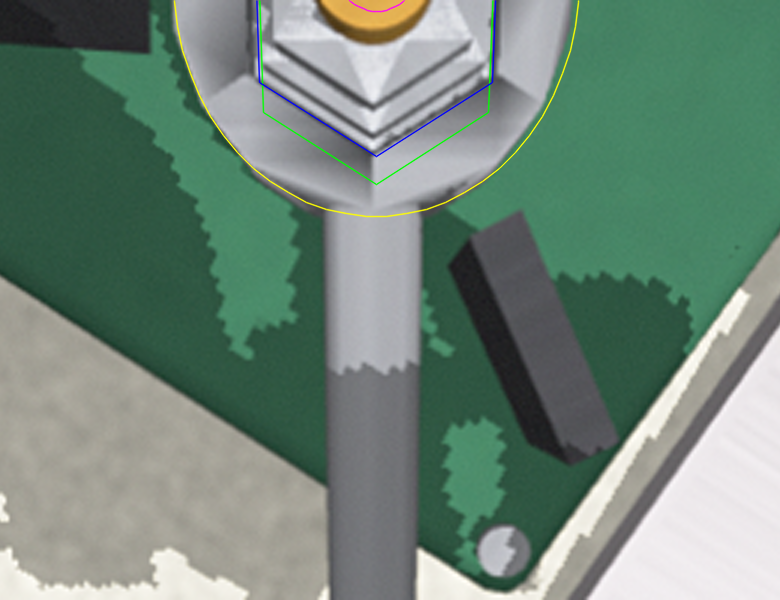

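```bash
python3 -m handwheel '{"gripper":[-1,-1,-1,-1,-1,-1,-1,-1,-1,-1],"travel":[[-0.007,0.015,0],[-0.013,0.031,0],[-0.018,0.047,0],[-0.022,0.063,0],[-0.024,0.079,0],[-0.026,0.096,0],[-0.026,0.112,0],[-0.025,0.129,0],[-0.023,0.146,0],[-0.02,0.162,0]],"spin":[-0.089,-0.178,-0.267,-0.356,-0.444,-0.533,-0.622,-0.711,-0.8,-0.889]}' 60
python3 -m handwheel '{"gripper":[-1,-1,-1,-1,-1,-1,-1,-1,-1],"travel":[[0.004,0.016,0],[0.01,0.032,0],[0.016,0.047,0],[0.024,0.062,0],[0.032,0.076,0],[0.042,0.09,0],[0.052,0.103,0],[0.052,0.103,0],[0.052,0.103,0]],"spin":[-0.089,-0.178,-0.267,-0.356,-0.444,-0.533,-0.622,-0.622,-0.622]}' 60
python3 - <<'E'
from h import *
f=overlay("x3.png",corner=27,dz=.007,ly=.1193)
E
python3 -m handwheel '{"gripper":[-1,-1,-1,-1,-1,-1,-1,-1,-1,-1],"travel":[[-0.01,-0.013,0],[-0.02,-0.027,0],[-0.02,-0.027,0],[-0.02,-0.027,0.01],[-0.02,-0.027,0.025],[-0.02,-0.027,0.04],[-0.02,-0.027,0.055],[-0.02,-0.027,0.07],[-0.02,-0.027,0.085],[-0.02,-0.027,0.085]],"spin":[0.089,0.178,0.178,0.178,0.178,0.178,0.178,0.178,0.178,0.178]}' 60
python3 - <<'E'
from h import *
f=overlay("x4.png",corner=27,dz=.007,ly=.1193)
E
```

```text
t: 48.85
eef_pos: [0.4993, 0.0947, 0.0698]
ee_rot: [-0.22, 1.571, -2.02]
force: [0.8, -2.0, -4.5]
width: 0.0158
t: 49.75
eef_pos: [0.5255, 0.1458, 0.0697]
ee_rot: [2.023, 1.571, -0.261]
force: [1.2, -2.8, -4.3]
width: 0.0155
TCP [0.5255 0.1458 0.0697] jaw -130.89 ring [0.6157 0.0678 0.0627] err nut-ring [-0.0002 -0.0001] F [ 1.2 -2.8 -4.3] M [-0.88 -0.38 -0.19] w 0.0155
t: 50.8
eef_pos: [0.5162, 0.1331, 0.1134]
ee_rot: [2.659, 1.569, 0.513]
force: [0.3, 0.4, -3.9]
width: 0.0155
TCP [0.5162 0.1331 0.1134] jaw -122.97 ring [0.6163 0.0682 0.1066] err nut-ring [-0.0008 -0.0005] F [ 0.3  0.4 -3.9] M [ 0.07  0.04 -0.01] w 0.0155
```

View pics/x3.png

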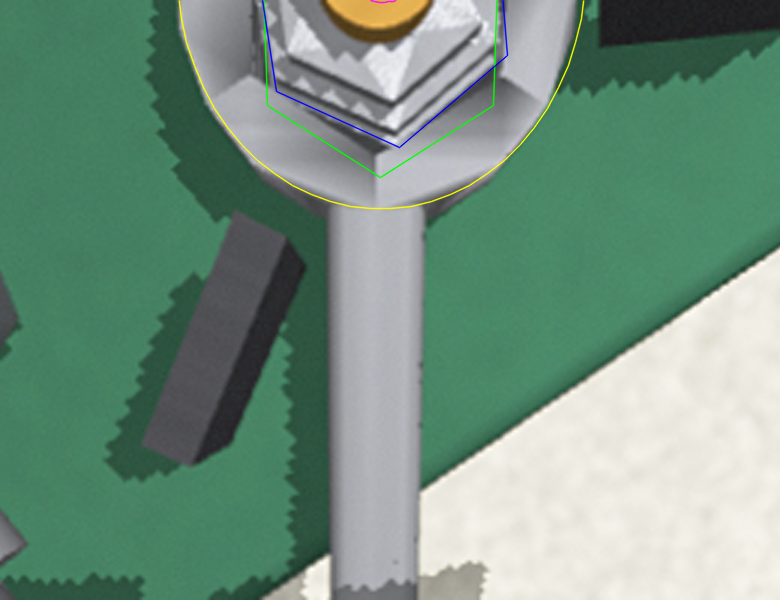

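View pics/x4.png

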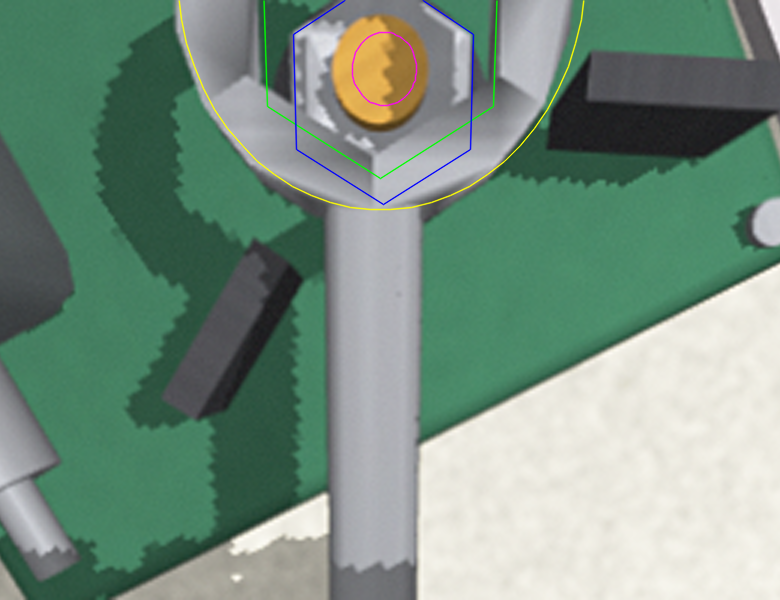

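Clean stroke; the nut should be near 87°. Repeating the cycle.

```bash
python3 -m handwheel '{"gripper":[-1,-1,-1,-1,-1,-1],"travel":[[-0.014,-0.024,0],[-0.025,-0.05,0],[-0.032,-0.076,0],[-0.037,-0.104,0],[-0.038,-0.131,0],[-0.037,-0.159,0]],"spin":[0.148,0.296,0.444,0.593,0.741,0.889]}' 60
python3 -m handwheel '{"gripper":[-1,-1,-1,-1,-1,-1],"travel":[[0.005,-0.027,0],[0.013,-0.054,0],[0.024,-0.079,0],[0.024,-0.079,0],[0.024,-0.079,0],[0.024,-0.079,0]],"spin":[0.148,0.296,0.444,0.444,0.444,0.444]}' 60
python3 -m handwheel '{"gripper":[-1,-1,-1,-1,-1,-1,-1],"travel":[[0,0,-0.02],[0,0,-0.04],[0,0,-0.055],[0,0,-0.07],[0,0,-0.08],[0,0,-0.085],[0,0,-0.085]],"spin":[0,0,0,0,0,0,0]}' 60
python3 - <<'E'
from h import *
f=overlay("y2.png",corner=27,dz=.007,ly=.1193)
E
```

```text
t: 51.45
eef_pos: [0.4965, 0.0525, 0.1117]
ee_rot: [-1.308, 1.57, -2.751]
force: [-0.8, 0.5, -4.0]
width: 0.0154
t: 52.05
eef_pos: [0.5087, 0.0139, 0.1118]
ee_rot: [-1.825, 1.57, -2.926]
force: [-0.6, 0.4, -3.6]
width: 0.0156
t: 52.75
eef_pos: [0.5089, 0.0136, 0.0693]
ee_rot: [-1.504, 1.57, -2.603]
force: [0.3, -0.1, -2.8]
width: 0.0157
TCP [0.5089 0.0136 0.0693] jaw -62.98 ring [0.6152 0.0678 0.0622] err nut-ring [ 0.0003 -0.0001] F [ 0.3 -0.1 -2.8] M [-0.17  0.14 -0.04] w 0.0157
```

View pics/y2.png

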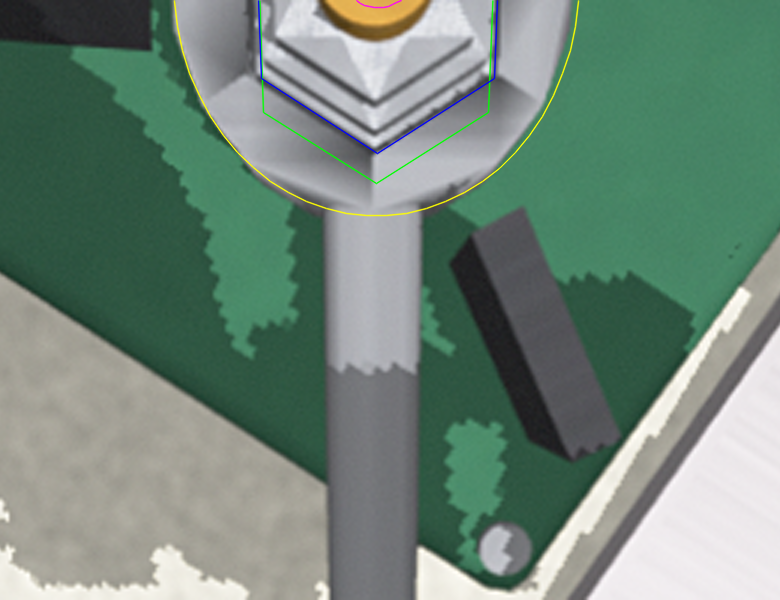

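```bash
python3 -m handwheel '{"gripper":[-1,-1,-1,-1,-1,-1,-1,-1,-1,-1],"travel":[[-0.007,0.015,0],[-0.013,0.031,0],[-0.018,0.047,0],[-0.022,0.063,0],[-0.024,0.079,0],[-0.025,0.096,0],[-0.025,0.112,0],[-0.024,0.129,0],[-0.022,0.146,0],[-0.019,0.162,0]],"spin":[-0.089,-0.178,-0.267,-0.356,-0.444,-0.533,-0.622,-0.711,-0.8,-0.889]}' 60
python3 -m handwheel '{"gripper":[-1,-1,-1,-1,-1,-1,-1,-1,-1],"travel":[[0.004,0.016,0],[0.01,0.032,0],[0.016,0.047,0],[0.024,0.062,0],[0.032,0.076,0],[0.042,0.09,0],[0.052,0.103,0],[0.052,0.103,0],[0.052,0.103,0]],"spin":[-0.089,-0.178,-0.267,-0.356,-0.444,-0.533,-0.622,-0.622,-0.622]}' 60
python3 -m handwheel '{"gripper":[-1,-1,-1,-1,-1,-1,-1,-1,-1,-1],"travel":[[-0.01,-0.013,0],[-0.02,-0.027,0],[-0.02,-0.027,0],[-0.02,-0.027,0.01],[-0.02,-0.027,0.025],[-0.02,-0.027,0.04],[-0.02,-0.027,0.055],[-0.02,-0.027,0.07],[-0.02,-0.027,0.085],[-0.02,-0.027,0.085]],"spin":[0.089,0.178,0.178,0.178,0.178,0.178,0.178,0.178,0.178,0.178]}' 60
python3 - <<'E'
from h import *
f=overlay("y4.png",corner=27,dz=.007,ly=.1193)
E
```

```text
t: 53.8
eef_pos: [0.4993, 0.0946, 0.0699]
ee_rot: [-0.063, 1.571, -1.864]
force: [0.4, -2.0, -4.6]
width: 0.0159
t: 54.7
eef_pos: [0.5255, 0.1458, 0.0697]
ee_rot: [1.624, 1.571, -0.66]
force: [1.9, -2.5, -2.9]
width: 0.0155
t: 55.7
eef_pos: [0.5162, 0.1331, 0.1134]
ee_rot: [2.662, 1.569, 0.516]
force: [-0.2, -0.2, -2.2]
width: 0.0155
TCP [0.5162 0.1331 0.1134] jaw -122.97 ring [0.6163 0.0682 0.1066] err nut-ring [-0.0008 -0.0005] F [-0.2 -0.2 -2.2] M [0.07 0.03 0.01] w 0.0155
```

View pics/y4.png

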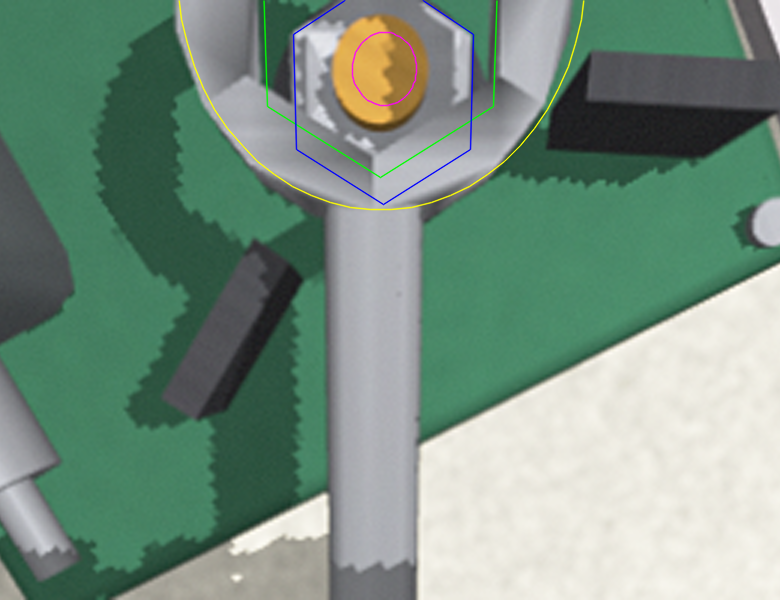

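Nut near 147°. Next cycle.

```bash
python3 -m handwheel '{"gripper":[-1,-1,-1,-1,-1,-1],"travel":[[-0.014,-0.024,0],[-0.025,-0.05,0],[-0.032,-0.076,0],[-0.037,-0.104,0],[-0.038,-0.131,0],[-0.037,-0.159,0]],"spin":[0.148,0.296,0.444,0.593,0.741,0.889]}' 60
python3 -m handwheel '{"gripper":[-1,-1,-1,-1,-1,-1],"travel":[[0.005,-0.027,0],[0.013,-0.054,0],[0.025,-0.079,0],[0.025,-0.079,0],[0.025,-0.079,0],[0.025,-0.079,0]],"spin":[0.148,0.296,0.444,0.444,0.444,0.444]}' 60
python3 -m handwheel '{"gripper":[-1,-1,-1,-1,-1,-1,-1],"travel":[[0,0,-0.02],[0,0,-0.04],[0,0,-0.055],[0,0,-0.07],[0,0,-0.08],[0,0,-0.085],[0,0,-0.085]],"spin":[0,0,0,0,0,0,0]}' 60
python3 - <<'E'
from h import *
f=overlay("z2.png",corner=27,dz=.007,ly=.1193)
E
```

```text
t: 56.35
eef_pos: [0.4965, 0.0525, 0.1117]
ee_rot: [-1.302, 1.57, -2.745]
force: [0.6, -0.3, -4.1]
width: 0.0159
t: 56.95
eef_pos: [0.5092, 0.0139, 0.1119]
ee_rot: [-1.875, 1.57, -2.977]
force: [1.1, 0.1, -4.1]
width: 0.0152
t: 57.65
eef_pos: [0.5094, 0.0136, 0.0693]
ee_rot: [-1.558, 1.57, -2.657]
force: [-0.1, -1.6, -3.6]
width: 0.0155
TCP [0.5094 0.0136 0.0693] jaw -62.98 ring [0.6157 0.0678 0.0622] err nut-ring [-0.0002 -0.0001] F [-0.1 -1.6 -3.6] M [-0.12  0.14  0.05] w 0.0155
```

View pics/z2.png

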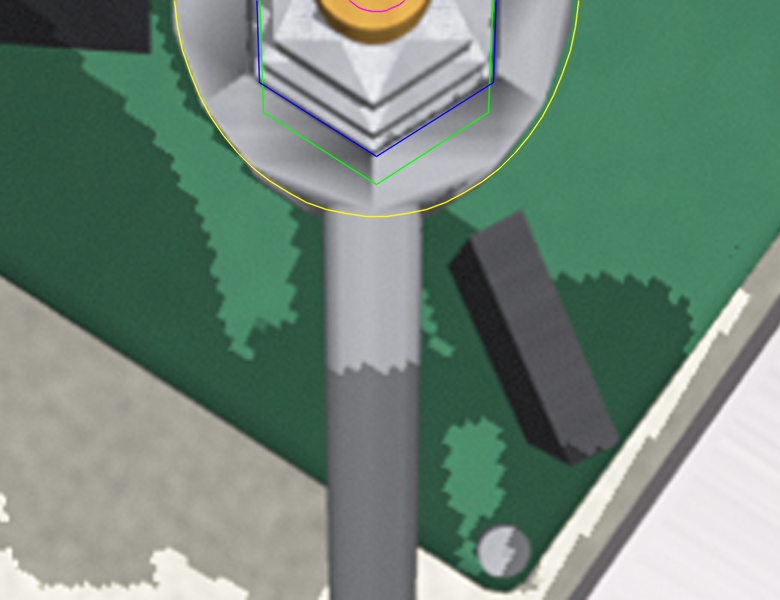

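```bash
python3 -m handwheel '{"gripper":[-1,-1,-1,-1,-1,-1,-1,-1,-1,-1],"travel":[[-0.007,0.015,0],[-0.013,0.031,0],[-0.018,0.047,0],[-0.022,0.063,0],[-0.024,0.079,0],[-0.026,0.096,0],[-0.026,0.112,0],[-0.025,0.129,0],[-0.023,0.146,0],[-0.02,0.162,0]],"spin":[-0.089,-0.178,-0.267,-0.356,-0.444,-0.533,-0.622,-0.711,-0.8,-0.889]}' 60
python3 -m handwheel '{"gripper":[-1,-1,-1,-1,-1,-1,-1,-1,-1],"travel":[[0.004,0.016,0],[0.01,0.032,0],[0.016,0.047,0],[0.024,0.062,0],[0.032,0.076,0],[0.042,0.09,0],[0.052,0.103,0],[0.052,0.103,0],[0.052,0.103,0]],"spin":[-0.089,-0.178,-0.267,-0.356,-0.444,-0.533,-0.622,-0.622,-0.622]}' 60
python3 -m handwheel '{"gripper":[-1,-1,-1,-1,-1,-1,-1,-1,-1,-1],"travel":[[-0.01,-0.013,0],[-0.02,-0.027,0],[-0.02,-0.027,0],[-0.02,-0.027,0.01],[-0.02,-0.027,0.025],[-0.02,-0.027,0.04],[-0.02,-0.027,0.055],[-0.02,-0.027,0.07],[-0.02,-0.027,0.085],[-0.02,-0.027,0.085]],"spin":[0.089,0.178,0.178,0.178,0.178,0.178,0.178,0.178,0.178,0.178]}' 60
python3 - <<'E'
from h import *
f=overlay("z4.png",corner=27,dz=.007,ly=.1193)
E
```

```text
t: 58.7
eef_pos: [0.4993, 0.0947, 0.0698]
ee_rot: [-0.023, 1.571, -1.823]
force: [1.3, -2.8, -4.2]
width: 0.0153
t: 59.6
eef_pos: [0.5254, 0.1458, 0.0696]
ee_rot: [1.279, 1.571, -1.005]
force: [1.0, -3.2, -3.8]
width: 0.0152
t: 60.6
eef_pos: [0.5162, 0.1331, 0.1135]
ee_rot: [2.661, 1.568, 0.515]
force: [-0.0, 0.5, -3.9]
width: 0.0152
TCP [0.5162 0.1331 0.1135] jaw -122.97 ring [0.6163 0.0682 0.1066] err nut-ring [-0.0008 -0.0005] F [-0.   0.5 -3.9] M [0.12 0.07 0.03] w 0.0152
```

View pics/z4.png

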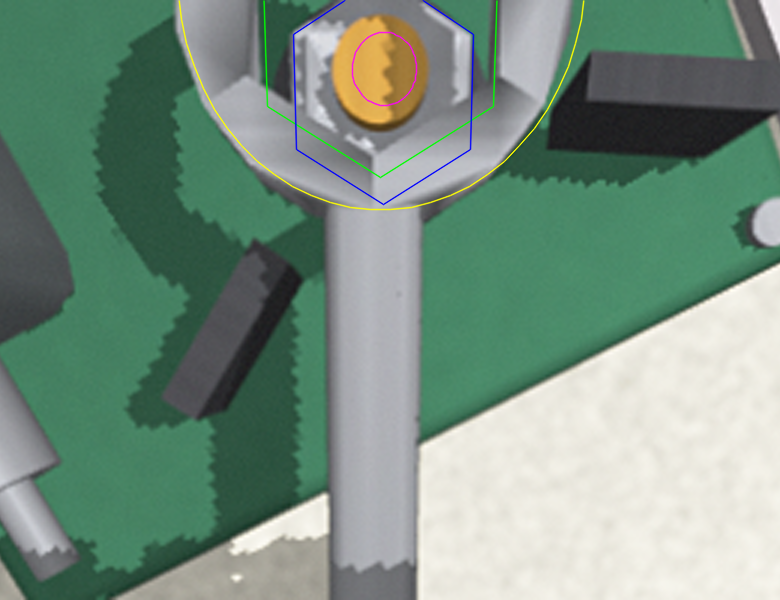

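```bash
python3 -m handwheel '{"gripper":[-1,-1,-1,-1,-1,-1],"travel":[[-0.014,-0.024,0],[-0.025,-0.05,0],[-0.032,-0.076,0],[-0.037,-0.104,0],[-0.038,-0.131,0],[-0.037,-0.159,0]],"spin":[0.148,0.296,0.444,0.593,0.741,0.889]}' 60
python3 -m handwheel '{"gripper":[-1,-1,-1,-1,-1,-1],"travel":[[0.005,-0.027,0],[0.013,-0.054,0],[0.025,-0.079,0],[0.025,-0.079,0],[0.025,-0.079,0],[0.025,-0.079,0]],"spin":[0.148,0.296,0.444,0.444,0.444,0.444]}' 60
python3 -m handwheel '{"gripper":[-1,-1,-1,-1,-1,-1,-1],"travel":[[0,0,-0.02],[0,0,-0.04],[0,0,-0.055],[0,0,-0.07],[0,0,-0.08],[0,0,-0.085],[0,0,-0.085]],"spin":[0,0,0,0,0,0,0]}' 60
python3 - <<'E'
from h import *
f=overlay("aa2.png",corner=27,dz=.007,ly=.1193)
E
python3 -m handwheel '{"gripper":[-1,-1,-1,-1,-1,-1,-1],"travel":[[-0.007,0.015,0],[-0.013,0.031,0],[-0.018,0.047,0],[-0.022,0.063,0],[-0.024,0.079,0],[-0.026,0.096,0],[-0.026,0.112,0]],"spin":[-0.089,-0.178,-0.267,-0.356,-0.444,-0.533,-0.622]}' 60
python3 - <<'E'
from h import *
f=overlay("aa3.png",corner=7,dz=.007,ly=.1193)
arc(-1,-41,10,L=.1193)
E
```

```text
t: 61.25
eef_pos: [0.4965, 0.0525, 0.1117]
ee_rot: [-1.337, 1.57, -2.78]
force: [0.4, -0.1, -3.4]
width: 0.0155
t: 61.85
eef_pos: [0.5091, 0.0139, 0.1118]
ee_rot: [-1.793, 1.57, -2.894]
force: [0.3, -0.4, -4.0]
width: 0.0156
t: 62.55
eef_pos: [0.5094, 0.0136, 0.0693]
ee_rot: [-1.446, 1.57, -2.546]
force: [-0.6, -0.5, -2.8]
width: 0.0157
TCP [0.5094 0.0136 0.0693] jaw -62.98 ring [0.6157 0.0678 0.0622] err nut-ring [-0.0002 -0.0001] F [-0.6 -0.5 -2.8] M [-0.07  0.09  0.04] w 0.0157
t: 63.3
eef_pos: [0.4962, 0.0697, 0.0698]
ee_rot: [-0.451, 1.571, -2.042]
force: [-0.4, -0.9, -4.4]
width: 0.0153
TCP [0.4962 0.0697 0.0698] jaw -91.37 ring [0.6155 0.0673 0.0628] err nut-ring [0.     0.0004] F [-0.4 -0.9 -4.4] M [-0.57  0.16  0.1 ] w 0.0153
-5.0 [0.001 0.017] spin -0.089
-9.0 [0.003 0.033] spin -0.178
-13.0 [0.006 0.05 ] spin -0.267
-17.0 [0.01  0.066] spin -0.356
-21.0 [0.016 0.081] spin -0.444
-25.0 [0.022 0.097] spin -0.533
-29.0 [0.03  0.112] spin -0.622
-33.0 [0.038 0.126] spin -0.711
-37.0 [0.048 0.139] spin -0.8
-41.0 [0.058 0.152] spin -0.889
```

View pics/aa3.png

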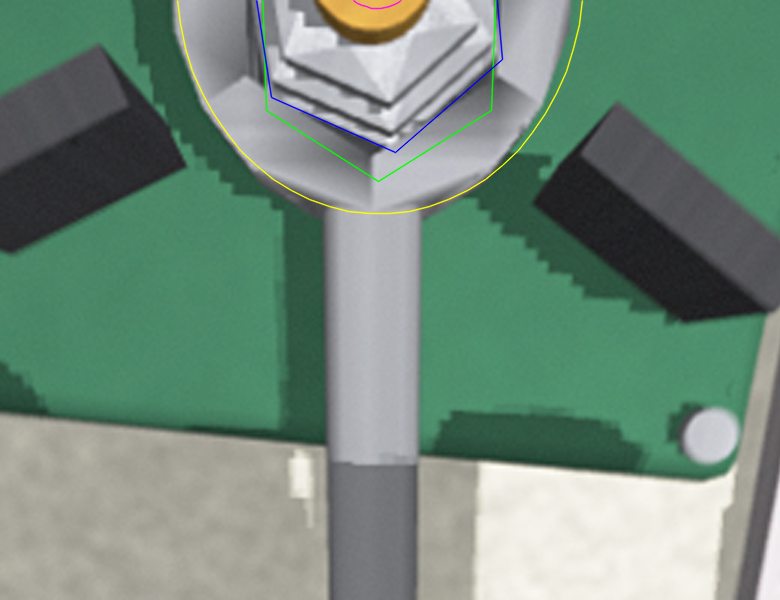

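No stop yet. Continuing to -13°, with a check, then to -41°.

```bash
python3 -m handwheel '{"gripper":[-1,-1,-1,-1],"travel":[[0.001,0.017,0],[0.003,0.033,0],[0.006,0.05,0],[0.006,0.05,0]],"spin":[-0.089,-0.178,-0.267,-0.267]}' 60
python3 -c "
from h import *
s,R=tool();print(s['force'],s['moment'])"
```

```text
t: 63.75
eef_pos: [0.4994, 0.0949, 0.0697]
ee_rot: [-1.381, 1.571, 3.105]
force: [-0.4, -1.5, -3.1]
width: 0.0155
[-0.35797649 -1.49409473 -3.13284867] [-0.51562037  0.38889035 -0.18867557]
```

```bash
python3 -m handwheel '{"gripper":[-1,-1,-1,-1,-1,-1,-1,-1,-1],"travel":[[0.004,0.016,0],[0.01,0.032,0],[0.016,0.047,0],[0.024,0.062,0],[0.032,0.076,0],[0.042,0.09,0],[0.052,0.103,0],[0.052,0.103,0],[0.052,0.103,0]],"spin":[-0.089,-0.178,-0.267,-0.356,-0.444,-0.533,-0.622,-0.622,-0.622]}' 60
python3 - <<'E'
from h import *
f=overlay("aa4.png",corner=27,dz=.007,ly=.1193)
E
```

```text
t: 64.65
eef_pos: [0.5254, 0.1456, 0.0695]
ee_rot: [0.116, 1.571, -2.166]
force: [-0.5, -1.8, -4.2]
width: 0.0155
TCP [0.5254 0.1456 0.0695] jaw -130.82 ring [0.6157 0.0677 0.0625] err nut-ring [-0.0002  0.    ] F [-0.5 -1.8 -4.2] M [-0.52  0.05 -0.13] w 0.0155
```

View pics/aa4.png

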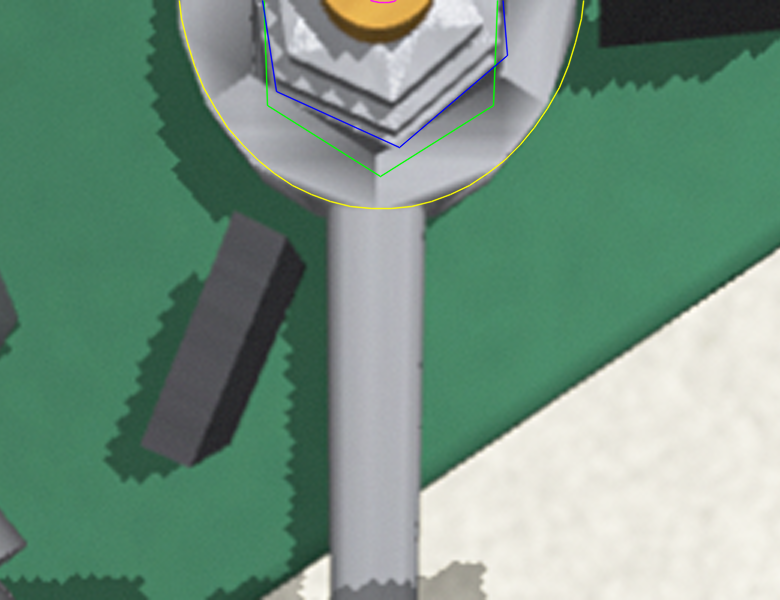

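```bash
python3 -m handwheel '{"gripper":[-1,-1,-1,-1,-1,-1,-1,-1,-1,-1],"travel":[[-0.01,-0.013,0],[-0.02,-0.027,0],[-0.02,-0.027,0],[-0.02,-0.027,0.01],[-0.02,-0.027,0.025],[-0.02,-0.027,0.04],[-0.02,-0.027,0.055],[-0.02,-0.027,0.07],[-0.02,-0.027,0.085],[-0.02,-0.027,0.085]],"spin":[0.089,0.178,0.178,0.178,0.178,0.178,0.178,0.178,0.178,0.178]}' 60
python3 - <<'E'
from h import *
f=overlay("ab1.png",corner=27,dz=.007,ly=.1193)
E
python3 -m handwheel '{"gripper":[-1,-1,-1,-1,-1,-1],"travel":[[-0.014,-0.024,0],[-0.025,-0.05,0],[-0.032,-0.076,0],[-0.037,-0.104,0],[-0.038,-0.131,0],[-0.037,-0.159,0]],"spin":[0.148,0.296,0.444,0.593,0.741,0.889]}' 60
python3 -m handwheel '{"gripper":[-1,-1,-1,-1,-1,-1],"travel":[[0.005,-0.027,0],[0.013,-0.054,0],[0.025,-0.079,0],[0.025,-0.079,0],[0.025,-0.079,0],[0.025,-0.079,0]],"spin":[0.148,0.296,0.444,0.444,0.444,0.444]}' 60
python3 - <<'E'
from h import *
f=overlay("ab2.png",corner=27,dz=.007,ly=.1193)
E
```

```text
t: 65.7
eef_pos: [0.5162, 0.1331, 0.1134]
ee_rot: [2.658, 1.569, 0.512]
force: [0.1, 0.2, -3.4]
width: 0.0157
TCP [0.5162 0.1331 0.1134] jaw -122.97 ring [0.6163 0.0682 0.1065] err nut-ring [-0.0008 -0.0005] F [ 0.1  0.2 -3.4] M [ 0.1   0.11 -0.03] w 0.0157
t: 66.35
eef_pos: [0.4965, 0.0525, 0.1117]
ee_rot: [-1.314, 1.57, -2.757]
force: [0.0, -0.2, -2.4]
width: 0.0155
t: 66.95
eef_pos: [0.5091, 0.0139, 0.1118]
ee_rot: [-1.83, 1.57, -2.932]
force: [-0.4, 0.0, -5.2]
width: 0.015
TCP [0.5091 0.0139 0.1118] jaw -63.06 ring [0.6155 0.0679 0.1048] err nut-ring [-0.     -0.0002] F [-0.4  0.  -5.2] M [-0.14  0.11 -0.02] w 0.015
```

View pics/ab2.png

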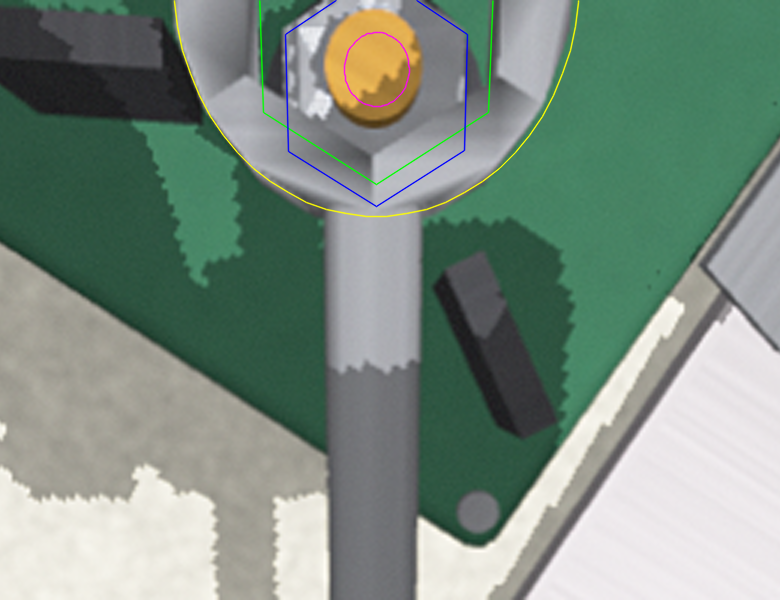

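```bash
python3 -m handwheel '{"gripper":[-1,-1,-1,-1,-1,-1,-1],"travel":[[0,0,-0.02],[0,0,-0.04],[0,0,-0.055],[0,0,-0.07],[0,0,-0.08],[0,0,-0.085],[0,0,-0.085]],"spin":[0,0,0,0,0,0,0]}' 60
python3 -m handwheel '{"gripper":[-1,-1,-1,-1,-1,-1],"travel":[[-0.007,0.015,0],[-0.013,0.031,0],[-0.018,0.047,0],[-0.022,0.063,0],[-0.024,0.079,0],[-0.024,0.079,0]],"spin":[-0.089,-0.178,-0.267,-0.356,-0.444,-0.444]}' 60
python3 - <<'E'
from h import *
f=overlay("ac1.png",corner=15,dz=.007,ly=.1193)
arc(7,-13,10,L=.1193)
E
```

```text
t: 67.7
eef_pos: [0.5094, 0.0136, 0.0693]
ee_rot: [-1.456, 1.57, -2.556]
force: [0.3, 0.1, -2.3]
width: 0.0156
t: 68.3
eef_pos: [0.4971, 0.0535, 0.0697]
ee_rot: [-1.434, 1.57, -2.882]
force: [-1.6, -1.4, -3.6]
width: 0.0158
TCP [0.4971 0.0535 0.0697] jaw -82.86 ring [0.6155 0.068  0.0627] err nut-ring [ 0.     -0.0003] F [-1.6 -1.4 -3.6] M [-0.43  0.67 -0.08] w 0.0158
5.0 [-0.001  0.008] spin -0.044
3.0 [-0.001  0.017] spin -0.089
1.0 [-0.002  0.025] spin -0.133
-1.0 [-0.002  0.033] spin -0.178
-3.0 [-0.001  0.042] spin -0.222
-5.0 [-0.001  0.05 ] spin -0.267
-7.0 [-0.     0.058] spin -0.311
-9.0 [0.001 0.066] spin -0.356
-11.0 [0.003 0.075] spin -0.4
-13.0 [0.004 0.083] spin -0.444
```

```bash
python3 -m handwheel '{"gripper":[-1,-1,-1,-1,-1],"travel":[[-0.001,0.008,0],[-0.001,0.017,0],[-0.002,0.025,0],[-0.002,0.033,0],[-0.002,0.033,0]],"spin":[-0.044,-0.089,-0.133,-0.178,-0.178]}' 60
python3 - <<'E'
from h import *
f=overlay("ac2.png",corner=7,dz=.007,ly=.1193)
E
```

```text
t: 68.85
eef_pos: [0.4962, 0.0694, 0.0696]
ee_rot: [-1.242, 1.57, -2.828]
force: [-1.4, -1.8, -3.3]
width: 0.0154
TCP [0.4962 0.0694 0.0696] jaw -90.86 ring [0.6155 0.0675 0.0625] err nut-ring [-0.      0.0002] F [-1.4 -1.8 -3.3] M [-0.36  0.74 -0.  ] w 0.0154
```

View pics/ac2.png

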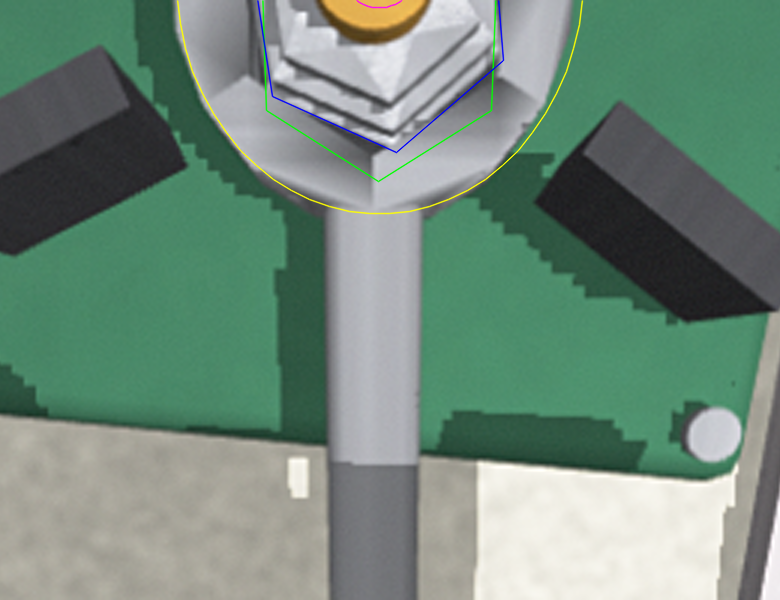

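```bash
python3 -m handwheel '{"gripper":[-1,-1,-1],"travel":[[0.001,0.009,0],[0.001,0.017,0],[0.001,0.017,0]],"spin":[-0.044,-0.089,-0.089]}' 60
python3 - <<'E'
from h import *
f=overlay("ac3.png",corner=7,dz=.007,ly=.1193)
E
python3 -m handwheel '{"gripper":[-1,-1,-1],"travel":[[0.001,0.008,0],[0.002,0.016,0],[0.002,0.016,0]],"spin":[-0.044,-0.089,-0.089]}' 60
python3 - <<'E'
from h import *
f=overlay("ac4.png",corner=7,dz=.007,ly=.1193)
E
```

```text
t: 69.2
eef_pos: [0.4966, 0.0772, 0.0695]
ee_rot: [-0.569, 1.569, -2.225]
force: [-1.2, -5.8, -2.4]
width: 0.0154
TCP [0.4966 0.0772 0.0695] jaw -94.86 ring [0.6154 0.067  0.0624] err nut-ring [0.0001 0.0007] F [-1.2 -5.8 -2.4] M [-1.88  0.36  0.22] w 0.0154
t: 69.55
eef_pos: [0.4973, 0.0842, 0.0694]
ee_rot: [-0.421, 1.567, -2.147]
force: [1.2, -9.4, -3.7]
width: 0.0155
TCP [0.4973 0.0842 0.0694] jaw -98.82 ring [0.6152 0.0658 0.0622] err nut-ring [0.0003 0.0019] F [ 1.2 -9.4 -3.7] M [-3.59 -0.09  0.5 ] w 0.0155
```

View pics/ac4.png

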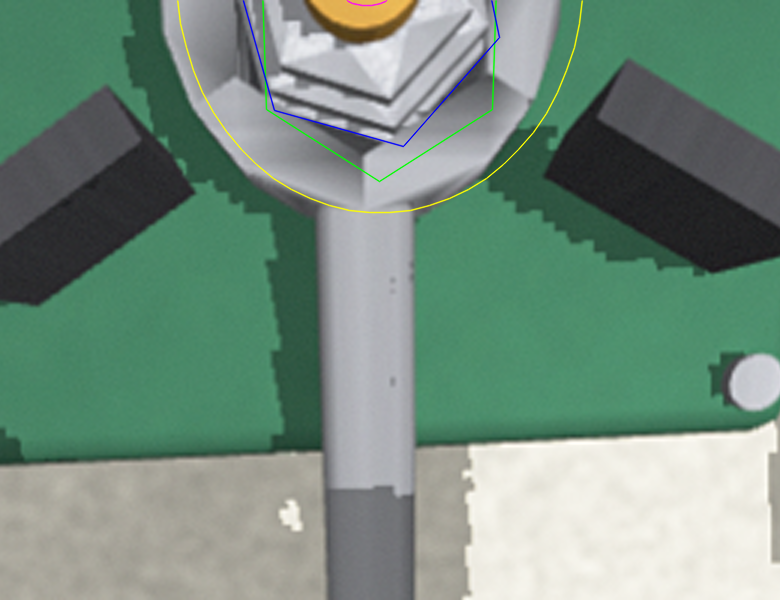

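The side force climbed to 9 N with the nut not moving, so it is at its stop. Corner reading about 187° gives nut ≈287° ≈ 5.0 rad. Back to mid-play, lift, check.

```bash
python3 -c "
from h import *
arc(-9,5,4,L=.1193)"
python3 -m handwheel '{"gripper":[-1,-1,-1,-1,-1,-1],"travel":[[-0.003,-0.015,0],[-0.004,-0.029,0],[-0.005,-0.044,0],[-0.005,-0.058,0],[-0.005,-0.058,0],[-0.005,-0.058,0]],"spin":[0.078,0.156,0.233,0.311,0.311,0.311]}' 60
python3 - <<'E'
from h import *
f=overlay("ad1.png",corner=7,dz=.007,ly=.1193)
E
```

```text
-5.5 [-0.002 -0.014] spin 0.078
-2.0 [-0.003 -0.029] spin 0.156
1.5 [-0.003 -0.044] spin 0.233
5.0 [-0.002 -0.058] spin 0.311
t: 70.2
eef_pos: [0.4966, 0.0572, 0.0699]
ee_rot: [1.739, 1.569, 0.255]
force: [3.8, -1.1, -6.6]
width: 0.0155
TCP [0.4966 0.0572 0.0699] jaw -85.03 ring [0.6154 0.0676 0.0631] err nut-ring [0.0001 0.0001] F [ 3.8 -1.1 -6.6] M [-0.69 -1.31  0.04] w 0.0155
```

View pics/ad1.png

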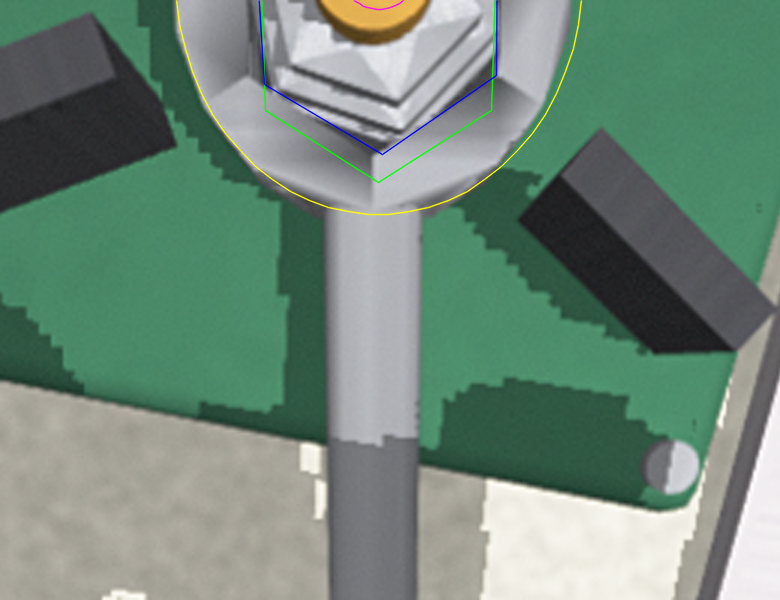

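```bash
python3 - <<'E'
from h import *
f=cam("wrist"); print(f["eye"])
for c in range(179,203,2):
    a=np.radians(c); r=.018/np.cos(np.pi/6)
    print(c,[tuple(((proj(f,(.6155+r*np.cos(a)*k,.0677+r*np.sin(a)*k,z)))-np.array([130,0]))*3 ) and tuple(np.round((proj(f,(.6155+k*r*np.cos(a),.0677+k*r*np.sin(a),z))-np.array([130,0]))*3).astype(int)) for z,k in((.068,1),(.072,.85))])
overlay("ad2.png",corner=12,dz=.007,ly=.1193)
im=f["pixels"][0:75,200:320]; cv2.imwrite("pics/ad3.png",cv2.resize(im,None,fx=6,fy=6,interpolation=cv2.INTER_CUBIC))
E
```

```text
[0.56278144 0.06387563 0.20965409]
179 [(np.int64(364), np.int64(152)), (np.int64(366), np.int64(123))]
181 [(np.int64(368), np.int64(152)), (np.int64(370), np.int64(123))]
183 [(np.int64(373), np.int64(153)), (np.int64(374), np.int64(124))]
185 [(np.int64(378), np.int64(153)), (np.int64(378), np.int64(124))]
187 [(np.int64(382), np.int64(153)), (np.int64(382), np.int64(124))]
189 [(np.int64(387), np.int64(152)), (np.int64(386), np.int64(123))]
191 [(np.int64(391), np.int64(152)), (np.int64(390), np.int64(123))]
193 [(np.int64(396), np.int64(151)), (np.int64(394), np.int64(122))]
195 [(np.int64(400), np.int64(150)), (np.int64(398), np.int64(122))]
197 [(np.int64(405), np.int64(150)), (np.int64(402), np.int64(121))]
199 [(np.int64(409), np.int64(148)), (np.int64(406), np.int64(120))]
201 [(np.int64(414), np.int64(147)), (np.int64(410), np.int64(119))]
TCP [0.4965 0.0575 0.0699] jaw -85.0 ring [0.6154 0.0679 0.0631] err nut-ring [ 0.0001 -0.0002] F [ 5.2 -1.9 -5.3] M [-0.85 -1.65 -0.05] w 0.0157
```

View pics/ad2.png

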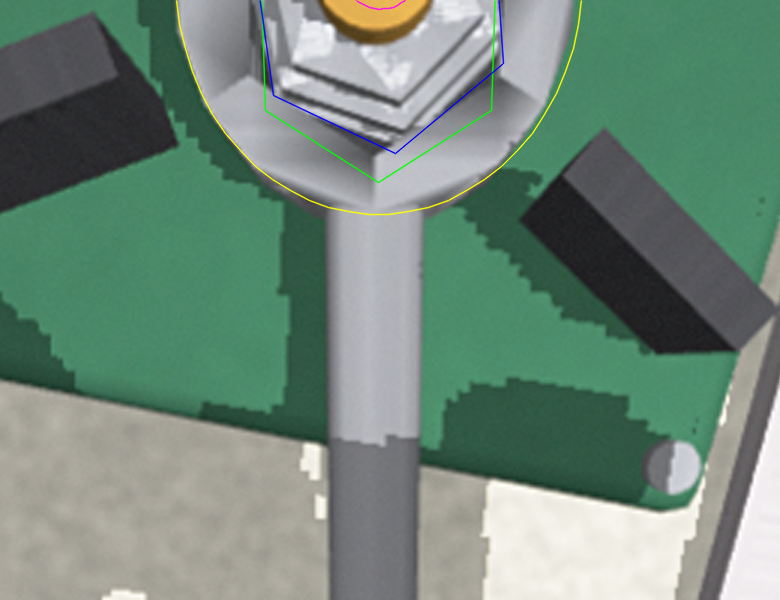

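View pics/ad3.png

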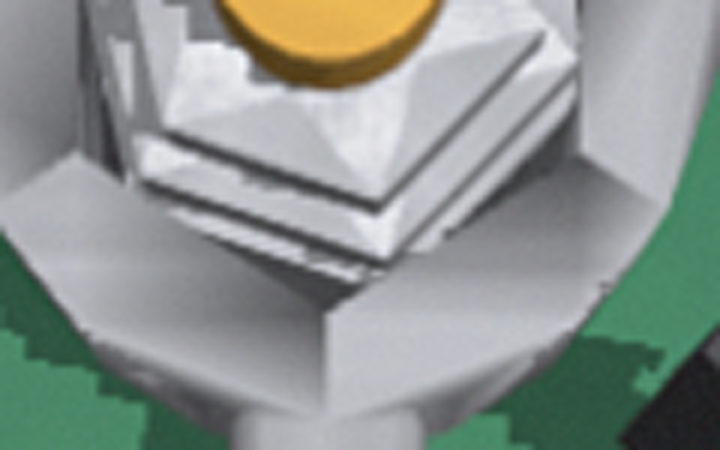

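```bash
python3 -m handwheel '{"gripper":[-1,-1],"travel":[[0.003,0,0],[0.003,0,0]],"spin":[0,0]}' 60
python3 - <<'E'
from h import *
overlay("ae1.png",corner=15,dz=.007,ly=.1193)
E
python3 -m handwheel '{"gripper":[-1,-1],"travel":[[0.003,0,0],[0.003,0,0]],"spin":[0,0]}' 60
python3 - <<'E'
from h import *
f=overlay("ae2.png",corner=15,dz=.007,ly=.1193)
E
```

```text
t: 70.55
eef_pos: [0.4966, 0.0573, 0.0694]
ee_rot: [-1.544, 1.57, -3.027]
force: [-0.8, -0.3, -2.9]
width: 0.0157
TCP [0.4966 0.0573 0.0694] jaw -85.0 ring [0.6154 0.0677 0.0623] err nut-ring [0.0001 0.    ] F [-0.8 -0.3 -2.9] M [0.02 0.21 0.02] w 0.0157
t: 70.8
eef_pos: [0.4968, 0.0568, 0.0691]
ee_rot: [-1.426, 1.568, -2.909]
force: [-6.2, 2.5, -1.3]
width: 0.0154
TCP [0.4968 0.0568 0.0691] jaw -85.01 ring [0.6156 0.0672 0.0617] err nut-ring [-0.0001  0.0005] F [-6.2  2.5 -1.3] M [0.64 2.1  0.07] w 0.0154
```

View pics/ae2.png

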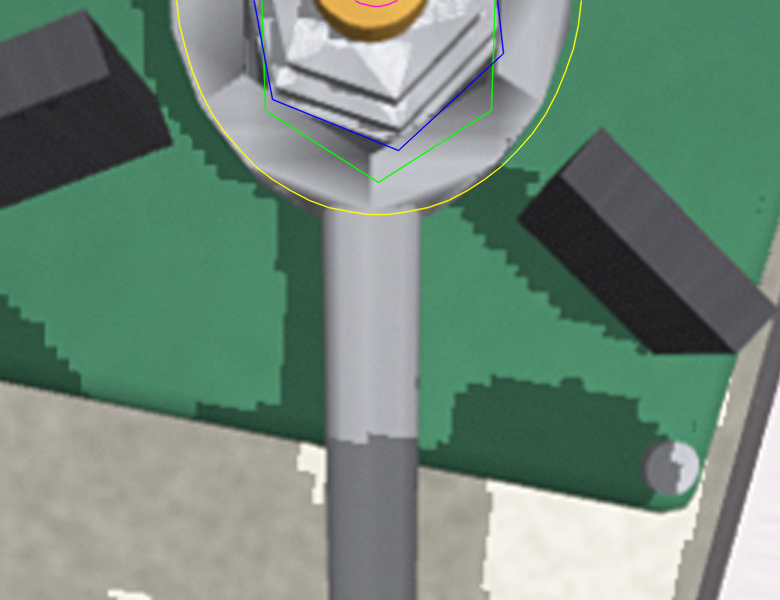

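The wrench has wedged on the nut: small radial moves give ±6 N and almost no motion. I'll regrip nearer the ring so the lift doesn't tilt it, then re-tighten gently and lift straight off.

```bash
python3 -m handwheel '{"gripper":[-1,-0.3,-0.3,-0.3,-0.3,-0.3,-0.3,-0.3,-0.3,-0.3,-1,-1,-1,-1],"travel":[[-0.003,0,0],[-0.003,0,0],[-0.003,0,0],[-0.003,0,0],[-0.003,0,0.007],[-0.003,0,0.014],[0.03,0.003,0.014],[0.06,0.006,0.014],[0.097,0.009,0.014],[0.097,0.009,0.014],[0.097,0.009,0.014],[0.097,0.009,0.014],[0.097,0.009,0.014],[0.097,0.009,0.014]],"spin":[0,0,0,0,0,0,0,0,0,0,0,0,0,0]}' 60
python3 - <<'E'
from h import *
f=overlay("af1.png",corner=15,dz=.013,ly=.07)
f=cam("side");crop(f,(220,180),50,"af2.png",7);f=cam("scene");crop(f,(285,205),45,"af3.png",8)
E
```

```text
t: 72.25
eef_pos: [0.5463, 0.0615, 0.0766]
ee_rot: [-1.284, 1.57, -2.767]
force: [-1.0, -1.0, 0.2]
width: 0.0152
TCP [0.5463 0.0615 0.0766] jaw -84.99 ring [0.6161 0.0676 0.0636] err nut-ring [-0.0006  0.0001] F [-1.  -1.   0.2] M [-0.27  0.29 -0.06] w 0.0152
```

View pics/af1.png

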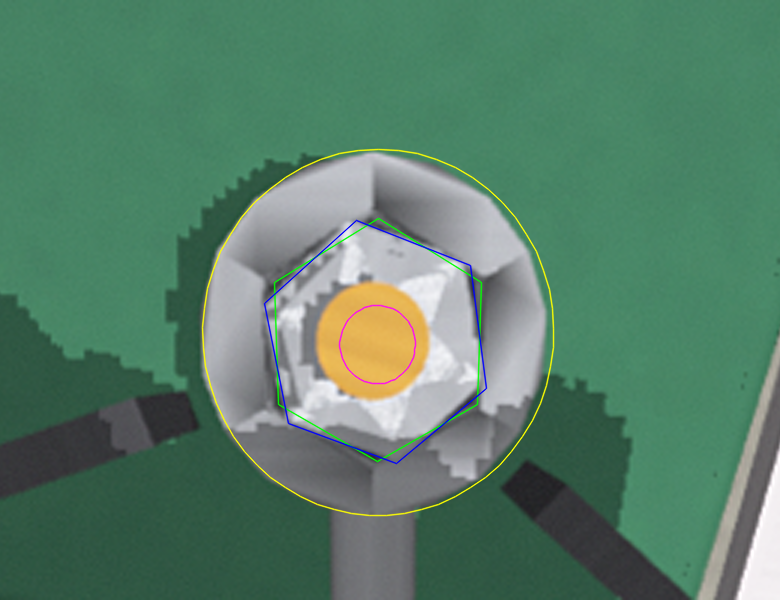

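View pics/af3.png

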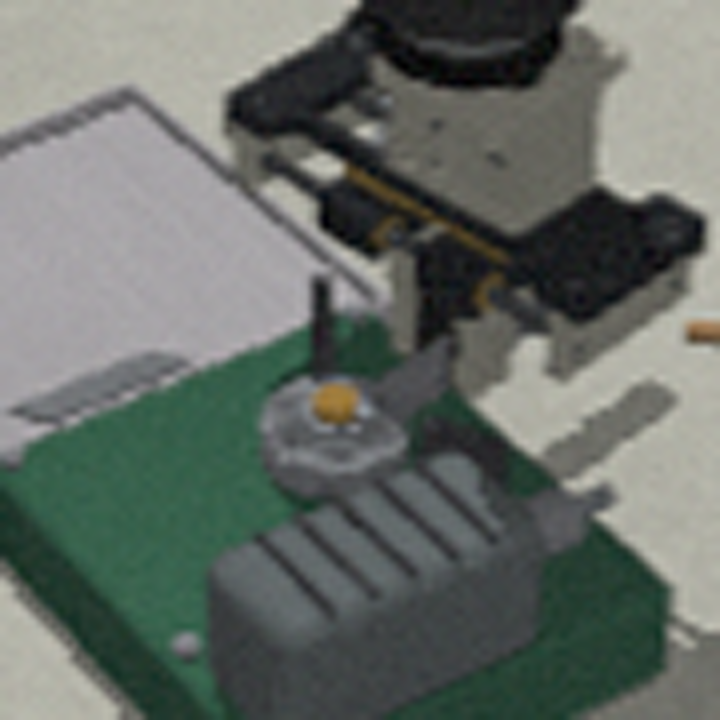

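```bash
python3 -c "
from h import *
arc(5,-5,5,L=.0695)"
python3 -m handwheel '{"gripper":[-1,-1,-1,-1],"travel":[[0,0.005,0],[-0.001,0.01,0],[-0.001,0.015,0],[-0.001,0.015,0]],"spin":[-0.044,-0.089,-0.133,-0.133]}' 60
python3 - <<'E'
from h import *
f=overlay("ag1.png",corner=9,dz=.013,ly=.0695)
E
```

```text
3.0 [-0.     0.005] spin -0.044
1.0 [-0.001  0.01 ] spin -0.089
-1.0 [-0.001  0.015] spin -0.133
-3.0 [-0.     0.019] spin -0.178
-5.0 [-0.     0.024] spin -0.222
t: 72.8
eef_pos: [0.5461, 0.069, 0.0765]
ee_rot: [-0.936, 1.57, -2.524]
force: [-1.3, -1.5, 1.6]
width: 0.0152
TCP [0.5461 0.069  0.0765] jaw -90.94 ring [0.6156 0.0677 0.0635] err nut-ring [-0.0001 -0.    ] F [-1.3 -1.5  1.6] M [-0.75  0.54 -0.17] w 0.0152
```

View pics/ag1.png

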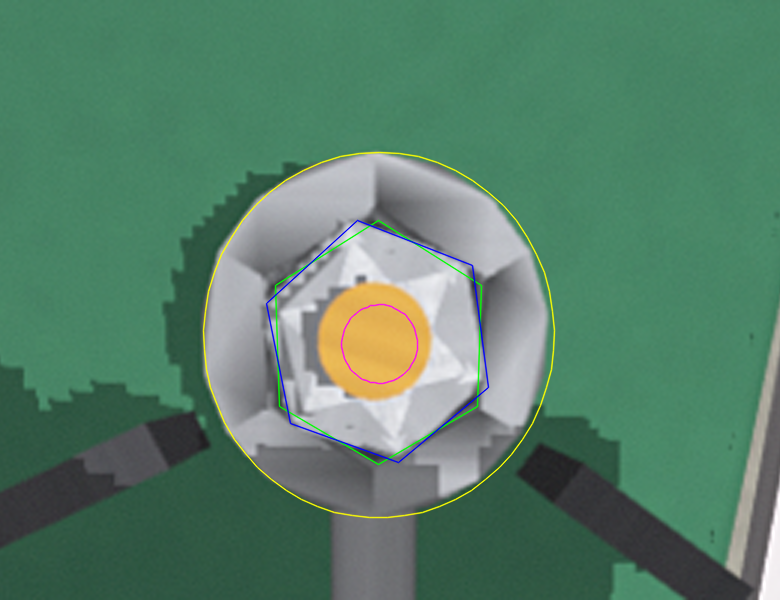

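```bash
python3 -m handwheel '{"gripper":[-1,-1,-1],"travel":[[0.001,0.004,0],[0.001,0.004,0],[0.001,0.004,0]],"spin":[-0.044,-0.044,-0.044]}' 60
python3 - <<'E'
from h import *
f=overlay("ag2.png",corner=7,dz=.013,ly=.0695)
E
```

```text
t: 73.15
eef_pos: [0.5462, 0.0708, 0.0765]
ee_rot: [-1.199, 1.569, -2.82]
force: [-5.9, -1.6, 4.5]
width: 0.0153
TCP [0.5462 0.0708 0.0765] jaw -92.88 ring [0.6156 0.0674 0.0634] err nut-ring [-0.0001  0.0003] F [-5.9 -1.6  4.5] M [-0.6   1.82  0.1 ] w 0.0153
```

View pics/ag2.png

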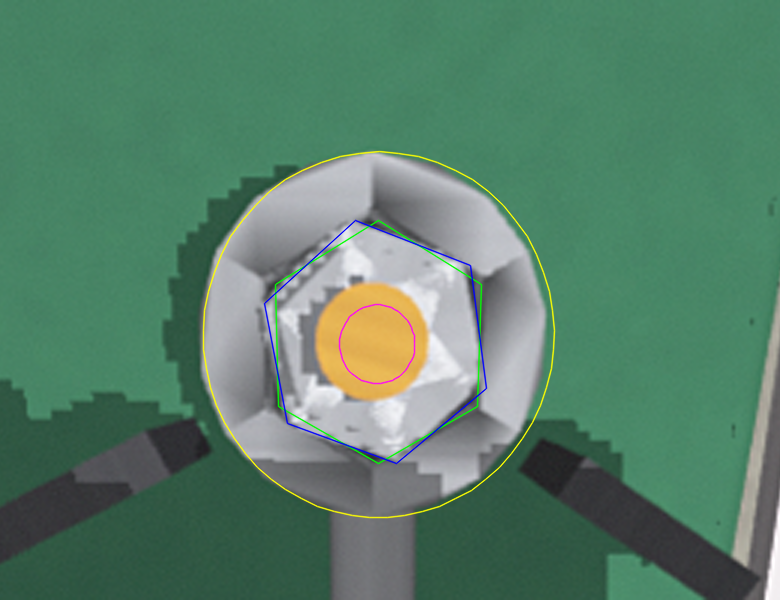

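```bash
python3 -m handwheel '{"gripper":[-1,-1,-1],"travel":[[-0.002,0.004,0],[-0.002,0.005,0],[-0.002,0.005,0]],"spin":[-0.022,-0.044,-0.044]}' 60
python3 - <<'E'
from h import *
f=overlay("ag3.png",corner=5,dz=.013,ly=.0695)
E
```

```text
t: 73.5
eef_pos: [0.5463, 0.0737, 0.0766]
ee_rot: [1.752, 1.57, 0.095]
force: [0.7, -4.1, 0.3]
width: 0.0152
TCP [0.5463 0.0737 0.0766] jaw -94.92 ring [0.6156 0.0677 0.0636] err nut-ring [-0.0001  0.    ] F [ 0.7 -4.1  0.3] M [-1.53 -0.21 -0.11] w 0.0152
```

View pics/ag3.png

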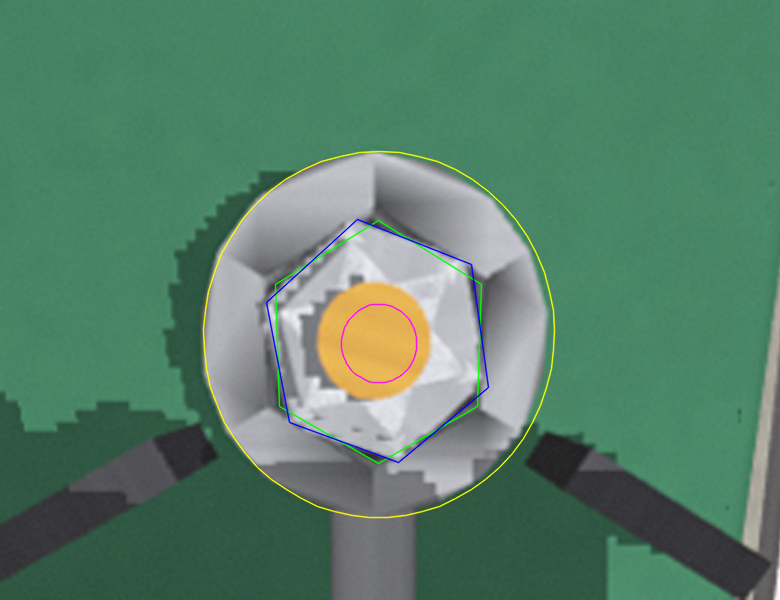

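```bash
python3 -m handwheel '{"gripper":[-1,-1,-1],"travel":[[0,0.004,0],[0,0.005,0],[0,0.005,0]],"spin":[-0.022,-0.044,-0.044]}' 60
python3 - <<'E'
from h import *
f=overlay("ag4.png",corner=4,dz=.013,ly=.0695)
E
```

```text
t: 73.85
eef_pos: [0.5465, 0.0755, 0.0766]
ee_rot: [0.533, 1.57, -1.158]
force: [2.9, -8.4, -0.6]
width: 0.0154
TCP [0.5465 0.0755 0.0766] jaw -96.87 ring [0.6155 0.0671 0.0637] err nut-ring [0.     0.0006] F [ 2.9 -8.4 -0.6] M [-3.1  -1.01  0.17] w 0.0154
```

```bash
python3 -m handwheel '{"gripper":[-1,-1,-1],"travel":[[0,-0.004,0],[0,-0.008,0],[0,-0.008,0]],"spin":[0.022,0.055,0.055]}' 60
python3 - <<'E'
from h import *
f=overlay("ag5.png",corner=5,dz=.013,ly=.0695)
E
python3 -m handwheel '{"gripper":[-1,-1,-1,-1],"travel":[[0,0,0.004],[0,0,0.008],[0,0,0.012],[0,0,0.012]],"spin":[0,0,0,0]}' 60
python3 - <<'E'
from h import *
f=overlay("ag6.png",corner=5,dz=.013,ly=.0695)
f=cam("side");crop(f,(220,180),50,"ag7.png",7)
E
```

```text
t: 74.2
eef_pos: [0.5463, 0.0727, 0.0766]
ee_rot: [2.524, 1.57, 0.877]
force: [-1.3, 1.9, -1.5]
width: 0.0151
TCP [0.5463 0.0727 0.0766] jaw -94.42 ring [0.6156 0.0674 0.0637] err nut-ring [-0.0001  0.0003] F [-1.3  1.9 -1.5] M [ 0.61  0.1  -0.  ] w 0.0151
t: 74.65
eef_pos: [0.5463, 0.0721, 0.0812]
ee_rot: [-0.572, 1.57, -2.22]
force: [9.0, -1.7, -16.7]
width: 0.0154
TCP [0.5463 0.0721 0.0812] jaw -94.45 ring [0.6156 0.0667 0.0682] err nut-ring [-0.0001  0.001 ] F [  9.   -1.7 -16.7] M [-0.44 -2.71  0.14] w 0.0154
```

View pics/ag6.png

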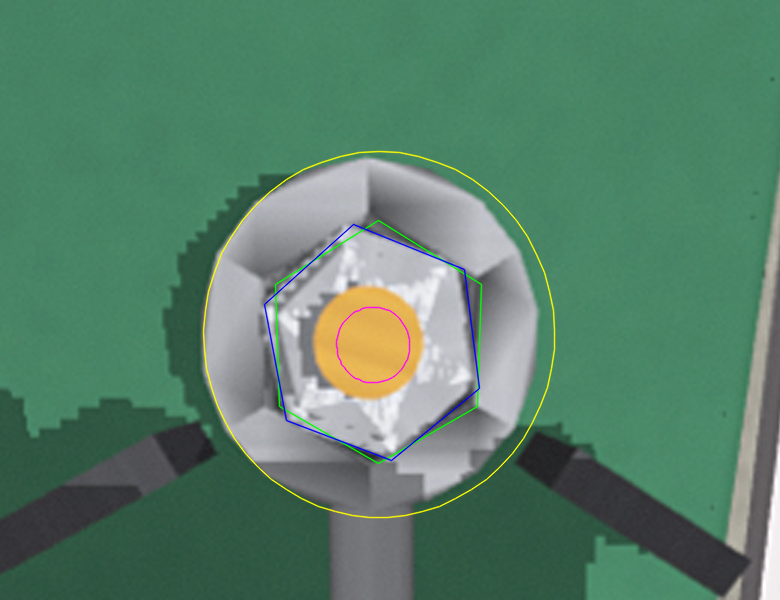

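```bash
python3 -m handwheel '{"gripper":[-1,-1,-1],"travel":[[0,-0.002,0],[0,-0.005,0],[0,-0.005,0]],"spin":[0.022,0.044,0.044]}' 60
python3 - <<'E'
from h import *
f=overlay("ah1.png",corner=5,dz=.013,ly=.0695)
f=cam("side");crop(f,(220,180),50,"ah2.png",7)
E
```

```text
t: 75.05
eef_pos: [0.5462, 0.07, 0.0812]
ee_rot: [-2.878, 1.57, 1.792]
force: [6.8, 2.0, -16.0]
width: 0.0151
TCP [0.5462 0.07   0.0812] jaw -92.48 ring [0.6157 0.067  0.0682] err nut-ring [-0.0002  0.0007] F [  6.8   2.  -16. ] M [ 0.72 -2.15  0.04] w 0.0151
```

View pics/ah1.png

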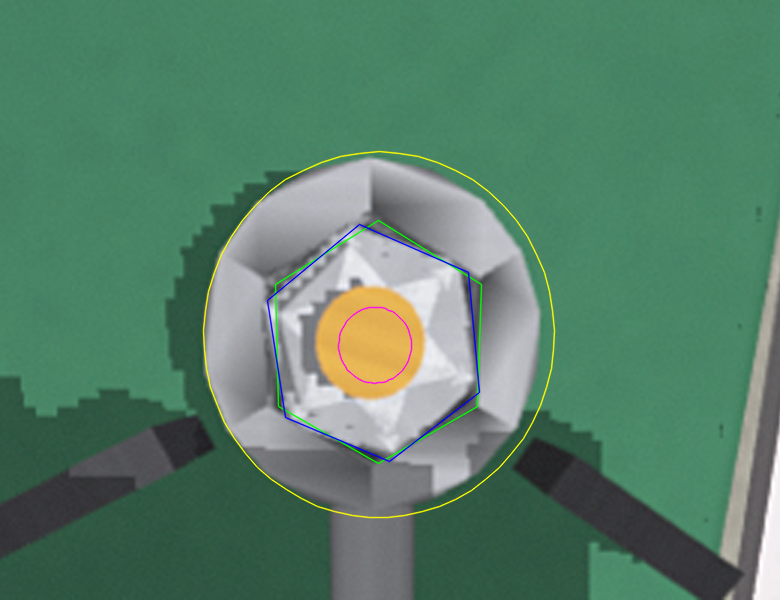

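View pics/ah2.png

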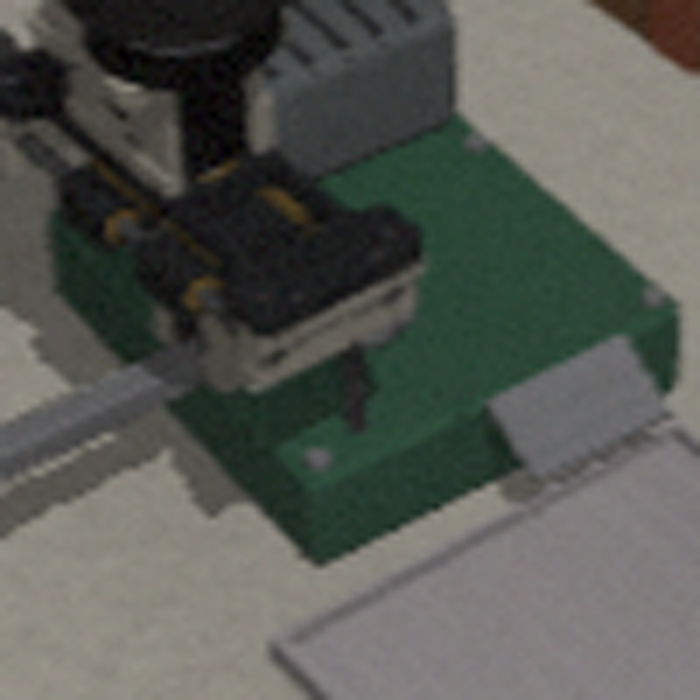

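The ring is self-locked on the nut. I'll lift straight up with no rotation, so the nut keeps its angle, and let the ring rock out.

```bash
python3 -m handwheel '{"gripper":[-1,-1,-1,-1],"travel":[[0,0.002,0.004],[0,0.002,0.008],[0,0.002,0.01],[0,0.002,0.01]],"spin":[-0.015,-0.015,-0.015,-0.015]}' 60
python3 - <<'E'
from h import *
f=overlay("ai1.png",corner=5,dz=.013,ly=.0695)
E
python3 -m handwheel '{"gripper":[-1,-1,-1],"travel":[[0,0,0.006],[0,0,0.01],[0,0,0.01]],"spin":[0,0,0]}' 60
python3 - <<'E'
from h import *
f=overlay("ai2.png",corner=5,dz=.013,ly=.0695)
f=cam("side");crop(f,(210,190),50,"ai3.png",7)
E
```

```text
t: 75.55
eef_pos: [0.5465, 0.0706, 0.086]
ee_rot: [0.174, 1.571, -1.452]
force: [11.0, -1.1, -20.0]
width: 0.0156
TCP [0.5465 0.0706 0.086 ] jaw -93.15 ring [0.6159 0.0668 0.073 ] err nut-ring [-0.0004  0.0009] F [ 11.   -1.1 -20. ] M [-0.67 -3.4   0.16] w 0.0156
t: 75.9
eef_pos: [0.547, 0.0707, 0.0913]
ee_rot: [1.508, 1.57, -0.118]
force: [11.8, -1.4, -18.2]
width: 0.0154
TCP [0.547  0.0707 0.0913] jaw -93.14 ring [0.6164 0.0669 0.0784] err nut-ring [-0.0009  0.0008] F [ 11.8  -1.4 -18.2] M [-0.81 -3.61  0.07] w 0.0154
```

View pics/ai2.png

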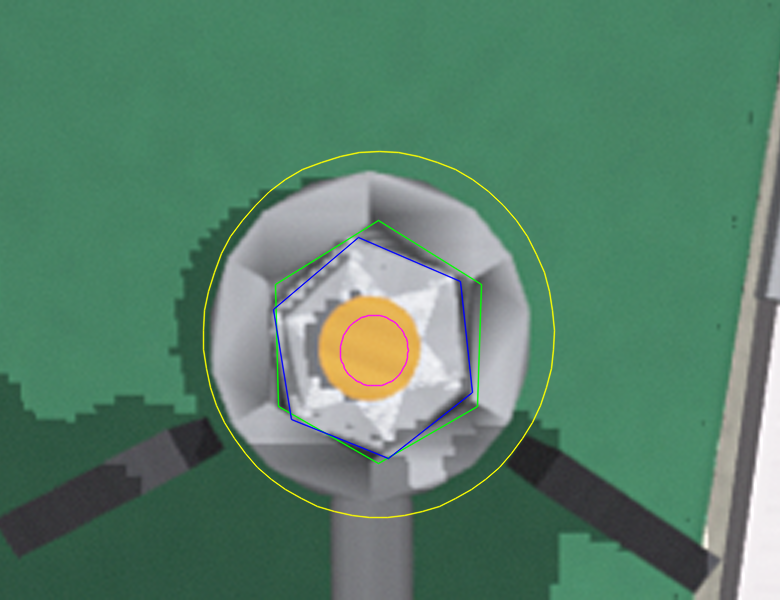

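View pics/ai3.png

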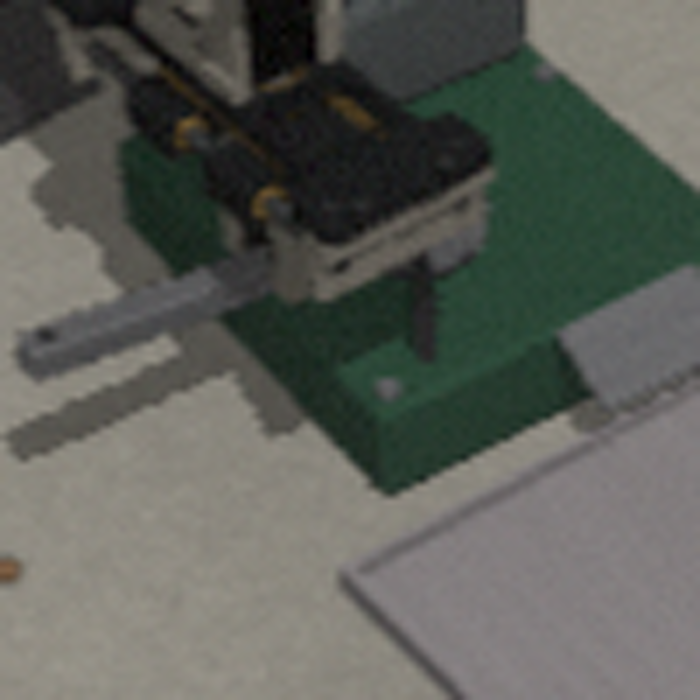

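```bash
python3 -m handwheel '{"gripper":[-1,-1,-1,-1],"travel":[[0.004,0,0.006],[0.005,0,0.012],[0.006,0,0.016],[0.006,0,0.016]],"spin":[0,0,0,0]}' 60
python3 - <<'E'
from h import *
f=overlay("aj1.png",corner=5,dz=.013,ly=.0695)
E
python3 -m handwheel '{"gripper":[-1,-1,-1,-1],"travel":[[0.001,0,0.006],[0.002,0,0.012],[0.003,0,0.016],[0.003,0,0.016]],"spin":[0,0,0,0]}' 60
python3 - <<'E'
from h import *
f=overlay("aj2.png",corner=5,dz=.013,ly=.0695)
f=cam("scene");crop(f,(285,205),45,"aj3.png",8)
E
```

```text
t: 76.4
eef_pos: [0.5487, 0.0703, 0.0988]
ee_rot: [-1.112, 1.569, -2.738]
force: [7.5, 0.0, -17.4]
width: 0.0156
TCP [0.5487 0.0703 0.0988] jaw -93.16 ring [0.618  0.0665 0.0857] err nut-ring [-0.0025  0.0012] F [  7.5   0.  -17.4] M [-0.5  -2.37  0.21] w 0.0156
t: 76.85
eef_pos: [0.5509, 0.0705, 0.1074]
ee_rot: [-0.295, 1.57, -1.921]
force: [8.3, -1.7, -14.9]
width: 0.0153
TCP [0.5509 0.0705 0.1074] jaw -93.15 ring [0.6203 0.0667 0.0944] err nut-ring [-0.0048  0.001 ] F [  8.3  -1.7 -14.9] M [-0.51 -2.57  0.15] w 0.0153
```

View pics/aj2.png

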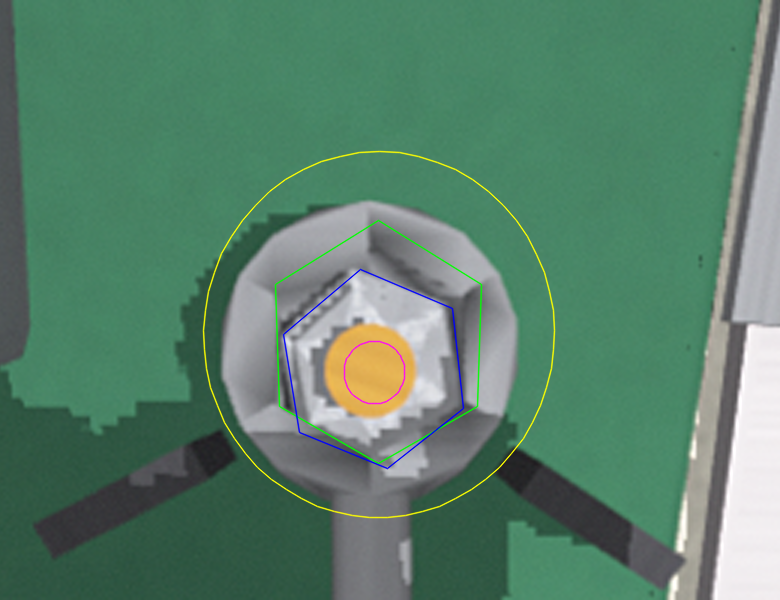

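View pics/aj3.png

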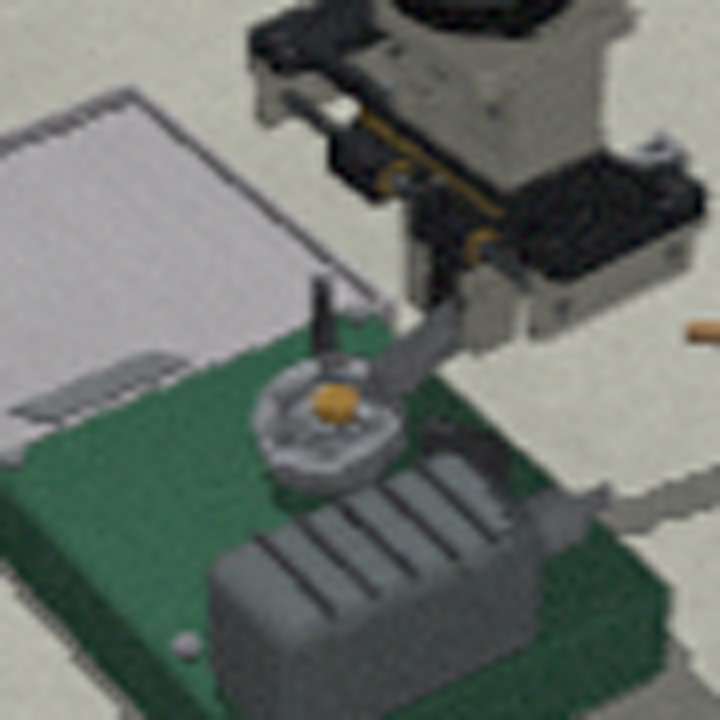

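```bash
python3 -m handwheel '{"gripper":[-1,-1,-1,-1,-1,-1,-1,-1],"travel":[[-0.002,0,-0.012],[-0.004,0,-0.024],[-0.006,0,-0.036],[-0.007,0,-0.046],[-0.008,0,-0.054],[-0.009,0,-0.06],[-0.009,0,-0.06],[-0.009,0,-0.06]],"spin":[0,0,0,0,0,0,0,0]}' 60
python3 - <<'E'
from h import *
f=overlay("ak1.png",corner=5,dz=.013,ly=.0695)
E
```

```text
t: 77.75
eef_pos: [0.545, 0.0704, 0.0784]
ee_rot: [-1.181, 1.569, -2.806]
force: [-5.4, 0.0, 2.6]
width: 0.0154
TCP [0.545  0.0704 0.0784] jaw -93.14 ring [0.6144 0.0666 0.0653] err nut-ring [0.0011 0.0011] F [-5.4  0.   2.6] M [0.1  1.49 0.21] w 0.0154
```

View pics/ak1.png

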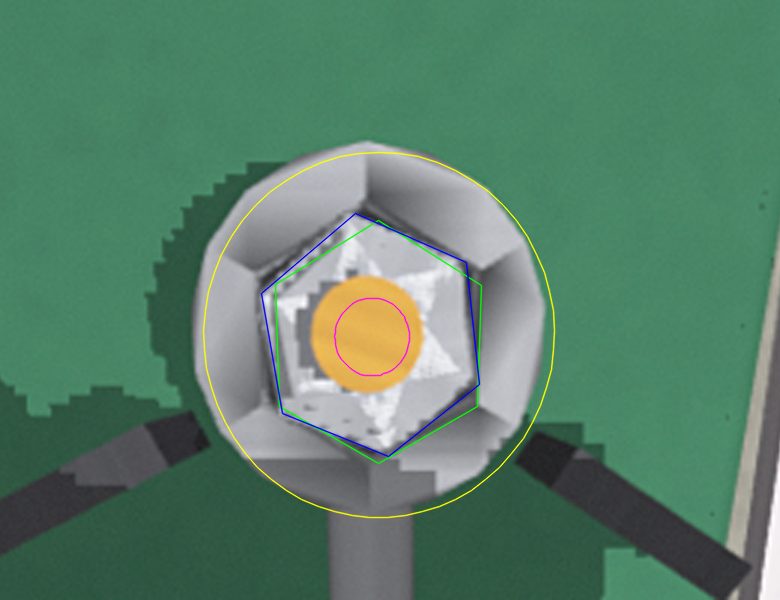

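```bash
python3 -m handwheel '{"gripper":[-0.5,-0.5,-0.5,-0.5,-0.5,-0.5,-0.5,-0.5],"travel":[[0,0,0],[0,0,0],[0,0,0],[0,0,-0.002],[0.01,0,-0.004],[0.02,0,-0.004],[0.03,0,-0.004],[0.03,0,-0.004]],"spin":[0,0,0,0,0,0,0,0]}' 60
python3 - <<'E'
from h import *
f=overlay("al1.png",corner=5,dz=.013,ly=.055)
cv2.imwrite("pics/al0.png",f["pixels"])
E
```

```text
t: 78.6
eef_pos: [0.5619, 0.0707, 0.0765]
ee_rot: [1.612, 1.57, -0.014]
force: [-0.2, -0.1, -0.3]
width: 0.0218
TCP [0.5619 0.0707 0.0765] jaw -93.16 ring [0.6168 0.0677 0.0635] err nut-ring [-0.0013 -0.    ] F [-0.2 -0.1 -0.3] M [-0.06  0.03 -0.01] w 0.0218
```

View pics/al1.png

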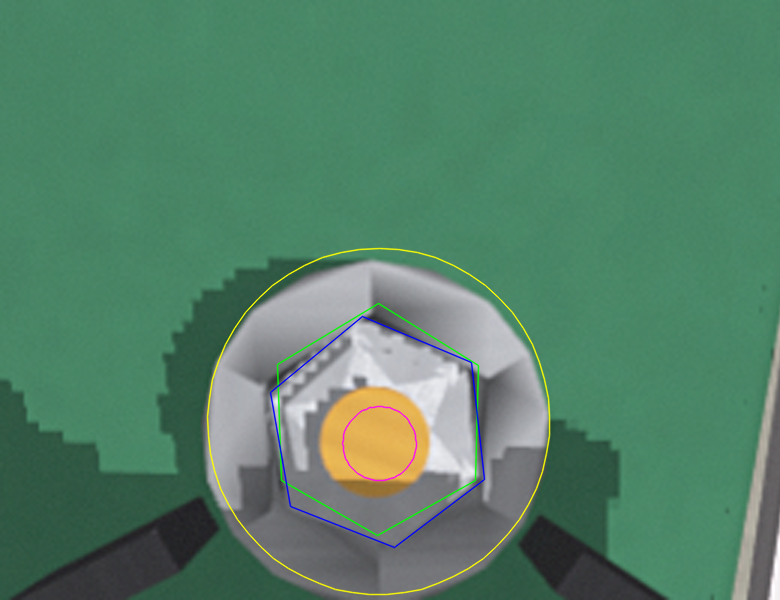

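```bash
python3 -m handwheel '{"gripper":[-1,-1,-1,-1],"travel":[[0,0,0],[0,0,0],[0,0,0],[0,0,0]],"spin":[0,0,0,0]}' 60
python3 -c "
from h import *
f=overlay('am0.png',corner=5,dz=.0145,ly=.0537)
arc(-3,5,4,L=.0537)"
python3 -m handwheel '{"gripper":[-1,-1,-1],"travel":[[0,0,0.002],[0,0,0.004],[0,0,0.004]],"spin":[0,0,0]}' 60
python3 -m handwheel '{"gripper":[-1,-1,-1],"travel":[[0,-0.004,0],[0,-0.007,0],[0,-0.007,0]],"spin":[0.044,0.089,0.089]}' 60
python3 -c "
from h import *
f=overlay('am1.png',corner=5,dz=.0145,ly=.0537)"
```

```text
t: 79.05
eef_pos: [0.5607, 0.0698, 0.0765]
ee_rot: [-0.318, 1.57, -1.943]
force: [1.4, -4.7, -2.1]
width: 0.0154
TCP [0.5607 0.0698 0.0765] jaw -93.12 ring [0.6143 0.0668 0.062 ] err nut-ring [0.0012 0.0009] F [ 1.4 -4.7 -2.1] M [-1.78 -0.69  0.19] w 0.0154
-1.0 [-0.    -0.004] spin 0.044
1.0 [-0.    -0.007] spin 0.089
3.0 [-0.    -0.011] spin 0.133
5.0 [ 0.    -0.015] spin 0.178
t: 79.4
eef_pos: [0.5607, 0.0699, 0.0777]
ee_rot: [-0.667, 1.57, -2.293]
force: [6.0, -4.7, -9.5]
width: 0.0153
t: 79.7
eef_pos: [0.5605, 0.0667, 0.078]
ee_rot: [-1.163, 1.57, -2.719]
force: [2.2, -1.7, -4.4]
width: 0.0151
TCP [0.5605 0.0667 0.078 ] jaw -89.2 ring [0.6142 0.0675 0.0635] err nut-ring [0.0013 0.0002] F [ 2.2 -1.7 -4.4] M [-0.59 -0.62 -0.12] w 0.0151
```

View pics/am0.png

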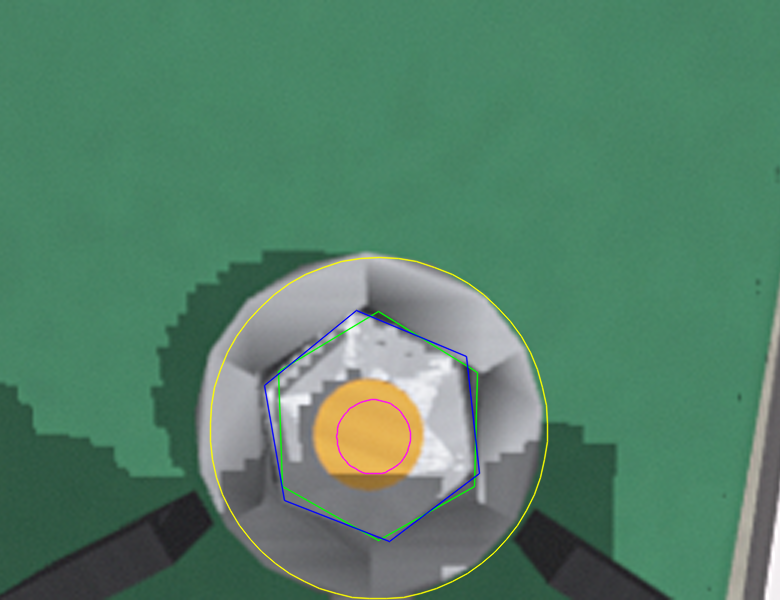

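View pics/am1.png

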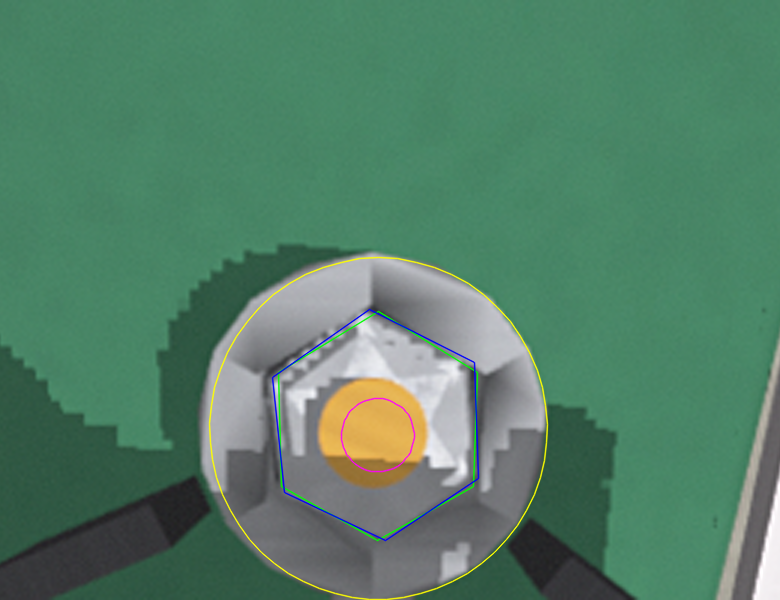

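```bash
python3 -m handwheel '{"gripper":[-1,-1,-1],"travel":[[0,0,0.004],[0,0,0.008],[0,0,0.008]],"spin":[0,0,0]}' 60
python3 -c "
from h import *
f=overlay('an1.png',corner=5,dz=.0145,ly=.0537)"
```

```text
t: 80.05
eef_pos: [0.5604, 0.067, 0.0827]
ee_rot: [-1.328, 1.57, -2.884]
force: [-0.4, -2.4, -3.6]
width: 0.0154
TCP [0.5604 0.067  0.0827] jaw -89.15 ring [0.6141 0.0678 0.0681] err nut-ring [ 0.0014 -0.0001] F [-0.4 -2.4 -3.6] M [-0.79  0.1  -0.11] w 0.0154
```

View pics/an1.png

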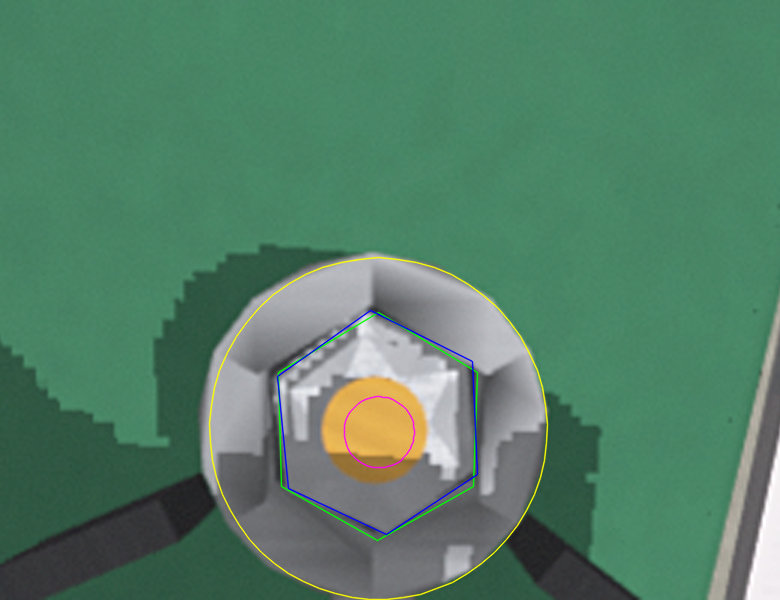

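```bash
python3 -m handwheel '{"gripper":[-1,-1,-1,-1,-1,-1,-1,-1,-1],"travel":[[0,-0.001,0.005],[0,-0.001,0.012],[0,-0.001,0.02],[0,-0.001,0.03],[0,-0.001,0.045],[0,-0.001,0.06],[0,-0.001,0.08],[0,-0.001,0.1],[0,-0.001,0.1]],"spin":[0,0,0,0,0,0,0,0,0]}' 60
python3 -c "
from h import *
f=overlay('ao1.png',corner=7,dz=.0145,ly=.0537)
cv2.imwrite('pics/ao2.png',f['pixels'])"
```

```text
t: 81.0
eef_pos: [0.5621, 0.067, 0.1346]
ee_rot: [1.884, 1.568, 0.329]
force: [0.6, -0.5, -2.5]
width: 0.0151
TCP [0.5621 0.067  0.1346] jaw -89.13 ring [0.6158 0.0679 0.1203] err nut-ring [-0.0003 -0.0002] F [ 0.6 -0.5 -2.5] M [-0.03 -0.18 -0.01] w 0.0151
```

View pics/ao1.png

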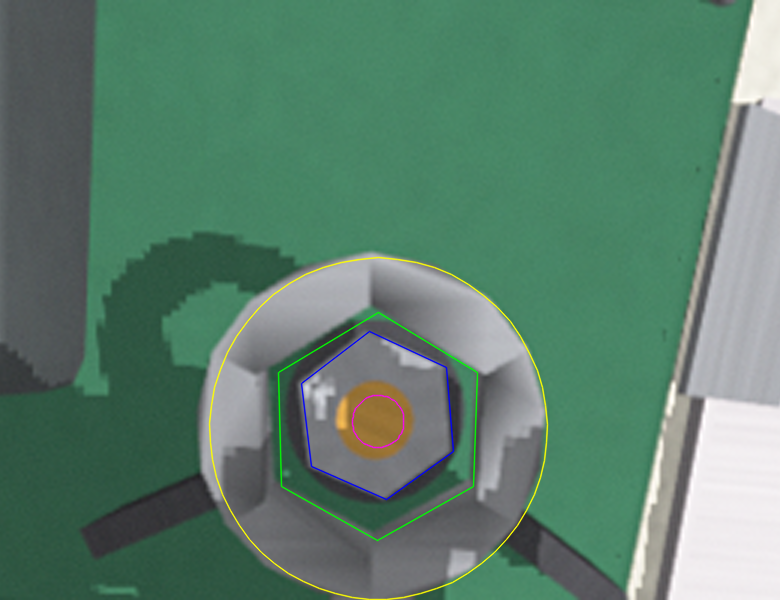

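The wrench is free and level. The nut outline matches corner ≈187°, which is ≈5.0 rad, at its stop. Now back to the rest.

```bash
python3 -m handwheel '{"gripper":[-1,-1,-1,-1,-1,-1,-1,-1,-1,-1,-1,-1,-1,-1,-1,-1,-1],"travel":[[0,0,0.04],[0,0,0.08],[0.01,-0.08,0.08],[0.01,-0.16,0.08],[0.02,-0.24,0.08],[0.03,-0.32,0.08],[0.04,-0.4,0.08],[0.04,-0.48,0.08],[0.04,-0.56,0.08],[0.04,-0.64,0.08],[0.04,-0.72,0.08],[0.04,-0.79,0.08],[0.04,-0.85,0.08],[0.04,-0.88,0.08],[0.04,-0.894,0.08],[0.04,-0.894,0.08],[0.04,-0.894,0.08]],"spin":[0,0,0.02,0.04,0.07,0.07,0.07,0.07,0.07,0.07,0.07,0.07,0.07,0.07,0.07,0.07,0.07]}' 60
python3 -c "
from h import *
f=overlay('ap1.png',dz=.0145,ly=.0537)
f=cam('scene');crop(f,(225,155),50,'ap2.png',7)"
```

```text
t: 82.75
eef_pos: [0.581, -0.3793, 0.1723]
ee_rot: [-2.595, 1.57, 2.188]
force: [-0.4, 0.6, -3.5]
width: 0.0151
TCP [ 0.581  -0.3793  0.1723] jaw -85.92 ring [ 0.6345 -0.3755  0.1578] err nut-ring [-0.019   0.4432] F [-0.4  0.6 -3.5] M [ 0.04 -0.07  0.01] w 0.0151
```

View pics/ap1.png

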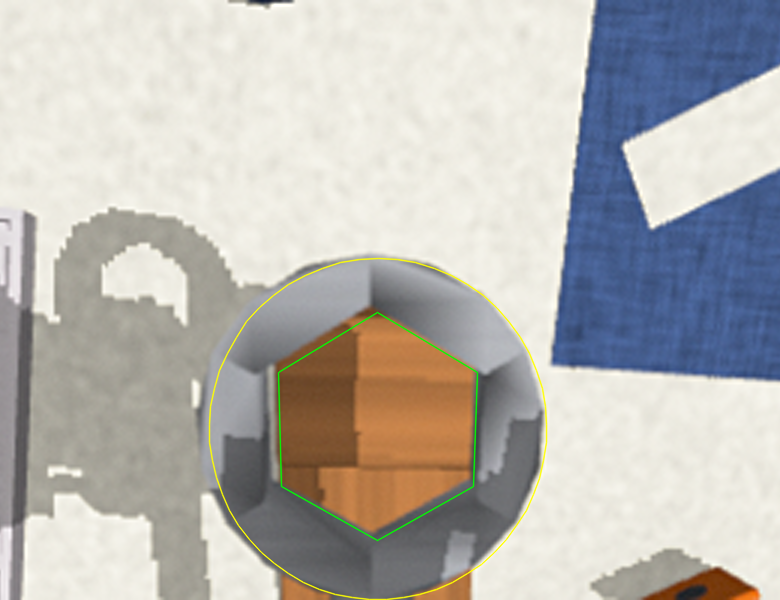

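View pics/ap2.png

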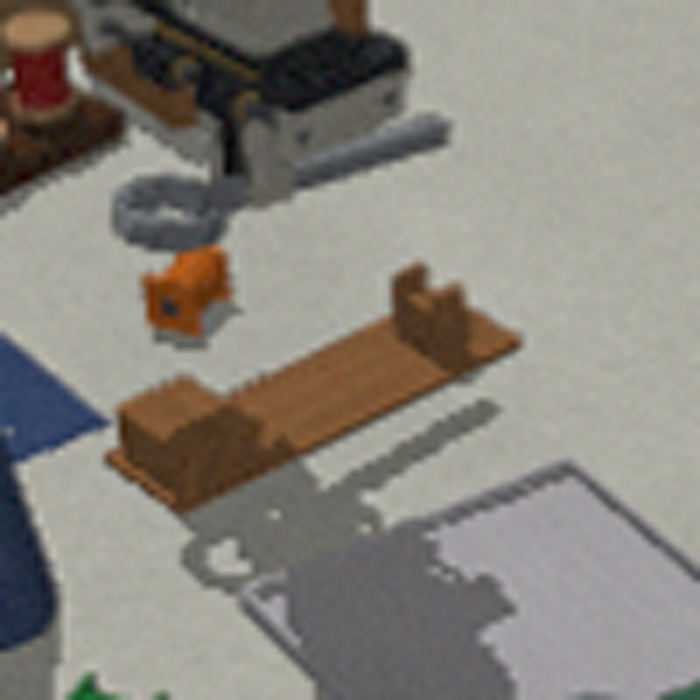

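```bash
python3 -m handwheel '{"gripper":[-1,-1,-1,-1,-1,-1,-1,-1,-1],"travel":[[0,0,-0.05],[0,0,-0.1],[0,0,-0.15],[0,0,-0.18],[0,0,-0.2],[0,0,-0.215],[0,0,-0.225],[0,0,-0.228],[0,0,-0.228]],"spin":[0,0,0,0,0,0,0,0,0]}' 40
python3 -c "
from h import *
f=overlay('aq1.png',dz=.0145,ly=.0537)
f=cam('scene');crop(f,(225,155),50,'aq2.png',7)
f=cam('side');crop(f,(320,270),70,'aq3.png',6)"
```

```text
t: 83.75
eef_pos: [0.5816, -0.3806, 0.0594]
ee_rot: [1.06, 1.569, -0.44]
force: [1.5, 0.2, -0.4]
width: 0.0159
TCP [ 0.5816 -0.3806  0.0594] jaw -85.97 ring [ 0.6352 -0.3768  0.045 ] err nut-ring [-0.0197  0.4445] F [ 1.5  0.2 -0.4] M [ 0.04 -0.27 -0.05] w 0.0159
```

View pics/aq2.png

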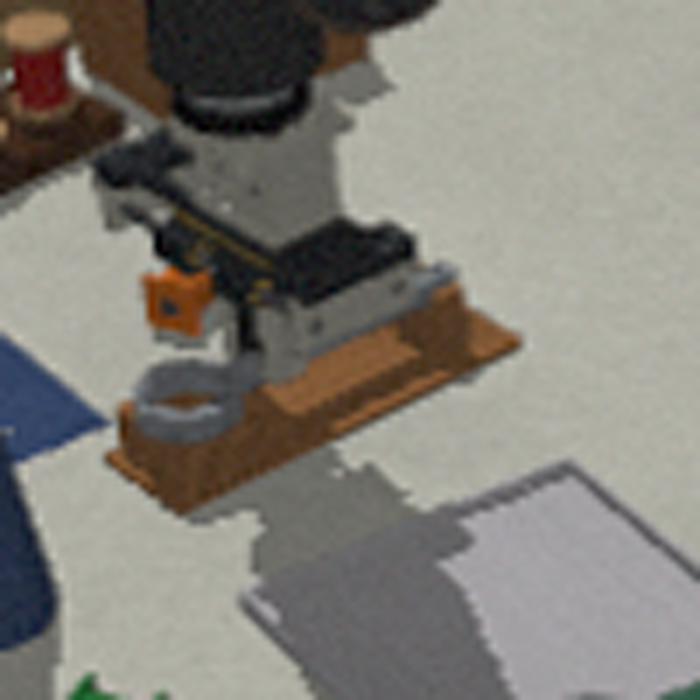

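View pics/aq3.png

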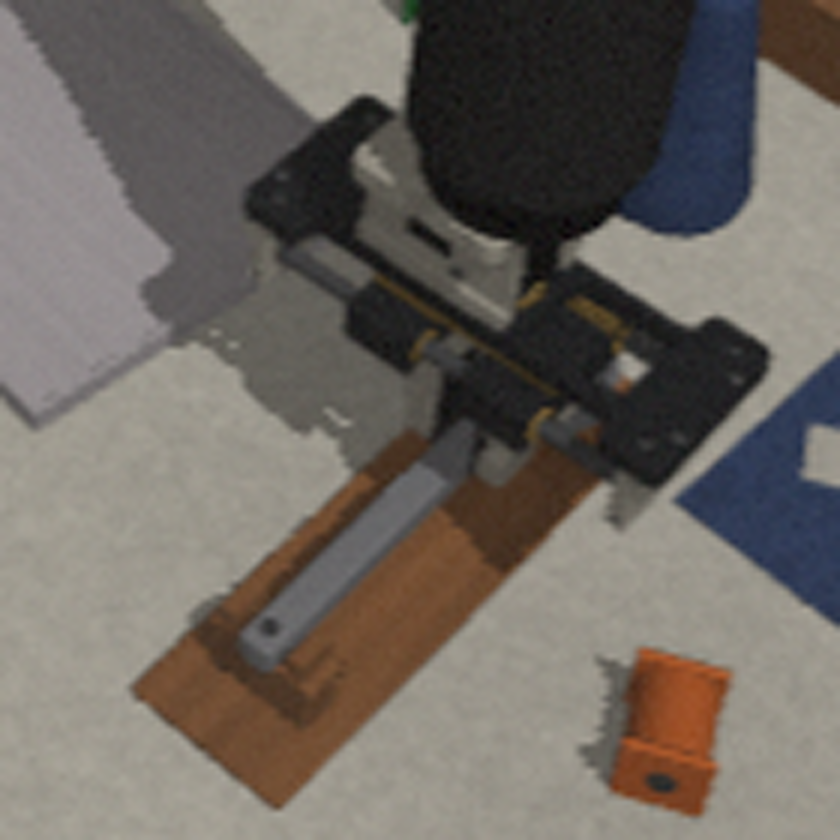

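```bash
python3 -m handwheel '{"gripper":[-1,-1,-1],"travel":[[0,0,-0.003],[0,0,-0.005],[0,0,-0.005]],"spin":[0,0,0]}' 40
python3 -m handwheel '{"gripper":[-0.85,-0.7,-0.6,-0.5,-0.4,-0.3,-0.3,-0.3],"travel":[[0,0,0],[0,0,0],[0,0,0],[0,0,0],[0,0,0],[0,0,0],[0,0,0],[0,0,0]],"spin":[0,0,0,0,0,0,0,0]}' 40
python3 -m handwheel '{"gripper":[-0.3,-0.3,-0.3,-0.3,-0.3,-0.3,-0.3,-0.3,-0.3],"travel":[[0,0,0.03],[0,0,0.08],[0,0,0.15],[-0.04,0,0.22],[-0.08,0,0.3],[-0.12,0,0.35],[-0.16,0,0.4],[-0.16,0,0.4],[-0.16,0,0.4]],"spin":[0,0,0,0,0,0,0,0,0]}' 40
python3 -c "
from h import *
f=cam('wrist');cv2.imwrite('pics/ar1.png',f['pixels']);crop(f,(257,120),80,'ar2.png',5);print(arm.get_state()['eef_pos'],f['eye'])
f=cam('side');crop(f,(320,280),60,'ar3.png',7)"
```

```text
t: 84.2
eef_pos: [0.5815, -0.3806, 0.0587]
ee_rot: [0.878, 1.569, -0.622]
force: [-3.0, 4.3, 13.3]
width: 0.0155
t: 85.0
eef_pos: [0.5809, -0.3804, 0.0558]
ee_rot: [-1.91, 1.57, 2.872]
force: [0.0, 0.4, 0.4]
width: 0.0307
t: 85.9
eef_pos: [0.5009, -0.3805, 0.2581]
ee_rot: [1.17, 1.568, -0.331]
force: [0.3, 0.2, -0.6]
width: 0.0304
[ 0.50091123 -0.380227    0.25667601] [ 0.56711638 -0.37491617  0.39792122]
```

View pics/ar2.png

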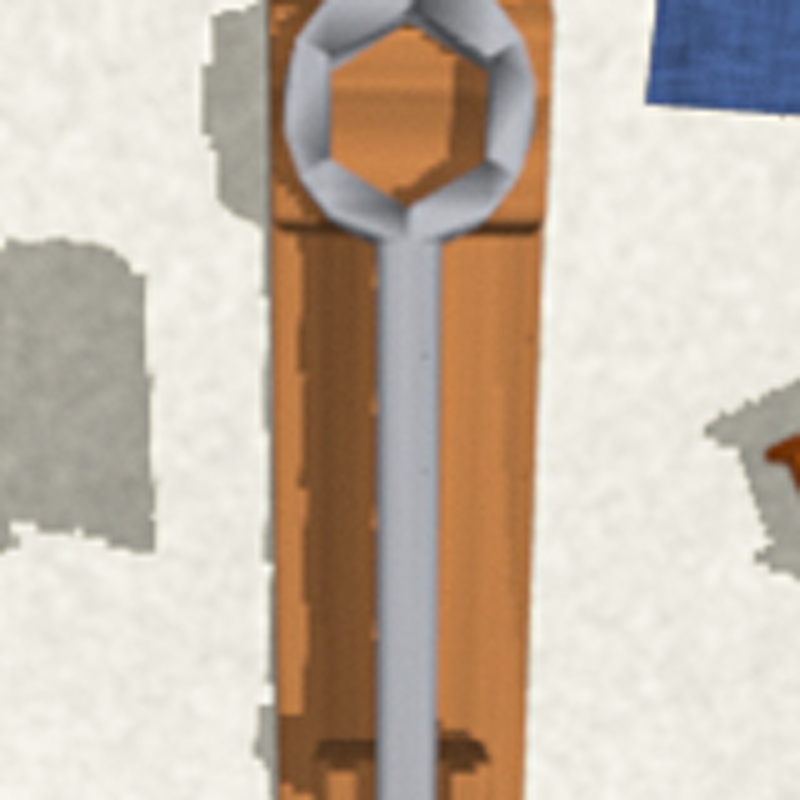

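View pics/ar3.png

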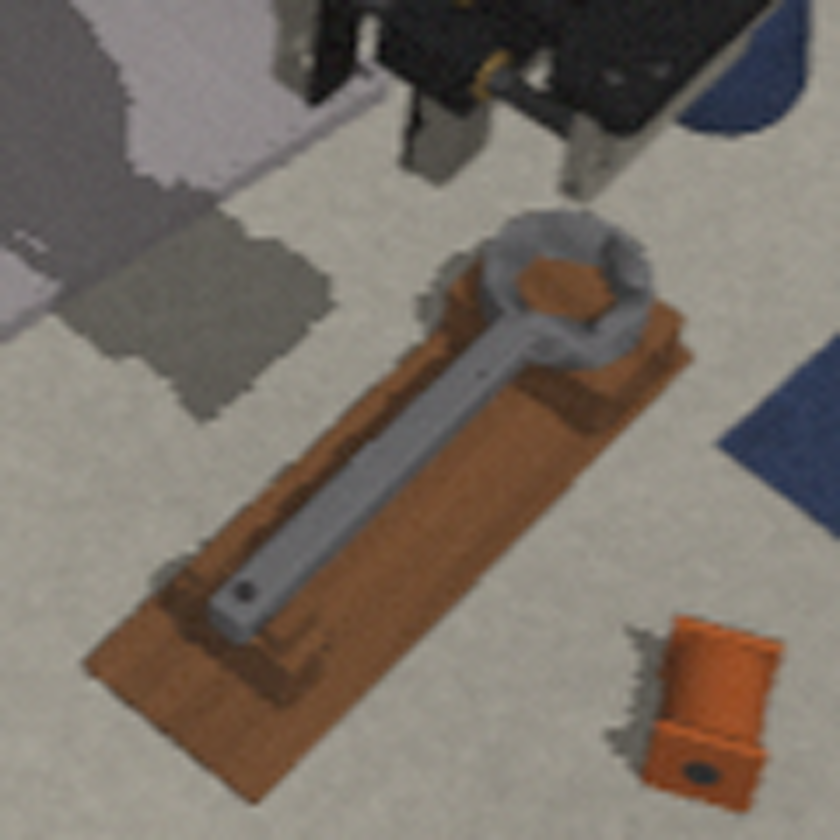

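```bash
python3 -c "
from h import *
a=cv2.imread('pics/a_side.png')
im=a[220:340,260:380]; cv2.imwrite('pics/as1.png',cv2.resize(im,None,fx=6,fy=6,interpolation=cv2.INTER_CUBIC))
f=cam('scene');b=cv2.imread('pics/a_scene.png')
o=np.hstack([cv2.resize(x[130:190,185:260],None,fx=5,fy=5,interpolation=cv2.INTER_CUBIC) for x in(b,f['pixels'])]);cv2.imwrite('pics/as2.png',o)"
```

View pics/as1.png

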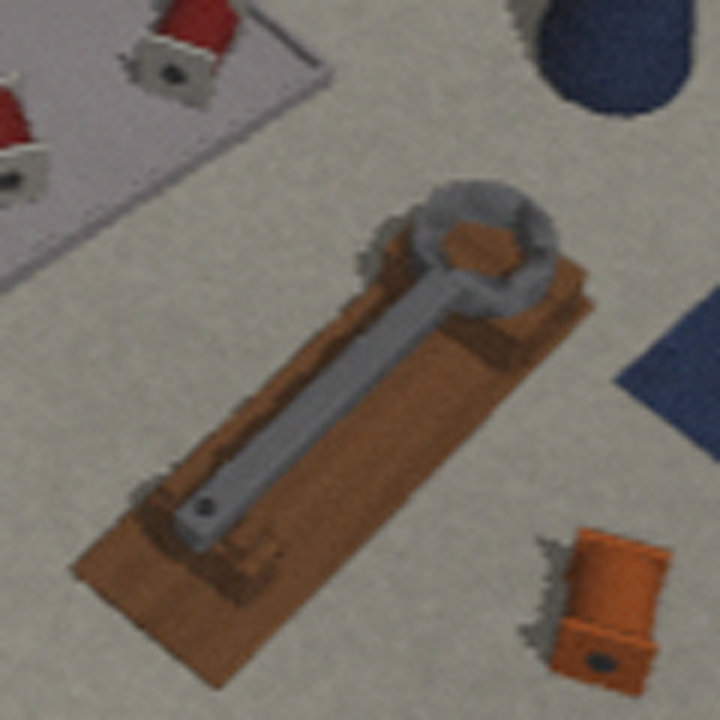

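View pics/as2.png

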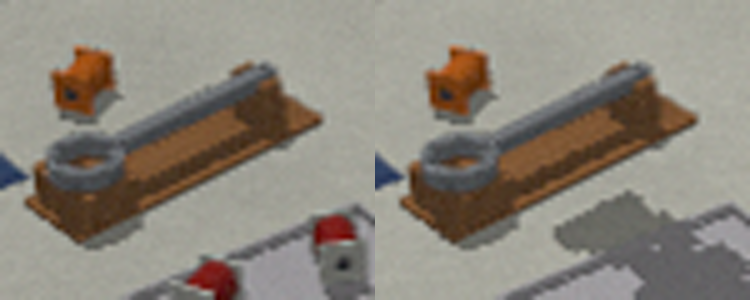

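```bash
python3 -c "
from h import *
f=cam('wrist');P=lambda p,z: onz(f,(177+p[0]/5,40+p[1]/5),z)[:2]
a=P((408,240),.05);b=P((408,790),.05);r=P((410,115),.05);print(r,a,b)
for u,v in((a,b),(r,b)):
    d=u-v;print(np.degrees(np.arctan2(d[1],d[0])))
print('width',np.linalg.norm(P((375,260),.05)-P((440,260),.05)),np.linalg.norm(P((378,780),.05)-P((438,780),.05)))
"
python3 -m handwheel '{"gripper":[0,0,0,0,0,0],"travel":[[-0.06,0,0.02],[-0.12,0,0.04],[-0.16,0,0.06],[-0.16,0,0.06],[-0.16,0,0.06],[-0.16,0,0.06]],"spin":[0,0,0,0,0,0]}' 40
python3 -c "
from h import *
f=cam('wrist');crop(f,(254,110),90,'at1.png',4)
for l,z in dict(wrench_grip=.042,wrench_ring=.042,rest=0).items():
    for r in spotter.tip_of('wrist',l)[:2]: print(l,round(r['conf'],2),np.round(r['at'],1), np.round(onz(f,r['at'],z),4))"
```

```text
[ 0.63207521 -0.37560889] [ 0.60473111 -0.37720236] [ 0.4681245  -0.38748337]
4.303963000482422
4.14253421181825
width 0.015606900133585865 0.015867332871508887
t: 86.7
eef_pos: [0.4215, -0.3802, 0.285]
ee_rot: [-2.148, 1.569, 2.635]
force: [1.0, -0.2, -0.7]
width: 0.0436
wrench_grip 0.56 [259.4  99.4] [ 0.5151 -0.3797  0.042 ]
rest 0.8 [260.5 100.2] [ 0.517 -0.382  0.   ]
```

View pics/at1.png

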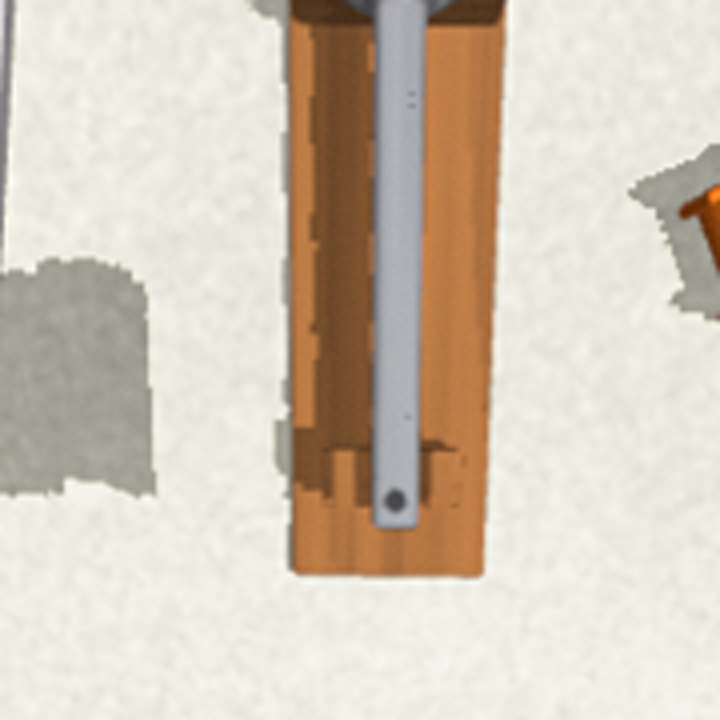

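The handle lies between the lips (crop x ≈ 352–430) with the ring on the pad. Final check of nut, tote and jar.

```bash
python3 -m handwheel '{"gripper":[0,0,0,0,0,0,0,0,0,0,0,0],"travel":[[0.25,0.894,-0.05],[0.25,0.894,-0.05],[0.25,0.894,-0.05],[0.25,0.894,-0.05],[0.25,0.894,-0.05],[0.25,0.894,-0.05],[0.25,0.894,-0.05],[0.25,0.894,-0.05],[0.25,0.894,-0.05],[0.25,0.894,-0.05],[0.25,0.894,-0.05],[0.25,0.894,-0.05]],"spin":[0,0,0,0,0,0,0,0,0,0,0,0]}' 40
python3 - <<'E'
from h import *
f=cam("wrist");s,R=tool();print(s["eef_pos"],jaw())
k=6;x0,y0=190,55
im=cv2.resize(f["pixels"][y0:y0+120,x0:x0+130],None,fx=k,fy=k,interpolation=cv2.INTER_CUBIC)
raw=im.copy()
for c,col in((7,(255,0,0)),(0,(0,0,255))):
    r=.018/np.cos(np.pi/6)
    q=np.array([(proj(f,(.6157+r*np.cos(a),.0677+r*np.sin(a),.068))-np.array([x0,y0])+.5)*k for a in np.radians(c)+np.arange(6)*np.pi/3]).astype(np.int32)
    if c==7: cv2.polylines(im,[q],True,col,1)
cv2.imwrite("pics/au1.png",raw[:600]);cv2.imwrite("pics/au2.png",im[:600])
f=cam("scene");cv2.imwrite("pics/au3.png",f["pixels"])
E
```

```text
t: 88.1
eef_pos: [0.5458, 0.0666, 0.2606]
ee_rot: [-1.131, 1.57, -2.63]
force: [-0.0, -0.9, 0.2]
width: 0.044
[0.54571571 0.06600413 0.26087988] -85.99189504560806
```

View pics/au1.png

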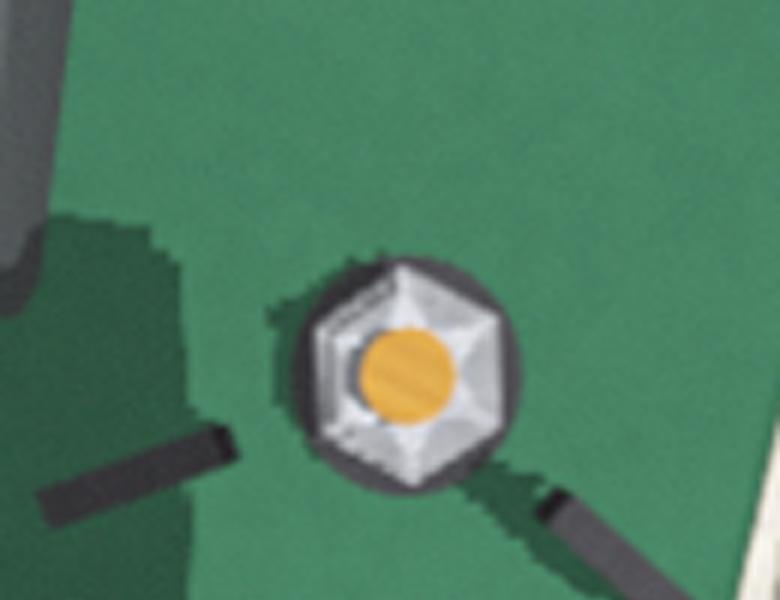

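View pics/au2.png

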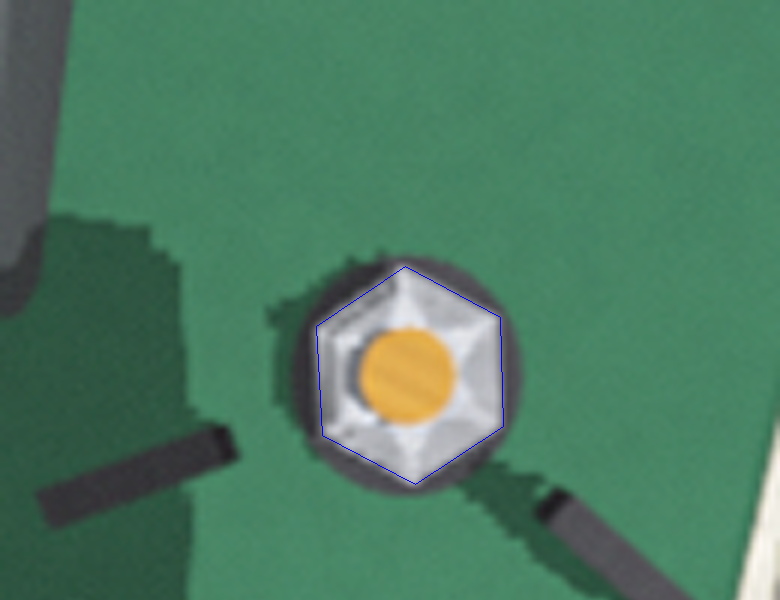

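View pics/au3.png

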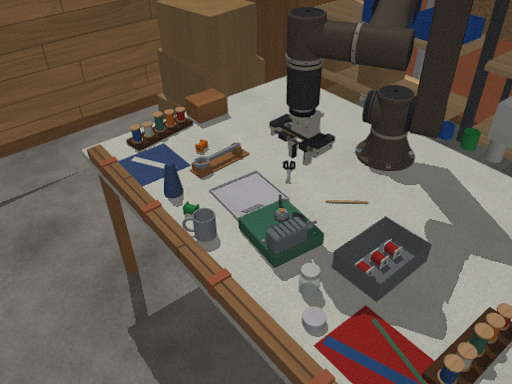

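```bash
python3 -c "
from h import *
print(arm.job_done())"
```

```text
the job is handed in; nothing more can be done
None
```

I handed the job in at about 88 s. All three finished red spools were moved from the tray to the tote, the nut is at its stop, and the wrench is back in its rest.

**What went wrong along the way**
- **First lift:** the ring drooped in the grip after the first stroke. The nut turned back about 30° before I noticed. I levelled the wrench in its rest, regripped it and started over.
- **At the stop:** the wrench jammed on the nut, and backing off once loosened the nut by about 8°. I retightened it until the force climbed again. I then worked the ring free, with lift forces of about 20 N.

**Last checks**
- **Spools:** all three show in the tote and the tray is empty. The green and orange ones are untouched.
- **Nut:** its outline matches a reading of about 287° (5.0 rad). The 60° repeats were counted from the strokes. The force rise came where the given stop should be.
- **Wrench:** the ring is on the pad and the handle is between the lips. It lies about 3 mm back along the handle from where it started.
- **Jar:** standing.
- **Detector:** it failed to find the wrench ring in the final rest picture, so I judged that by eye and by measurement.

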